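# Put the fallen finish bottles and tins back in the bench locker and shut its door

## Task

Put every loose finish bottle and tin on the bench away in the open-topped locker, standing upright on its floor: the fallen bottles go in the bay where the one bottle already stands, the tins in the bay where the one tin already stands, and those two stay standing in their bays. When all is stowed, push the locker's door shut gently, without slamming it, until it seats fully home on its catch, and leave the mallet, steel mug and sanding block where they are.

Things in the scene. Friction and masses are not known exactly. Their poses are not given: they have to be found in the camera images.
- locker: fixed roofless plywood locker, 220 mm deep (x) by 250 mm wide (y), walls 10 mm thick, 50 mm high; origin: centre of underside, z up; door side faces its -x (roughly the robot's right). A divider at y = 0 makes two bays, each 110 mm wide (|y| 5 to 115 mm) and 202 mm deep (x -102 to 100 mm), with an 8 mm thick, 45 mm high lip behind the door; inner floor 8 mm above the bench..
- door (a joint): angle of the locker door, rad: 0 shut and seated, grows as it opens. Panel 250 mm wide, 65 mm high, 12 mm thick over both bays; vertical hinge at the locker's -y end. Swings with slight friction, stays where left. Below about 0.04 rad a sprung roller catch on the +y wall's top resists (6 to 8 N at the free end) until it snaps in; seated it reads under 0.01. Nothing may stand in the doorway.
- door_hinge (a point): point on the door's hinge axis (vertical), 32.5 mm above the bench, on the door's outer face plane. Turns with the door: its y axis points along the door from hinge to free end, its -x axis is the door's outward normal (outer face at x = 0, inner face at x = 12 mm).
- door_handle (a point): centre of the brass knob on the door's outer face, 220 mm from the hinge axis, 35 mm out from the face, 35 mm above the bench
- bottle1: amber bottle, black cap, paper label: body 46 mm diameter up to 77 mm, shoulder to 90 mm, cap 28 mm diameter from 92 to 120 mm (its full height), 0.11 to 0.23 kg. Origin: centre of underside; z from base to cap (level when lying, origin then 23 mm above the bench). It can roll. Starts lying on the bench. May be absent.
- bottle2: amber bottle, black cap, paper label: body 46 mm diameter up to 77 mm, shoulder to 90 mm, cap 28 mm diameter from 92 to 120 mm (its full height), 0.11 to 0.23 kg. Origin: centre of underside; z from base to cap (level when lying, origin then 23 mm above the bench). It can roll. Starts lying on the bench. May be absent.
- bottle3: amber bottle, black cap, paper label: body 46 mm diameter up to 77 mm, shoulder to 90 mm, cap 28 mm diameter from 92 to 120 mm (its full height), 0.11 to 0.23 kg. Origin: centre of underside; z from base to cap (level when lying, origin then 23 mm above the bench). It can roll. Starts lying on the bench. May be absent.
- tin1: plain metal tin with paper band and flat lid, straight cylinder 54 mm diameter, 76 mm high, bottom-heavy (thick paste inside), 0.15 to 0.31 kg. Origin: centre of its underside; z is up when it stands. Starts standing on the bench. May be absent.
- tin2: plain metal tin with paper band and flat lid, straight cylinder 54 mm diameter, 76 mm high, bottom-heavy (thick paste inside), 0.15 to 0.31 kg. Origin: centre of its underside; z is up when it stands. Starts standing on the bench. May be absent.
- keep_bottle: amber bottle, black cap, paper label: body 46 mm diameter up to 77 mm, shoulder to 90 mm, cap 28 mm diameter from 92 to 120 mm (its full height), 0.11 to 0.23 kg. Origin: centre of underside; z from base to cap (level when lying, origin then 23 mm above the bench). It can roll. Starts standing in one of the two bays; marks the bottles' bay.
- keep_tin: plain metal tin with paper band and flat lid, straight cylinder 54 mm diameter, 76 mm high, bottom-heavy (thick paste inside), 0.15 to 0.31 kg. Origin: centre of its underside; z is up when it stands. Starts standing in the other bay; marks the tins' bay.
- mallet: bystander: wooden mallet lying on the bench, head 65 x 110 x 60 mm, handle along its x to 230 mm. Leave alone.
- mug: bystander: steel mug, 76 mm diameter, 85 mm high. Leave alone.
- sandblock: bystander: cork sanding block, 110 x 60 x 35 mm. Leave alone.

How it is judged:
On the way, in this order (a step that is already met when the one before it is completed fails the run):
1. every bottle and tin present stands upright in its own bay while the door is not yet shut (angle between each of keep_bottle, bottle1, bottle2, bottle3, keep_tin, tin1, tin2's own z axis and vertical below 0.15 rad and z of keep_bottle in the frame of locker between 0 and 0.02 m and x of keep_bottle in the frame of locker between -0.105 and 0.1 m and z of bottle1 in the frame of locker between 0 and 0.02 m and x of bottle1 in the frame of locker between -0.105 and 0.1 m and z of bottle2 in the frame of locker between 0 and 0.02 m and x of bottle2 in the frame of locker between -0.105 and 0.1 m and z of bottle3 in the frame of locker between 0 and 0.02 m and x of bottle3 in the frame of locker between -0.105 and 0.1 m and z of keep_tin in the frame of locker between 0 and 0.02 m and x of keep_tin in the frame of locker between -0.105 and 0.1 m and z of tin1 in the frame of locker between 0 and 0.02 m and x of tin1 in the frame of locker between -0.105 and 0.1 m and z of tin2 in the frame of locker between 0 and 0.02 m and x of tin2 in the frame of locker between -0.105 and 0.1 m and ((y of keep_bottle in the frame of locker between 0.008 and 0.117 m and y of bottle1 in the frame of locker between 0.008 and 0.117 m and y of bottle2 in the frame of locker between 0.008 and 0.117 m and y of bottle3 in the frame of locker between 0.008 and 0.117 m and y of keep_tin in the frame of locker between -0.117 and -0.008 m and y of tin1 in the frame of locker between -0.117 and -0.008 m and y of tin2 in the frame of locker between -0.117 and -0.008 m) or (y of keep_bottle in the frame of locker between -0.117 and -0.008 m and y of bottle1 in the frame of locker between -0.117 and -0.008 m and y of bottle2 in the frame of locker between -0.117 and -0.008 m and y of bottle3 in the frame of locker between -0.117 and -0.008 m and y of keep_tin in the frame of locker between 0.008 and 0.117 m and y of tin1 in the frame of locker between 0.008 and 0.117 m and y of tin2 in the frame of locker between 0.008 and 0.117 m)) and value of joint door above 0.06 rad), for 0.2 s.
2. the door is pushed shut and seats on its catch (value of joint door below 0.015 rad), for 0.2 s.
At the end, for the whole second after the job is handed in: Every bottle and tin present stands within 0.15 rad of upright on the locker floor, bottles in the bay of the bottle that stood there at the start, tins in the other bay with its tin, all at rest, and the door is seated on its catch (joint under 0.015 rad) (angle between each of keep_bottle, bottle1, bottle2, bottle3, keep_tin, tin1, tin2's own z axis and vertical below 0.15 rad and z of keep_bottle in the frame of locker between 0 and 0.02 m and x of keep_bottle in the frame of locker between -0.105 and 0.1 m and z of bottle1 in the frame of locker between 0 and 0.02 m and x of bottle1 in the frame of locker between -0.105 and 0.1 m and z of bottle2 in the frame of locker between 0 and 0.02 m and x of bottle2 in the frame of locker between -0.105 and 0.1 m and z of bottle3 in the frame of locker between 0 and 0.02 m and x of bottle3 in the frame of locker between -0.105 and 0.1 m and z of keep_tin in the frame of locker between 0 and 0.02 m and x of keep_tin in the frame of locker between -0.105 and 0.1 m and z of tin1 in the frame of locker between 0 and 0.02 m and x of tin1 in the frame of locker between -0.105 and 0.1 m and z of tin2 in the frame of locker between 0 and 0.02 m and x of tin2 in the frame of locker between -0.105 and 0.1 m and ((y of keep_bottle in the frame of locker between 0.008 and 0.117 m and y of bottle1 in the frame of locker between 0.008 and 0.117 m and y of bottle2 in the frame of locker between 0.008 and 0.117 m and y of bottle3 in the frame of locker between 0.008 and 0.117 m and y of keep_tin in the frame of locker between -0.117 and -0.008 m and y of tin1 in the frame of locker between -0.117 and -0.008 m and y of tin2 in the frame of locker between -0.117 and -0.008 m) or (y of keep_bottle in the frame of locker between -0.117 and -0.008 m and y of bottle1 in the frame of locker between -0.117 and -0.008 m and y of bottle2 in the frame of locker between -0.117 and -0.008 m and y of bottle3 in the frame of locker between -0.117 and -0.008 m and y of keep_tin in the frame of locker between 0.008 and 0.117 m and y of tin1 in the frame of locker between 0.008 and 0.117 m and y of tin2 in the frame of locker between 0.008 and 0.117 m)) and value of joint door below 0.015 rad and linear speed of each of keep_bottle, bottle1, bottle2, bottle3, keep_tin, tin1, tin2 below 0.03 m/s); the robot touches nothing.
It fails at once if the door is slammed (closing faster than 2.5 rad/s) (velocity of joint door below -2.5 rad/s).
It fails at once if the mallet is disturbed (moved over 40 mm) (distance of mallet from where it was at the start of the episode above 0.04 m).
It fails at once if the mug is disturbed (moved over 40 mm) (distance of mug from where it was at the start of the episode above 0.04 m).
It fails at once if the sandblock is disturbed (moved over 40 mm) (distance of sandblock from where it was at the start of the episode above 0.04 m).
Of bottle1, bottle2, bottle3 only 2 to 3 are there at a start; the rules pass over those that are not, and their reading is None.
Of tin1, tin2 only 1 to 2 are there at a start; the rules pass over those that are not, and their reading is None.
At some moment in a run one of tin1, tin2 may be knocked a few centimetres aside while the robot is not near it.
Once in a run the grip may slacken for a moment while it holds something.
It also fails if it takes over 210 s, if anything falls off the work surface, if the arm or the gripper's body presses on something with over 40 N, if the wrist force passes 120 N, or if a joint passes its speed limit or range.

## Robot

A 7-joint arm with a two-finger parallel gripper is mounted at the origin on the work surface. World frame = base frame: x ahead of the robot, y to its left, z up, the work surface at z = 0. Lengths are in m, angles in rad, forces in N, time in s.
With the tool pointing down it reaches from about 0.425 to 0.925 m from the base axis. Payload 6.8 kg.
Tool frame: the origin (TCP) lies at the very end of the fingers, on their centre line; the grasp point (between the pads) lies 19 mm behind it (r.grip_depth is the distance from the TCP to the grasp point, in m); z points along the fingers, y is the direction in which the jaws open and shut (so a half turn about z gives the same grasp; the last joint's range is limited). The gripper opens to 85 mm and grips with 20 to 120 N. Pads are 22 mm wide; open, the fingers measure 114 mm over their backs; the gripper's body (76 mm by 85 mm) begins 54 mm behind the grasp point. The pads swing forward as they close: fully open they stand 13 mm farther back than shut.
Start: joints at [1.113, 0.477, 0.022, 1.555, -0.011, 1.109, -0.083], TCP at [0.231, -0.634, 0.231] pointing down, gripper open.
Joint ranges: [-2.96, 2.96], [-0.34, 2.1], [-1.41, 1.46], [0.24, 2.44], [-1.37, 4.51], [0.17, 1.92], [-2.96, 2.96]. Speed limits (rad/s): [2.39, 2.39, 3.14, 3.14, 3.14, 3.14, 3.14].

## Interface

Orientations are given as a rotation vector (axis times angle).
In Python, from bench import r, grab_frame gives the robot as it stands. The module is installed in compiled form; this text tells all that it offers.
- The arm moves only by the tool play_rows, never from a script. Its argument "increments" is a list of rows, each a list of 7 numbers: the shift along the tool's x, y, z in mm, then the turn, a rotation vector about the tool's x, y, z in rad, then the closure in counts, from 0 (fully open) to 255 (shut). In form: [[tx, ty, tz, rx, ry, rz, claw], ...]. A call has 1 to 5 rows; each row shifts and turns the pose as measured when the row begins, along the tool's axes as they then stand; what a row does not reach is not made up. A row lasts 1/10 s, in which the tool goes at most 50 mm and 8.59 degrees, less where a joint would pass 70% of its speed; a pose out of reach is approached as far as the arm can. A call is refused whole if a number of a shift passes 50 or a number of a turn 0.15, either way. A call with a gripper value outside its range is refused whole. The fingers move at their own pace and stop on an object; "force" is the grip in N (left out, the last holds). Time passes only in rows, so rows that do not move let the fingers close. It gives the time, the measured TCP pose, the force and the opening at its end, in the units of the state.
- r.get_obs(): the state, without advancing time (a new reading comes with each control period).
- grab_frame(name): name is "scene" or "side" or "wrist"; returns a dict with "color" (400x640x3 uint8, blue, green, red), "depth" (400x640 float32, m along the optical axis (not along the pixel's ray), 0 where there is no reading), "K" (3x3 intrinsics, pixels), "T" (4x4, takes a point from camera to world coordinates). Camera axes: x right, y up, looking along -z (the intrinsics and any distortion apply to the point x, -y, -z); pixel columns grow to the right and rows downward; lengths in m; the calibration is good to about 2 mm. A picture is of the moment at which its call begins.
- r.hand_in(): hands the job in, once; it reports no verdict.
The state is a dict: "clock": time; "joints": joint angles; "qvel": joint speeds; "tau": joint torques, N m; "tcp_pos": TCP position; "orientation": TCP orientation; "contact_force": force on the tool from outside, world axes, zero at the start; "moment": the same for the moment, N m; "grip_width": finger opening in m.
Only numpy, scipy, OpenCV 4.12 (cv2) and the standard library are available. Lean on these libraries where they do the work, as an engineer would, in place of code of your own. Each camera call takes 0.05 s, during which the arm holds its last target.

## Working session

There is one attempt and no reset: what is moved stays moved. The work goes in short steps, Python scripts to look and compute and a tool call to move; the robot and the scene stay as the last step left them, time stands still between calls to the robot, and variables do not carry over. Pictures are saved under pics/ and viewed, and the job is handed in when it is done.

Besides the shell and the picture viewer there is one more tool, called after "Call:" by a JSON object that holds its "fn" and its "kwargs". play_rows: Moves the arm, as the interface text tells. Its arguments: {"type":"object","properties":{"increments":{"type":"array","items":{"type":"array","items":{"type":"number"}}},"force":{"type":"number"}},"required":["increments"]}

```bash
ls; mkdir -p pics; python3 - <<'E'
from bench import r, grab_frame
import cv2
print(r.get_obs())
for n in ["scene","side","wrist"]:
    f=grab_frame(n); cv2.imwrite(f"pics/{n}0.png",f["color"]); print(n,f["K"].round(1).tolist(),f["T"].round(3).tolist())
E
```

```text
pics
{'clock': 0.0, 'joints': array([ 1.11290811,  0.4778168 ,  0.02232948,  1.55646674, -0.01147279,
        1.10929222, -0.08309792]), 'qvel': array([-0.00197158,  0.00075587, -0.00025225,  0.00067617,  0.00026633,
        0.00165654, -0.0013265 ]), 'tau': array([ 1.17112268e-03, -5.96446788e+01,  1.60819005e+00, -2.81194353e+01,
        1.23627449e-02,  9.36535449e-03, -1.71116454e-05]), 'tcp_pos': array([ 0.23110017, -0.63356861,  0.23030788]), 'orientation': array([-3.09189013e+00, -5.46406552e-01,  7.49651584e-04]), 'contact_force': array([-0.32413242,  0.19363376,  0.65461113]), 'moment': array([ 0.0111969 ,  0.02994115, -0.03176349]), 'grip_width': 0.08547357759774166}
scene [[396.1, 0.0, 320.7], [0.0, 396.1, 191.7], [0.0, 0.0, 1.0]] [[0.399, -0.493, 0.773, 1.485], [0.917, 0.223, -0.331, -0.382], [-0.009, 0.841, 0.541, 0.739], [0.0, 0.0, 0.0, 1.0]]
side [[439.9, 0.0, 324.9], [0.0, 439.9, 200.9], [0.0, 0.0, 1.0]] [[-0.998, 0.018, -0.064, 0.45], [-0.064, -0.537, 0.841, 1.058], [-0.019, 0.843, 0.537, 0.72], [0.0, 0.0, 0.0, 1.0]]
wrist [[291.7, 0.0, 322.3], [0.0, 291.7, 197.8], [0.0, 0.0, 1.0]] [[0.343, 0.895, 0.285, 0.302], [-0.939, 0.328, 0.102, -0.607], [-0.002, -0.303, 0.953, 0.373], [0.0, 0.0, 0.0, 1.0]]
```

View pics/scene0.png

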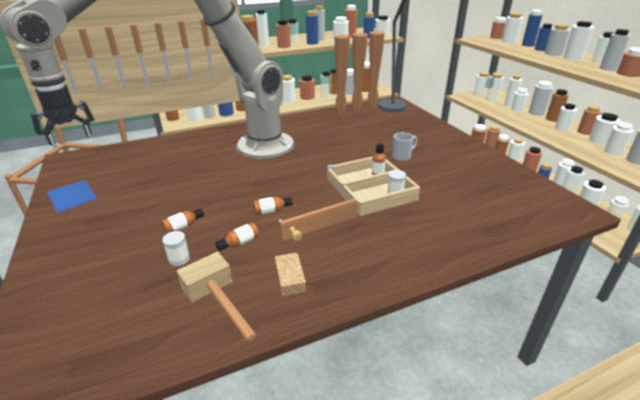

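View pics/side0.png

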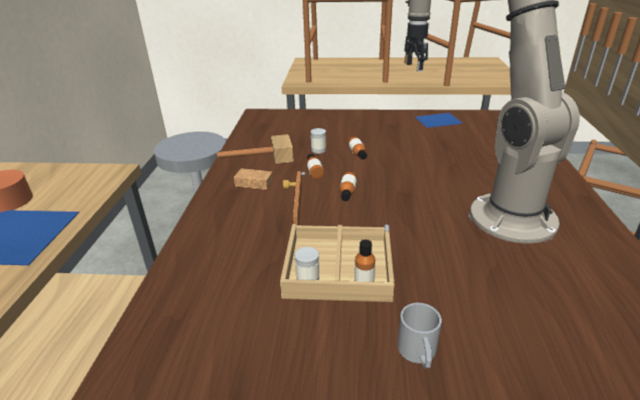

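View pics/wrist0.png

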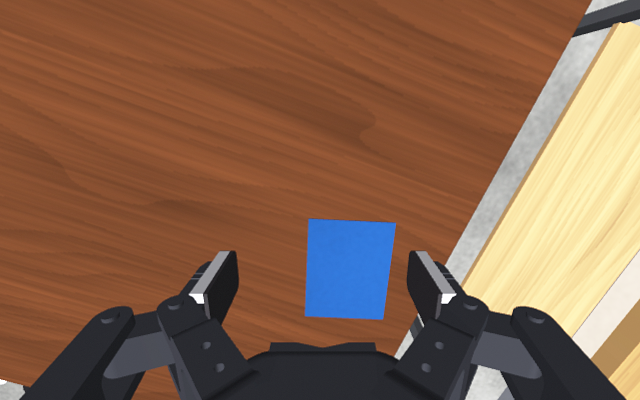

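Scene view: three lying bottles at about (182,221), (240,236) and (272,205), and a tin at (176,249). The locker is around (372,185), with the kept bottle in the robot-side bay and the kept tin in the other. The door is open, with its knob at (296,234). Next I'll build a top-down map from depth.

```bash
cat > h.py <<'E'
import numpy as np, cv2
from bench import r, grab_frame
def cloud(f):
    K=f["K"];T=f["T"];d=f["depth"];H,W=d.shape
    u,v=np.meshgrid(np.arange(W),np.arange(H))
    x=(u-K[0,2])/K[0,0]*d; y=(v-K[1,2])/K[1,1]*d
    P=np.stack([x,-y,-d],-1)@T[:3,:3].T+T[:3,3]
    P[d<=0]=np.nan
    return P
def topdown(fs,x0,x1,y0,y1,res,zmax=0.2,zmin=-0.01):
    # image: rows = x decreasing downwards (x up), cols = y decreasing to right
    H=int((x1-x0)/res);W=int((y1-y0)/res)
    im=np.zeros((H,W,3),np.uint8);zb=np.full((H,W),-1.)
    for f in fs:
        P=cloud(f).reshape(-1,3);C=f["color"].reshape(-1,3)
        with np.errstate(invalid='ignore'):
            ok=(P[:,0]>x0)&(P[:,0]<x1)&(P[:,1]>y0)&(P[:,1]<y1)&(P[:,2]<zmax)&(P[:,2]>zmin)
        P=P[ok];C=C[ok]
        i=((x1-P[:,0])/res).astype(int).clip(0,H-1);j=((y1-P[:,1])/res).astype(int).clip(0,W-1)
        o=np.argsort(P[:,2])
        for a,b,z,c in zip(i[o],j[o],P[o,2],C[o]):
            if z>=zb[a,b]: zb[a,b]=z; im[a,b]=c
    return im,zb
E
python3 - <<'E'
from h import *
s=grab_frame("scene");d=grab_frame("side")
np.savez("f0.npz",s=s["color"],sd=s["depth"],d=d["color"],dd=d["depth"])
for n,f in(("s",s),("d",d)):
    im,zb=topdown([f],0.3,1.1,-0.7,0.3,0.004)
    big=cv2.resize(im,None,fx=3,fy=3,interpolation=cv2.INTER_NEAREST)
    for k in range(11):
        x=int(k*0.1/0.004*3);cv2.line(big,(x,0),(x,8),(255,255,255),1);cv2.putText(big,f"{0.3-0.1*k:.1f}",(x,20),0,.4,(255,255,255),1)
    for k in range(9):
        y=int(k*0.1/0.004*3);cv2.line(big,(0,y),(8,y),(255,255,255),1);cv2.putText(big,f"{1.1-0.1*k:.1f}",(10,y+4),0,.4,(255,255,255),1)
    cv2.imwrite(f"pics/top_{n}.png",big);print(big.shape)
E
```

```text
(600, 750, 3)
(600, 750, 3)
```

```bash
python3 - <<'E'
import cv2,numpy as np
a=cv2.imread("pics/scene0.png")[150:350,140:440];cv2.imwrite("pics/sc_crop.png",cv2.resize(a,None,fx=2.6,fy=2.6,interpolation=cv2.INTER_CUBIC))
E
```

```text
(no output)
```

View pics/top_s.png

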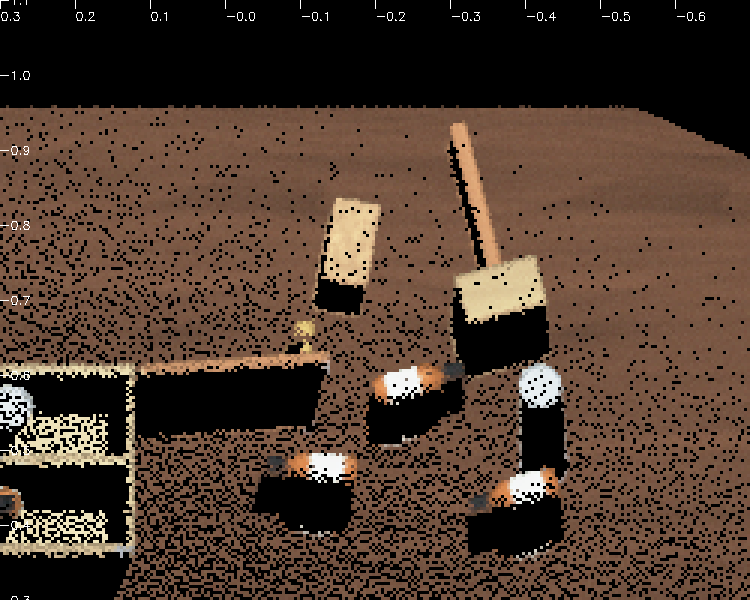

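View pics/top_d.png

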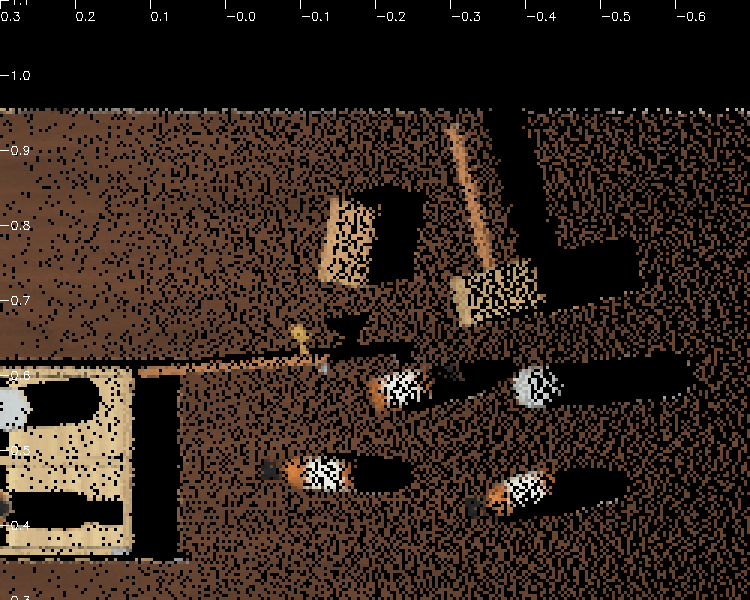

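View pics/sc_crop.png

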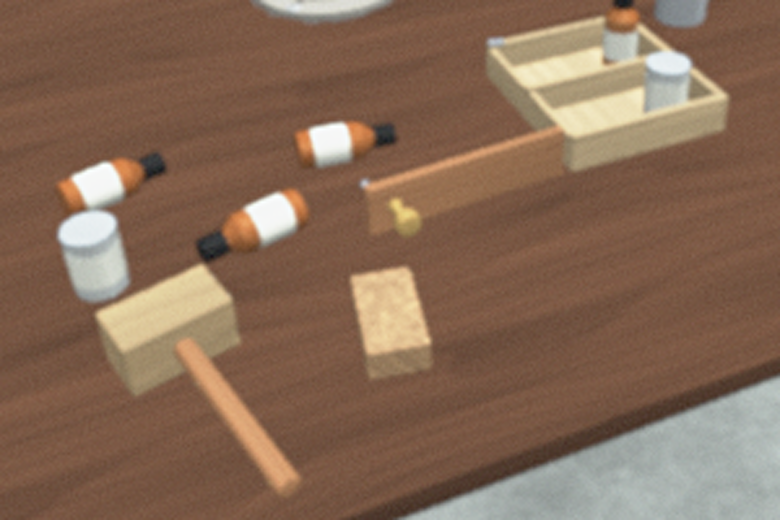

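The map gives the locker yaw as about 90°, with its door side facing world −y and the hinge at about x=0.61. The bottle bay is the one nearer the robot. Now for precise measurements.

```bash
cat >> h.py <<'E'
def pts(zmin,zmax,box,fs):
    out=[];col=[]
    for f in fs:
        P=cloud(f).reshape(-1,3);C=f["color"].reshape(-1,3)
        with np.errstate(invalid='ignore'):
            ok=(P[:,0]>box[0])&(P[:,0]<box[1])&(P[:,1]>box[2])&(P[:,1]<box[3])&(P[:,2]<zmax)&(P[:,2]>zmin)
        out.append(P[ok]);col.append(C[ok])
    return np.concatenate(out),np.concatenate(col)
def axisfit(box,fs):
    P,C=pts(0.036,0.07,box,fs)   # body ridge
    m=P[:,:2].mean(0);_,_,V=np.linalg.svd(P[:,:2]-m);d=V[0]
    Q,Cq=pts(0.01,0.06,box,fs)
    blk=Cq.max(1)<75
    c=Q[blk][:,:2].mean(0) if blk.sum() else m*np.nan
    if (c-m)@d<0:d=-d
    t=(Q[:,:2]-m)@d
    return m,d,np.percentile(t,[1,99]),c,(P.shape,blk.sum(),np.percentile(Q[:,2],99))
E
python3 - <<'E'
from h import *
s=grab_frame("scene");d=grab_frame("side")
for nm,b in dict(A=(.55,.65,-.33,-.18),B=(.44,.52,-.18,-.03),C=(.40,.50,-.46,-.31)).items():
    for k,fs in(("s",[s]),("d",[d]),("both",[s,d])):
        m,dd,t,c,i=axisfit(b,fs);print(nm,k,"mid",m.round(3),"dir",dd.round(3),"ext",t.round(3),"cap",c.round(3),i)
for nm,b in dict(tin1=(.55,.64,-.47,-.36),keept=(.5,.61,.2,.35),).items():
  for k,f in(("s",s),("d",d)):
    P,C=pts(.07,.1,b,[f]); (x,y),rad=cv2.minEnclosingCircle(P[:,:2].astype(np.float32));print(nm,k,P.mean(0).round(3),round(x,3),round(y,3),round(rad,3))
for k,f in(("s",s),("d",d)):
    P,C=pts(.105,.15,(.37,.5,.15,.36),[f]);print("keepb",k,P.mean(0).round(3),len(P))
    P,C=pts(.043,.056,(.3,.65,.05,.42),[f]);hs=cv2.minAreaRect(P[:,:2].astype(np.float32));print("locker",hs,cv2.boxPoints(hs).round(3).tolist())
    P,C=pts(.058,.07,(.55,.68,-.16,.12),[f]);hs=cv2.minAreaRect(P[:,:2].astype(np.float32));print("door",hs,cv2.boxPoints(hs).round(3).tolist())
E
```

```text
A s mid [ 0.592 -0.251] dir [ 0.2  -0.98] ext [-0.051  0.068] cap [ 0.608 -0.306] ((341, 3), np.int64(93), np.float64(0.05054786619252891))
A d mid [ 0.584 -0.237] dir [ 0.27  -0.963] ext [-0.042  0.079] cap [ 0.603 -0.303] ((181, 3), np.int64(19), np.float64(0.05047616560192903))
A both mid [ 0.589 -0.246] dir [ 0.243 -0.97 ] ext [-0.051  0.073] cap [ 0.607 -0.305] ((522, 3), np.int64(112), np.float64(0.050558764047669194))
B s mid [ 0.477 -0.128] dir [0.05  0.999] ext [-0.047  0.069] cap [ 0.484 -0.069] ((242, 3), np.int64(51), np.float64(0.05010176502675558))
B d mid [ 0.47  -0.115] dir [0.096 0.995] ext [-0.054  0.064] cap [ 0.474 -0.059] ((239, 3), np.int64(85), np.float64(0.050795102700288086))
B both mid [ 0.473 -0.121] dir [0.043 0.999] ext [-0.053  0.069] cap [ 0.478 -0.063] ((481, 3), np.int64(136), np.float64(0.05066208841654429))
C s mid [ 0.448 -0.397] dir [-0.329  0.944] ext [-0.046  0.072] cap [ 0.432 -0.339] ((287, 3), np.int64(61), np.float64(0.04963859563598974))
C d mid [ 0.441 -0.384] dir [-0.367  0.93 ] ext [-0.054  0.063] cap [ 0.422 -0.332] ((152, 3), np.int64(
[... 886 characters left out ...]
04645], [0.6299999952316284, -0.1379999965429306], [0.6159999966621399, 0.1120000034570694]]
keepb d [0.423 0.303 0.123] 188
locker ((0.4848867654800415, 0.21871650218963623), (0.2569984197616577, 0.2507197856903076), 89.74463653564453) [[0.35899999737739563, 0.09099999815225601], [0.6100000143051147, 0.09000000357627869], [0.6110000014305115, 0.34700000286102295], [0.36000001430511475, 0.3479999899864197]]
door ((0.6131864786148071, -0.011488988995552063), (0.023578820750117302, 0.25059887766838074), 1.030424952507019) [[0.5989999771118164, 0.11400000005960464], [0.6039999723434448, -0.13699999451637268], [0.6269999742507935, -0.13699999451637268], [0.6230000257492065, 0.11400000005960464]]
```

```bash
cat >> h.py <<'E'
from scipy.spatial.transform import Rotation as Ro, Slerp
def frame(heading,a):
    """tool z pointing to horizontal heading angle (rad) with downward pitch a (pi/2 = down);
    tool y horizontal"""
    h=np.array([np.cos(heading),np.sin(heading),0])
    z=h*np.cos(a)-np.array([0,0,1])*np.sin(a)
    x=h*np.sin(a)+np.array([0,0,1])*np.cos(a)   # 'up/forward' direction
    y=np.cross(z,x)
    return np.stack([x,y,z],1)
def plan(pos,R=None,step=48,rs=0.145,flip=True):
    o=r.get_obs();p0=o["tcp_pos"];R0=Ro.from_rotvec(o["orientation"])
    R1=R0 if R is None else Ro.from_matrix(R)
    if R is not None and flip:
        R2=R1*Ro.from_rotvec([0,0,np.pi])
        if (R0.inv()*R2).magnitude()<(R0.inv()*R1).magnitude(): R1=R2
    dp=np.array(pos)-p0;ang=(R0.inv()*R1).magnitude()
    n=max(1,int(np.ceil(np.linalg.norm(dp)*1000/step)),int(np.ceil(ang/rs)))
    sl=Slerp([0,1],Ro.concatenate([R0,R1]));rows=[]
    for k in range(n):
        a=sl(k/n);b=sl((k+1)/n)
        t=a.inv().apply(dp/n)*1000;w=(a.inv()*b).as_rotvec()
        rows.append([round(float(v),1) for v in t]+[round(float(v),3) for v in w])
    print("n",n,"dist",np.linalg.norm(dp).round(4),"ang",round(ang,3))
    for q in rows[:16]:print(q)
def st():
    o=r.get_obs();R=Ro.from_rotvec(o["orientation"]).as_matrix()
    print("t",round(o["clock"],2),"p",o["tcp_pos"].round(4),"x",R[:,0].round(2),"y",R[:,1].round(2),"z",R[:,2].round(2),"w",round(o["grip_width"],4),"F",o["contact_force"].round(1),"j",o["joints"].round(2))
DOWN=np.diag([1.,-1,-1])
E
python3 -c "
from h import *
plan([.583,-.42,.16],DOWN)"
```

```text
n 9 dist 0.4178 ang 0.35
[44.9, -8.9, 7.9, -0.0, 0.0, 0.039]
[44.5, -10.7, 7.9, -0.0, 0.0, 0.039]
[44.0, -12.4, 7.9, -0.0, 0.0, 0.039]
[43.5, -14.1, 7.9, -0.0, 0.0, 0.039]
[42.9, -15.8, 7.9, -0.0, 0.0, 0.039]
[42.3, -17.4, 7.9, -0.0, 0.0, 0.039]
[41.6, -19.1, 7.9, -0.0, 0.0, 0.039]
[40.8, -20.7, 7.9, -0.0, 0.0, 0.039]
[40.0, -22.2, 7.9, -0.0, 0.0, 0.039]
```

Call:
{"fn": "play_rows", "kwargs": {"increments": [[45,-9,8,0,0,0.039,0],[44.5,-11,8,0,0,0.039,0],[44,-12,8,0,0,0.039,0],[43.5,-14,8,0,0,0.039,0],[43,-16,8,0,0,0.039,0]]}}

```text
clock: 0.85
tcp_pos: [0.4233, -0.5214, 0.1908]
orientation: [3.128, 0.201, -0.006]
contact_force: [1.3, -0.4, -0.3]
grip_width: 0.0858
```

```bash
python3 -c "
from h import *
st();plan([.583,-.42,.16],DOWN)"
```

```text
t 0.85 p [ 0.4233 -0.5214  0.1908] x [ 0.99  0.13 -0.  ] y [ 0.13 -0.99  0.01] z [-0.   -0.01 -1.  ] w 0.0858 F [ 1.3 -0.4 -0.3] j [ 0.78  0.51  0.02  1.61 -0.    1.03 -0.64]
n 4 dist 0.1916 ang 0.129
[42.9, -20.1, 7.4, 0.002, 0.001, 0.032]
[42.2, -21.4, 7.5, 0.002, 0.001, 0.032]
[41.5, -22.7, 7.5, 0.002, 0.001, 0.032]
[40.7, -24.1, 7.6, 0.002, 0.001, 0.032]
```

Call:
{"fn": "play_rows", "kwargs": {"increments": [[43,-20,7.5,0,0,0.032,0],[42,-21,7.5,0,0,0.032,0],[42,-23,7.5,0,0,0.032,0],[41,-24,7.5,0,0,0.032,0],[0,0,0,0,0,0,0]]}}

```text
clock: 1.35
tcp_pos: [0.5968, -0.4079, 0.1569]
orientation: [3.139, 0.007, -0.0]
contact_force: [0.1, 1.0, 0.4]
grip_width: 0.0852
```

```bash
python3 -c "
from h import *
st();plan([.583,-.42,.05],DOWN)
cv2.imwrite('pics/w1.png',grab_frame('wrist')['color'])"
```

```text
t 1.35 p [ 0.5968 -0.4079  0.1569] x [ 1.  0. -0.] y [ 0. -1.  0.] z [-0. -0. -1.] w 0.0852 F [0.1 1.  0.4] j [ 0.5   0.62  0.02  1.49 -0.01  1.03 -1.04]
n 3 dist 0.1085 ang 0.005
[-4.6, 3.9, 35.6, 0.001, 0.0, 0.001]
[-4.6, 4.0, 35.6, 0.001, 0.0, 0.001]
[-4.6, 4.0, 35.6, 0.001, 0.0, 0.001]
```

View pics/w1.png

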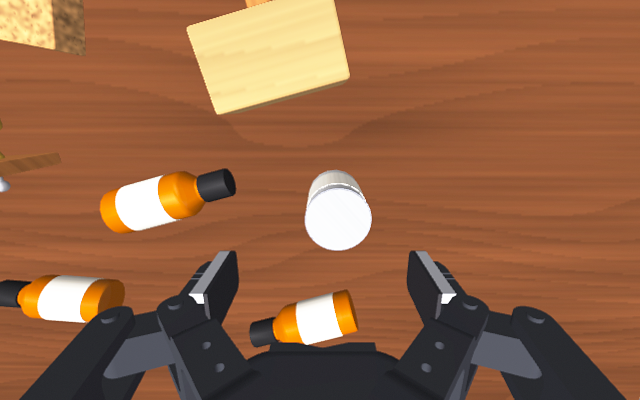

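The wrist view shows the tin lid at (338,217) centred between the fingers. The mallet head is at the top, and the bottle A cap is at (217,184).

```bash
cat >> h.py <<'E'
def ray(f,u,v,z):
    K=f["K"];T=f["T"];d=np.array([(u-K[0,2])/K[0,0],-(v-K[1,2])/K[1,1],-1.0]);d=T[:3,:3]@d
    return T[:3,3]+d*(z-T[2,3])/d[2]
E
python3 -c "
from h import *
w=grab_frame('wrist');s=grab_frame('scene')
print(ray(w,338,217,.076))
P,C=pts(.065,.1,(.5,.65,-.5,-.35),[w]);print(cv2.minEnclosingCircle(P[:,:2].astype(np.float32)),P[:,2].mean())
P,C=pts(.065,.1,(.55,.64,-.47,-.36),[s]);print(cv2.minEnclosingCircle(P[:,:2].astype(np.float32)))
m=axisfit((.55,.65,-.33,-.18),[w]);print(m)
print(ray(w,217,184,.023),ray(w,265,332,.023))
"
```

```text
[ 0.58163112 -0.42462849  0.076     ]
((0.5824543833732605, -0.4211689829826355), 0.02805902622640133) 0.07576105782391067
((0.5840650796890259, -0.41999056935310364), 0.029397260397672653)
(array([ 0.58385691, -0.24932121]), array([ 0.25965936, -0.96570027]), array([-0.04607593,  0.0711978 ]), array([ 0.59985438, -0.30758692]), ((3738, 3), np.int64(857), np.float64(0.04701432445974301)))
[ 0.59538278 -0.30876103  0.023     ] [ 0.4168007  -0.34547065  0.023     ]
```

Call:
{"fn": "play_rows", "kwargs": {"increments": [[-7,6.5,30,0,0,0,0],[-7,6.5,30,0,0,0,0],[0,0,25,0,0,0,0],[0,0,22,0,0,0,0],[0,0,0,0,0,0,0]]}}

```text
clock: 2.0
tcp_pos: [0.571, -0.4432, 0.0646]
orientation: [3.126, -0.032, 0.011]
contact_force: [1.2, 0.6, 0.1]
grip_width: 0.0854
```

```bash
python3 -c "
from h import *
st();plan([.583,-.421,.045],DOWN)
"
```

```text
t 2.0 p [ 0.571  -0.4432  0.0646] x [ 1.   -0.02  0.01] y [-0.02 -1.    0.02] z [ 0.01 -0.02 -1.  ] w 0.0854 F [1.2 0.6 0.1] j [ 0.55  0.71  0.03  1.56 -0.01  0.85 -1.01]
n 1 dist 0.0319 ang 0.027
[11.4, -22.8, 19.3, 0.016, -0.007, -0.021]
```

Call:
{"fn": "play_rows", "kwargs": {"increments": [[6,-12,-15,0,0,-0.01,0],[5,-10,0,0,0,-0.01,0],[0,0,0,0,0,0,0],[0,0,0,0,0,0,0]]}}

```text
clock: 2.4
tcp_pos: [0.5791, -0.4259, 0.0832]
orientation: [3.121, -0.011, 0.013]
contact_force: [-0.4, -1.4, -0.0]
grip_width: 0.0856
```

```bash
python3 -c "
from h import *
st();plan([.583,-.421,.045],DOWN)
w=grab_frame('wrist');cv2.imwrite('pics/w2.png',w['color'])
P,C=pts(.065,.1,(.5,.65,-.5,-.35),[w]);print(cv2.minEnclosingCircle(P[:,:2].astype(np.float32)),P[:,2].mean())
"
```

```text
t 2.4 p [ 0.5791 -0.4259  0.0832] x [ 1.   -0.01  0.01] y [-0.01 -1.    0.02] z [ 0.01 -0.02 -1.  ] w 0.0856 F [-0.4 -1.4 -0. ] j [ 0.52  0.68  0.03  1.57 -0.    0.87 -1.03]
n 1 dist 0.0387 ang 0.023
[3.6, -5.7, 38.2, 0.021, -0.008, -0.007]
((0.5779998302459717, -0.4233042001724243), 0.046371325850486755) 0.07628703887962673
```

View pics/w2.png

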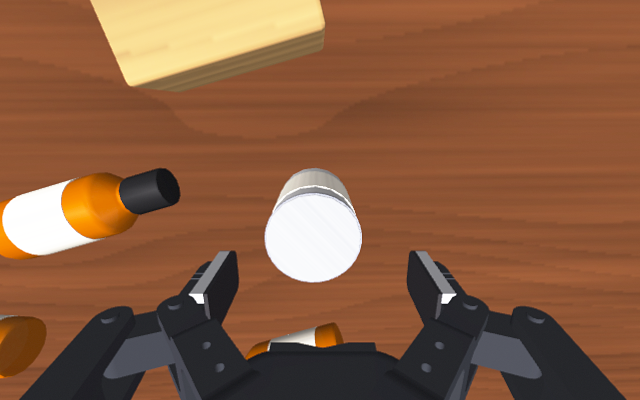

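The tin is still upright, with its lid at (313,238) between the open fingers. Descending.

Call:
{"fn": "play_rows", "kwargs": {"increments": [[2,-4,14,0.01,0,0,0],[2,-2,14,0.01,0,0,0],[0,0,10,0,0,0,0],[0,0,0,0,0,0,0],[0,0,0,0,0,0,0]]}}

```text
clock: 2.95
tcp_pos: [0.5812, -0.4192, 0.0373]
orientation: [-3.137, 0.012, -0.004]
contact_force: [-0.1, -0.2, 0.7]
grip_width: 0.0854
```

```bash
python3 -c "
from h import *
st();plan([.583,-.421,.045],DOWN)
"
```

```text
t 2.95 p [ 0.5812 -0.4192  0.0373] x [ 1.   -0.01  0.  ] y [-0.01 -1.   -0.  ] z [ 0.  0. -1.] w 0.0854 F [-0.1 -0.2  0.7] j [ 0.53  0.75  0.01  1.57 -0.02  0.82 -1.02]
n 1 dist 0.0081 ang 0.009
[1.8, 1.7, -7.7, -0.004, -0.002, -0.008]
```

Now raise 6 mm, then close with a 60 N grip.

Call:
{"fn": "play_rows", "kwargs": {"increments": [[1,1,-6,0,0,0,100],[0,0,0,0,0,0,255],[0,0,0,0,0,0,255],[0,0,0,0,0,0,255],[0,0,0,0,0,0,255]], "force": 60}}

```text
clock: 3.45
tcp_pos: [0.5826, -0.4211, 0.0451]
orientation: [-3.138, 0.013, -0.006]
contact_force: [-0.5, 0.8, -2.1]
grip_width: 0.0527
```

Call:
{"fn": "play_rows", "kwargs": {"increments": [[0,0,0,0,0,0,255],[0,0,-15,0,0,0,255],[0,0,-30,0,0,0,255],[0,0,-30,0,0,0,255],[0,0,-30,0,0,0,255]]}}

```text
clock: 3.95
tcp_pos: [0.5789, -0.4188, 0.1495]
orientation: [-3.132, 0.012, 0.01]
contact_force: [1.6, 0.1, -1.1]
grip_width: 0.0526
```

```bash
python3 -c "
from h import *
st();plan([.545,.18,.17],DOWN)
"
```

```text
t 3.95 p [ 0.5789 -0.4188  0.1495] x [ 1.   -0.01 -0.01] y [-0.01 -1.   -0.01] z [-0.01  0.01 -1.  ] w 0.0526 F [ 1.6  0.1 -1.1] j [ 0.53  0.62  0.02  1.51 -0.02  1.02 -1.02]
n 13 dist 0.6001 ang 0.014
[-3.0, -46.1, -1.1, -0.001, 0.0, -0.001]
[-2.9, -46.1, -1.2, -0.001, 0.0, -0.001]
[-2.9, -46.1, -1.2, -0.001, 0.0, -0.001]
[-2.9, -46.1, -1.2, -0.001, 0.0, -0.001]
[-2.9, -46.1, -1.3, -0.001, 0.0, -0.001]
[-2.8, -46.1, -1.3, -0.001, 0.0, -0.001]
[-2.8, -46.1, -1.3, -0.001, 0.0, -0.001]
[-2.8, -46.1, -1.4, -0.001, 0.0, -0.001]
[-2.7, -46.1, -1.4, -0.001, 0.0, -0.001]
[-2.7, -46.1, -1.4, -0.001, 0.0, -0.001]
[-2.7, -46.1, -1.5, -0.001, 0.0, -0.001]
[-2.7, -46.1, -1.5, -0.001, 0.0, -0.001]
[-2.6, -46.1, -1.5, -0.001, 0.0, -0.001]
```

Call:
{"fn": "play_rows", "kwargs": {"increments": [[-3,-25,-4,0,0,0,255],[-3,-40,-4,0,0,0,255],[-3,-40,-4,0,0,0,255],[-3,-40,-4,0,0,0,255],[-3,-40,-4,0,0,0,255]]}}

```text
clock: 4.45
tcp_pos: [0.5669, -0.2396, 0.1828]
orientation: [3.138, -0.033, 0.012]
contact_force: [-0.1, 1.2, -1.5]
grip_width: 0.0531
```

Call:
{"fn": "play_rows", "kwargs": {"increments": [[-3,-40,-2,0,0,0,255],[-3,-40,-2,0,0,0,255],[-3,-40,-2,0,0,0,255],[-3,-40,0,0,0,0,255],[-3,-40,0,0,0,0,255]]}}

```text
clock: 4.95
tcp_pos: [0.5559, -0.0318, 0.1956]
orientation: [3.137, -0.035, 0.025]
contact_force: [1.1, -0.2, -1.6]
grip_width: 0.0526
```

```bash
python3 -c "
from h import *
st();plan([.545,.18,.17],DOWN)
"
```

```text
t 4.95 p [ 0.5559 -0.0318  0.1956] x [ 1.   -0.02  0.02] y [-0.02 -1.    0.  ] z [ 0.02 -0.   -1.  ] w 0.0526 F [ 1.1 -0.2 -1.6] j [ 0.01  0.32 -0.08  1.89  0.04  0.92 -1.68]
n 5 dist 0.2137 ang 0.028
[-3.2, -42.3, 4.9, 0.001, -0.003, -0.004]
[-3.0, -42.3, 4.9, 0.001, -0.003, -0.004]
[-2.8, -42.3, 5.0, 0.001, -0.003, -0.004]
[-2.6, -42.4, 5.0, 0.001, -0.003, -0.004]
[-2.4, -42.4, 5.1, 0.001, -0.003, -0.004]
```

Call:
{"fn": "play_rows", "kwargs": {"increments": [[-3,-40,3,0,0,0,255],[-3,-40,3,0,-0.005,0,255],[-3,-40,3,0,-0.005,0,255],[-2,-35,3,0,-0.005,0,255],[-2,-25,3,0,-0.005,0,255]]}}

```text
clock: 5.45
tcp_pos: [0.5465, 0.1585, 0.1867]
orientation: [3.139, -0.031, 0.007]
contact_force: [0.6, 0.9, -2.2]
grip_width: 0.0524
```

Call:
{"fn": "play_rows", "kwargs": {"increments": [[0,-5,0,0,0,0,255],[0,0,0,0,0,0,255],[0,0,0,0,0,0,255]]}}

```text
clock: 5.75
tcp_pos: [0.5461, 0.1674, 0.1889]
orientation: [3.141, -0.021, 0.01]
contact_force: [0.4, -1.1, -1.7]
grip_width: 0.0526
```

```bash
python3 -c "
from h import *
st();plan([.545,.18,.10],DOWN,step=25)
s=grab_frame('scene');cv2.imwrite('pics/s2.png',s['color']);d=grab_frame('side');cv2.imwrite('pics/d2.png',d['color'])
"
```

```text
t 5.75 p [0.5461 0.1674 0.1889] x [ 1.   -0.01  0.01] y [-0.01 -1.    0.  ] z [ 0.01 -0.   -1.  ] w 0.0526 F [ 0.4 -1.1 -1.7] j [-0.28  0.36 -0.16  1.85  0.07  0.94 -2.06]
n 4 dist 0.0898 ang 0.015
[-0.5, -3.2, 22.2, 0.0, -0.002, -0.003]
[-0.4, -3.2, 22.2, 0.0, -0.002, -0.003]
[-0.4, -3.2, 22.2, 0.0, -0.002, -0.003]
[-0.3, -3.1, 22.2, 0.0, -0.002, -0.003]
```

View pics/d2.png

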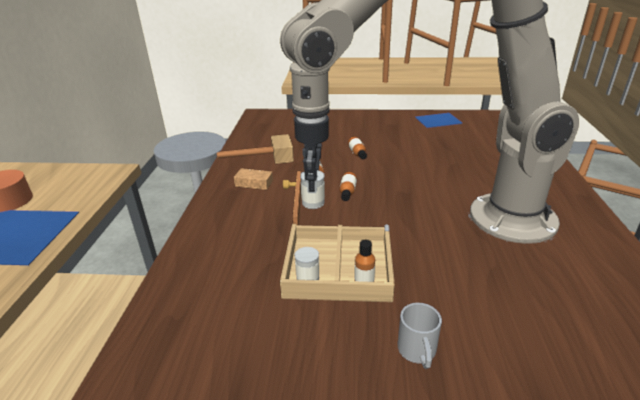

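The tin is held upright above the tin bay (side view, (313,190)). Lowering it.

Call:
{"fn": "play_rows", "kwargs": {"increments": [[0,-4,22,0,0,0,255],[0,-4,25,0,0,0,255],[0,-4,25,0,0,0,255],[0,0,20,0,0,0,255],[0,0,0,0,0,0,255]]}}

```text
clock: 6.35
tcp_pos: [0.5508, 0.1702, 0.0963]
orientation: [3.138, -0.043, 0.018]
contact_force: [-0.1, -0.7, -2.1]
grip_width: 0.0526
```

```bash
python3 -c "
from h import *
st();plan([.545,.18,.056],DOWN,step=15)
"
```

```text
t 6.35 p [0.5508 0.1702 0.0963] x [ 1.   -0.03  0.01] y [-0.03 -1.    0.  ] z [ 0.01 -0.   -1.  ] w 0.0526 F [-0.1 -0.7 -2.1] j [-0.3   0.48 -0.14  1.91  0.11  0.75 -2.1 ]
n 3 dist 0.0419 ang 0.03
[-2.2, -3.3, 13.4, 0.001, -0.004, -0.009]
[-2.1, -3.3, 13.4, 0.001, -0.004, -0.009]
[-2.0, -3.3, 13.4, 0.001, -0.004, -0.009]
```

Call:
{"fn": "play_rows", "kwargs": {"increments": [[-4,-8,0,0,0,-0.01,255],[-2,-4,10,0,0,-0.01,255],[0,0,14,0,0,0,255],[0,0,8,0,0,0,255],[0,0,0,0,0,0,255]]}}

```text
clock: 6.85
tcp_pos: [0.5475, 0.1819, 0.0651]
orientation: [3.139, -0.014, 0.025]
contact_force: [0.4, -0.2, -2.5]
grip_width: 0.0528
```

```bash
python3 -c "
from h import *
st();plan([.545,.18,.056],DOWN,step=15)
"
```

```text
t 6.85 p [0.5475 0.1819 0.0651] x [ 1.   -0.01  0.02] y [-0.01 -1.    0.  ] z [ 0.02 -0.   -1.  ] w 0.0528 F [ 0.4 -0.2 -2.5] j [-0.32  0.52 -0.14  1.93  0.13  0.69 -2.12]
n 1 dist 0.0096 ang 0.019
[-2.6, 1.9, 9.0, 0.002, -0.016, -0.009]
```

Call:
{"fn": "play_rows", "kwargs": {"increments": [[-2,1,6,0,-0.01,0,255],[0,0,4,0,-0.01,0,255],[0,0,3,0,0,0,255],[0,0,0,0,0,0,255]]}}

```text
clock: 7.25
tcp_pos: [0.5466, 0.1809, 0.052]
orientation: [3.14, -0.015, -0.006]
contact_force: [-1.5, -0.5, 2.1]
grip_width: 0.0526
```

```bash
python3 -c "
from h import *
st()
"
```

```text
t 7.25 p [0.5466 0.1809 0.052 ] x [ 1.   -0.01 -0.  ] y [-0.01 -1.    0.  ] z [-0. -0. -1.] w 0.0526 F [-1.5 -0.5  2.1] j [-0.32  0.55 -0.14  1.92  0.12  0.68 -2.11]
```

Call:
{"fn": "play_rows", "kwargs": {"increments": [[0,0,0,0,0,0,30],[0,0,0,0,0,0,20],[0,0,-10,0,0,0,20],[0,0,-30,0,0,0,20],[0,0,-40,0,0,0,0]]}}

```text
clock: 7.75
tcp_pos: [0.5442, 0.1797, 0.1307]
orientation: [3.137, -0.015, -0.019]
contact_force: [0.1, 0.9, 0.0]
grip_width: 0.0852
```

Call:
{"fn": "play_rows", "kwargs": {"increments": [[0,20,-40,0,0,0,0],[0,40,-30,0,0,0,0],[0,40,0,0,0,0,0],[0,40,0,0,0,0,0],[0,0,0,0,0,0,0]]}}

```text
clock: 8.25
tcp_pos: [0.5483, 0.0386, 0.2157]
orientation: [-3.141, 0.007, -0.008]
contact_force: [-0.3, -0.2, 0.4]
grip_width: 0.0852
```

```bash
python3 -c "
from h import *
st()
s=grab_frame('scene');cv2.imwrite('pics/s3.png',s['color']);d=grab_frame('side');cv2.imwrite('pics/d3.png',d['color'])
w=grab_frame('wrist');cv2.imwrite('pics/w3.png',w['color'])
P,C=pts(.075,.1,(.5,.61,.14,.24),[s,d]);print(cv2.minEnclosingCircle(P[:,:2].astype(np.float32)),P[:,2].mean())
"
```

```text
t 8.25 p [0.5483 0.0386 0.2157] x [ 1.   -0.    0.01] y [-0. -1. -0.] z [ 0.01  0.   -1.  ] w 0.0852 F [-0.3 -0.2  0.4] j [-0.09  0.29 -0.12  1.87  0.04  0.98 -1.8 ]
((0.5494163632392883, 0.18031872808933258), 0.029606688767671585) 0.08476217929978469
```

View pics/d3.png

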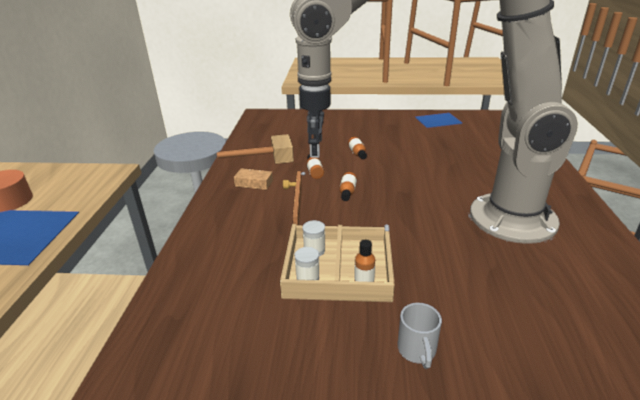

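View pics/w3.png

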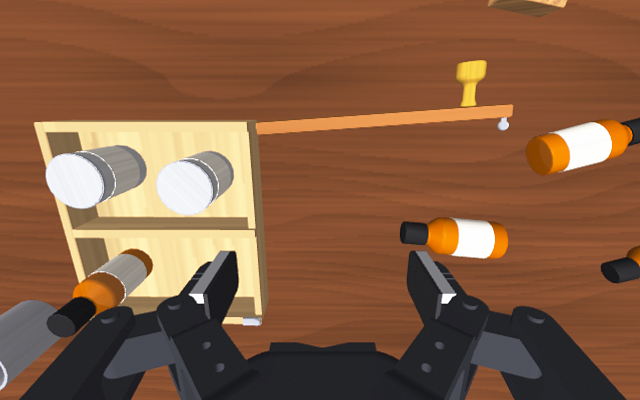

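The side view shows tin1 upright at (313,238) beside the kept tin. The wrist view shows bottle B with its cap at (413,233). Re-measuring B, then planning a 60° pitched grasp of its cap.

```bash
cat >> h.py <<'E'
def capgrasp(G,c,p1,dz=0.0):
    """tcp pose: heading -c"""
    hd=np.arctan2(-c[1],-c[0]);R=frame(hd,np.radians(p1))
    return np.array(G)+0.019*R[:,2],R
E
python3 -c "
from h import *
w=grab_frame('wrist')
m=axisfit((.44,.52,-.18,-.03),[w]);print(m)
print(ray(w,413,233,.03),ray(w,427,234,.037))
st()
c=m[1];p,R=capgrasp([.479,-.064,.027],c,60);print(p,R.round(2))
u=p-0.1*R[:,2];print(u)
plan(u,R)
plan(u,R@np.diag([-1,-1,1]),flip=False)
"
```

```text
(array([ 0.47139063, -0.12601803]), array([0.06172794, 0.99809301]), array([-0.04666418,  0.07123607]), array([ 0.47699062, -0.06595637]), ((2225, 3), np.int64(575), np.float64(0.04700104524254398)))
[ 0.47613118 -0.06439958  0.03      ] [ 0.47807849 -0.0789034   0.037     ]
t 8.45 p [0.5477 0.0468 0.2144] x [1.   0.01 0.  ] y [ 0.01 -1.   -0.  ] z [ 0.  0. -1.] w 0.0852 F [-0.3  0.8  0.1] j [-0.09  0.29 -0.13  1.87  0.04  0.98 -1.8 ]
[ 0.47841358 -0.07348188  0.01054552] [[-0.05 -1.   -0.03]
 [-0.86  0.06 -0.5 ]
 [ 0.5   0.   -0.87]]
[ 0.48149998 -0.02357723  0.09714806]
n 11 dist 0.152 ang 1.577
[-6.1, 6.4, 10.6, -0.036, -0.039, -0.133]
[-6.4, 5.2, 11.1, -0.036, -0.039, -0.133]
[-6.6, 3.9, 11.5, -0.036, -0.039, -0.133]
[-6.6, 2.6, 11.9, -0.036, -0.039, -0.133]
[-6.4, 1.3, 12.2, -0.036, -0.039, -0.133]
[-6.0, 0.0, 12.4, -0.036, -0.039, -0.133]
[-5.4, -1.2, 12.6, -0.036, -0.039, -0.133]
[-4.7, -2.3, 12.8, -0.036, -0.039, -0.133]
[-3.8, -3.3, 12.8, -0.036, -0.039, -0.133]
[-2.8, -4.2, 12.8, -0.036, -0.039, -0.133]
[-1.7, -5.0, 12.8, -0.036, -0.039, -0.133]
n 11 dist 0.152 ang 1.577
[-6.1, 6.4, 10.6, -0.036, -0.039, -0.133]
[-6.4, 5.2, 11.1, -0.036, -0.039, -0.133]
[-6.6, 3.9, 11.5, -0.036, -0.039, -0.133]
[-6.6, 2.6, 11.9, -0.036, -0.039, -0.133]
[-6.4, 1.3, 12.2, -0.036, -0.039, -0.133]
[-6.0, 0.0, 12.4, -0.036, -0.039, -0.133]
[-5.4, -1.2, 12.6, -0.036, -0.039, -0.133]
[-4.7, -2.3, 12.8, -0.036, -0.039, -0.133]
[-3.8, -3.3, 12.8, -0.036, -0.039, -0.133]
[-2.8, -4.2, 12.8, -0.036, -0.039, -0.133]
[-1.7, -5.0, 12.8, -0.036, -0.039, -0.133]
```

Call:
{"fn": "play_rows", "kwargs": {"increments": [[-6,6,5,-0.036,-0.039,-0.133,0],[-6,5,5,-0.036,-0.039,-0.133,0],[-6.5,4,5,-0.036,-0.039,-0.133,0],[-6.5,2.5,5,-0.036,-0.039,-0.133,0],[-6,1,5,-0.036,-0.039,-0.133,0]]}}

```text
clock: 8.95
tcp_pos: [0.52, 0.0251, 0.1927]
orientation: [2.768, 1.02, -0.282]
contact_force: [0.3, -0.1, -0.1]
grip_width: 0.0855
```

Call:
{"fn": "play_rows", "kwargs": {"increments": [[-6,0,5,-0.036,-0.039,-0.133,0],[-5,-1,5,-0.036,-0.039,-0.133,0],[-5,-2,5,-0.036,-0.039,-0.133,0],[-4,-3,5,-0.036,-0.039,-0.133,0],[-3,-4,5,-0.036,-0.039,-0.133,0]]}}

```text
clock: 9.45
tcp_pos: [0.4958, 0.0127, 0.1742]
orientation: [2.08, 1.811, -0.503]
contact_force: [-0.1, -0.6, 0.0]
grip_width: 0.0856
```

```bash
cat > g.py <<'E'
from h import *
import sys
# usage: g.py Gx Gy Gz cx cy p1 back step
a=list(map(float,sys.argv[1:]))
st();p,R=capgrasp(a[:3],a[3:5],a[5]);plan(p-a[6]*R[:,2],R,step=a[7] if len(a)>7 else 45)
E
python3 g.py .478 -.064 .027 .055 .998 60 .1
```

```text
t 9.45 p [0.4958 0.0127 0.1742] x [ 0.13  0.87 -0.47] y [ 0.99 -0.13  0.02] z [-0.04 -0.47 -0.88] w 0.0856 F [-0.1 -0.6  0. ] j [-0.19  0.39 -0.29  1.96  0.57  1.17 -0.94]
n 2 dist 0.0865 ang 0.086
[1.4, -6.1, 42.8, -0.01, -0.015, -0.039]
[2.3, -6.4, 42.7, -0.01, -0.015, -0.039]
```

Call:
{"fn": "play_rows", "kwargs": {"increments": [[1,-6,25,-0.01,-0.015,-0.04,0],[2,-6,30,-0.01,-0.015,-0.03,0],[0,0,20,0,0,0,0],[0,0,0,0,0,0,0]]}}

```text
clock: 9.85
tcp_pos: [0.4802, -0.011, 0.1036]
orientation: [1.968, 1.895, -0.525]
contact_force: [-0.6, -0.6, 0.7]
grip_width: 0.0854
```

```bash

python3 g.py .478 -.064 .027 .055 .998 60 .0 25; python3 -c "
from h import *
w=grab_frame('wrist');cv2.imwrite('pics/w4.png',w['color'])"
```

```text
t 9.85 p [ 0.4802 -0.011   0.1036] x [ 0.03  0.87 -0.5 ] y [ 1.   -0.04  0.  ] z [-0.02 -0.5  -0.87] w 0.0854 F [-0.6 -0.6  0.7] j [-0.2   0.46 -0.27  2.07  0.69  1.03 -0.99]
n 5 dist 0.1121 ang 0.017
[-1.6, -0.1, 22.4, 0.002, -0.0, 0.003]
[-1.6, -0.0, 22.4, 0.002, -0.0, 0.003]
[-1.6, 0.0, 22.4, 0.002, -0.0, 0.003]
[-1.5, 0.1, 22.4, 0.002, -0.0, 0.003]
[-1.5, 0.1, 22.4, 0.002, -0.0, 0.003]
```

View pics/w4.png

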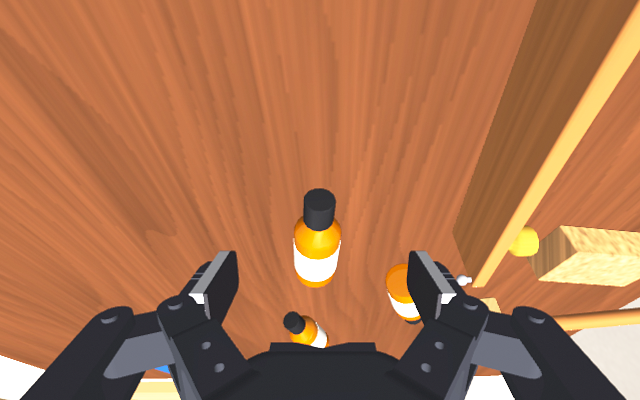

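The wrist view shows B centred between the fingers, cap at (319,207). Descending along the tool axis.

Call:
{"fn": "play_rows", "kwargs": {"increments": [[-2,0,22,0,0,0,0],[-2,0,25,0,0,0,0],[-2,0,22,0,0,0,0],[-1,0,15,0,0,0,0],[0,0,0,0,0,0,0]]}}

```text
clock: 10.4
tcp_pos: [0.4862, -0.0498, 0.0371]
orientation: [1.962, 1.9, -0.503]
contact_force: [0.1, -0.2, -0.1]
grip_width: 0.0855
```

```bash

python3 g.py .478 -.064 .027 .055 .998 60 .0 15
```

```text
t 10.4 p [ 0.4862 -0.0498  0.0371] x [ 0.03  0.87 -0.49] y [ 1.   -0.03  0.01] z [-0.   -0.49 -0.87] w 0.0855 F [ 0.1 -0.2 -0.1] j [-0.17  0.57 -0.22  2.11  0.82  0.87 -1.06]
n 3 dist 0.0367 ang 0.031
[-2.6, -2.8, 11.6, 0.008, -0.003, 0.006]
[-2.6, -2.7, 11.6, 0.008, -0.003, 0.006]
[-2.6, -2.6, 11.7, 0.008, -0.003, 0.006]
```

Call:
{"fn": "play_rows", "kwargs": {"increments": [[-3,-4,12,0.008,0,0.005,0],[-3,-3,12,0.008,0,0.005,0],[-2,-1,9,0,0,0,0],[0,0,0,0,0,0,0],[0,0,0,0,0,0,0]]}}

```text
clock: 10.9
tcp_pos: [0.4793, -0.0718, 0.0121]
orientation: [1.981, 1.891, -0.511]
contact_force: [0.2, 0.1, 0.3]
grip_width: 0.0852
```

```bash

python3 g.py .478 -.064 .027 .055 .998 60 .0 15
```

```text
t 10.9 p [ 0.4793 -0.0718  0.0121] x [ 0.04  0.87 -0.49] y [ 1.   -0.05  0.01] z [-0.02 -0.49 -0.87] w 0.0852 F [0.2 0.1 0.3] j [-0.15  0.61 -0.19  2.13  0.86  0.82 -1.1 ]
n 1 dist 0.0029 ang 0.017
[-0.7, -1.7, 2.2, 0.011, -0.013, 0.005]
```

Call:
{"fn": "play_rows", "kwargs": {"increments": [[0,-1,1,0,0,0,200],[0,0,0,0,0,0,255],[0,0,0,0,0,0,255],[0,0,0,0,0,0,255],[0,0,0,0,0,0,255]], "force": 70}}

```text
clock: 11.4
tcp_pos: [0.4789, -0.0715, 0.0121]
orientation: [1.98, 1.891, -0.509]
contact_force: [-0.8, -0.1, 1.1]
grip_width: 0.0258
```

```bash

python3 -c "
from h import *
st();plan([.478,-.07,.16],frame(1.5,np.radians(30)),flip=False)
plan([.478,-.07,.16],frame(1.5,np.radians(30)))
"
```

```text
t 11.4 p [ 0.4789 -0.0715  0.0121] x [ 0.04  0.87 -0.49] y [ 1.   -0.04  0.01] z [-0.01 -0.49 -0.87] w 0.0258 F [-0.8 -0.1  1.1] j [-0.15  0.61 -0.19  2.14  0.86  0.81 -1.1 ]
n 11 dist 0.1479 ang 1.558
[-6.5, 0.0, -11.8, 0.0, 0.142, 0.003]
[-4.7, 0.0, -12.6, 0.0, 0.142, 0.003]
[-2.9, 0.0, -13.1, 0.0, 0.142, 0.003]
[-1.0, 0.0, -13.4, 0.0, 0.142, 0.003]
[0.9, 0.0, -13.4, 0.0, 0.142, 0.003]
[2.8, 0.0, -13.2, 0.0, 0.142, 0.003]
[4.6, 0.0, -12.6, 0.0, 0.142, 0.003]
[6.3, 0.0, -11.9, 0.0, 0.142, 0.003]
[7.9, -0.0, -10.9, 0.0, 0.142, 0.003]
[9.4, -0.0, -9.6, 0.0, 0.142, 0.003]
[10.7, -0.1, -8.2, 0.0, 0.142, 0.003]
n 11 dist 0.1479 ang 1.558
[-6.5, 0.0, -11.8, 0.0, 0.142, 0.003]
[-4.7, 0.0, -12.6, 0.0, 0.142, 0.003]
[-2.9, 0.0, -13.1, 0.0, 0.142, 0.003]
[-1.0, 0.0, -13.4, 0.0, 0.142, 0.003]
[0.9, 0.0, -13.4, 0.0, 0.142, 0.003]
[2.8, 0.0, -13.2, 0.0, 0.142, 0.003]
[4.6, 0.0, -12.6, 0.0, 0.142, 0.003]
[6.3, 0.0, -11.9, 0.0, 0.142, 0.003]
[7.9, -0.0, -10.9, 0.0, 0.142, 0.003]
[9.4, -0.0, -9.6, 0.0, 0.142, 0.003]
[10.7, -0.1, -8.2, 0.0, 0.142, 0.003]
```

Call:
{"fn": "play_rows", "kwargs": {"increments": [[-6,0,-10,0,0,0,255],[-15,0,-27,0,0,0,255],[-15,0,-27,0,0,0,255],[-15,0,-27,0,0,0,255],[-15,0,-27,0,0,0,255]]}}

```text
clock: 11.9
tcp_pos: [0.4745, -0.0706, 0.1497]
orientation: [1.981, 1.9, -0.517]
contact_force: [0.5, -0.6, -2.6]
grip_width: 0.0256
```

```bash

python3 -c "
from h import *
st();plan([.45,-.05,.26],frame(1.5,np.radians(30)),flip=False,rs=.12)
s=grab_frame('scene');cv2.imwrite('pics/s5.png',s['color'][100:300,140:460]);
"
```

```text
t 11.9 p [ 0.4745 -0.0706  0.1497] x [ 0.04  0.87 -0.49] y [ 1.   -0.04 -0.  ] z [-0.02 -0.49 -0.87] w 0.0256 F [ 0.5 -0.6 -2.6] j [-0.09  0.36 -0.26  2.09  0.66  1.03 -0.83]
n 13 dist 0.1149 ang 1.556
[-2.8, -2.0, -8.1, -0.001, 0.12, 0.002]
[-1.8, -2.0, -8.4, -0.001, 0.12, 0.002]
[-0.8, -1.9, -8.6, -0.001, 0.12, 0.002]
[0.2, -1.9, -8.6, -0.001, 0.12, 0.002]
[1.2, -1.9, -8.5, -0.001, 0.12, 0.002]
[2.2, -1.9, -8.3, -0.001, 0.12, 0.002]
[3.2, -1.9, -8.0, -0.001, 0.12, 0.002]
[4.1, -1.9, -7.6, -0.001, 0.12, 0.002]
[5.0, -1.9, -7.0, -0.001, 0.12, 0.002]
[5.8, -1.9, -6.4, -0.001, 0.12, 0.002]
[6.5, -2.0, -5.6, -0.001, 0.12, 0.002]
[7.1, -2.0, -4.8, -0.001, 0.12, 0.002]
[7.7, -2.0, -3.9, -0.001, 0.12, 0.002]
```

View pics/s5.png

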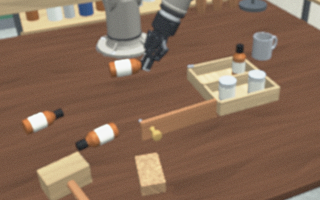

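Bottle B is lifted and still level (crop (122,68)). Rotating it upright.

Call:
{"fn": "play_rows", "kwargs": {"increments": [[-3,-2,-8,0,0.12,0,255],[-2,-2,-8,0,0.12,0,255],[-1,-2,-8,0,0.12,0,255],[0,-2,-8,0,0.12,0,255],[1,-2,-8,0,0.12,0,255]]}}

```text
clock: 12.45
tcp_pos: [0.4678, -0.057, 0.2008]
orientation: [-2.199, -2.141, -0.142]
contact_force: [-0.7, -0.0, -2.9]
grip_width: 0.026
```

Call:
{"fn": "play_rows", "kwargs": {"increments": [[2,-2,-8,0,0.12,0,255],[3,-2,-8,0,0.12,0,255],[4,-2,-7,0,0.12,0,255],[5,-2,-7,0,0.12,0,255],[6,-2,-6,0,0.12,0,255]]}}

```text
clock: 12.95
tcp_pos: [0.4568, -0.0519, 0.2496]
orientation: [-1.818, -1.79, -0.733]
contact_force: [0.1, -0.2, -3.2]
grip_width: 0.0257
```

```bash

python3 -c "
from h import *
st();plan([.45,-.05,.26],frame(1.5,np.radians(30)),flip=False,rs=.12)
"
```

```text
t 12.95 p [ 0.4568 -0.0519  0.2496] x [-0.    0.74  0.67] y [ 1.   -0.03  0.03] z [ 0.04  0.67 -0.74] w 0.0257 F [ 0.1 -0.2 -3.2] j [ 0.74  0.33 -0.38  1.97 -0.62  1.2   0.69]
n 3 dist 0.0126 ang 0.314
[2.8, -2.2, -2.2, -0.005, 0.103, 0.017]
[3.0, -2.2, -2.0, -0.005, 0.103, 0.017]
[3.1, -2.3, -1.7, -0.005, 0.103, 0.017]
```

Call:
{"fn": "play_rows", "kwargs": {"increments": [[3,-2,-2,0,0.1,0.017,255],[3,-2,-2,0,0.1,0.017,255],[3,-2,-2,0,0.1,0.017,255],[0,0,0,0,0,0,255],[0,0,0,0,0,0,255]]}}

```text
clock: 13.45
tcp_pos: [0.4497, -0.0546, 0.2609]
orientation: [-1.647, -1.535, -0.944]
contact_force: [-0.6, -0.0, -1.7]
grip_width: 0.026
```

```bash

python3 -c "
from h import *
st()
s=grab_frame('scene');cv2.imwrite('pics/s6.png',cv2.resize(s['color'][50:250,180:500],None,fx=2,fy=2))
s=grab_frame('side');cv2.imwrite('pics/d6.png',cv2.resize(s['color'][50:250,180:500],None,fx=2,fy=2))
"
```

```text
t 13.45 p [ 0.4497 -0.0546  0.2609] x [0.04 0.5  0.87] y [ 1.   -0.07 -0.01] z [ 0.05  0.86 -0.5 ] w 0.026 F [-0.6 -0.  -1.7] j [ 0.85  0.47 -0.38  1.95 -0.78  1.37  0.81]
```

View pics/s6.png

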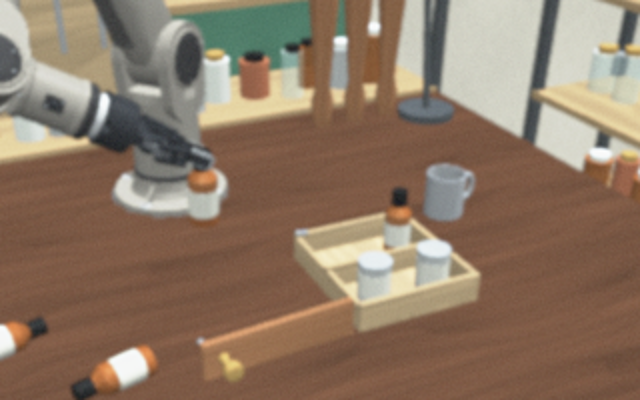

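View pics/d6.png

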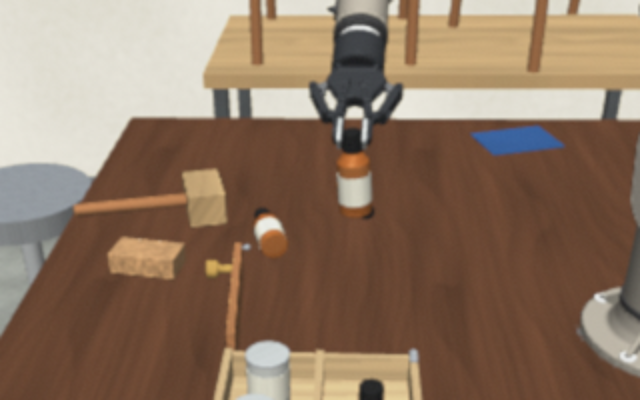

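B hangs vertical from the gripper in both views (scene (203,195), side (353,185)). Carrying it over the bottle bay.

```bash

python3 -c "
from h import *
plan([.401,.2555,.26],frame(1.55,np.radians(30)),flip=False,step=42)
"
```

```text
n 8 dist 0.3135 ang 0.045
[19.0, -8.6, 33.2, 0.005, 0.0, -0.003]
[19.0, -8.4, 33.2, 0.005, 0.0, -0.003]
[19.0, -8.2, 33.3, 0.005, 0.0, -0.003]
[19.0, -8.0, 33.3, 0.005, 0.0, -0.003]
[19.1, -7.8, 33.3, 0.005, 0.0, -0.003]
[19.1, -7.5, 33.4, 0.005, 0.0, -0.003]
[19.1, -7.3, 33.4, 0.005, 0.0, -0.003]
[19.1, -7.1, 33.4, 0.005, 0.0, -0.003]
```

Call:
{"fn": "play_rows", "kwargs": {"increments": [[12,-5,20,0.005,0,0,255],[19,-8,33,0.005,0,0,255],[19,-8,33,0.005,0,0,255],[19,-8,33,0.005,0,0,255],[19,-8,33,0.005,0,0,255]]}}

```text
clock: 14.05
tcp_pos: [0.4256, 0.1263, 0.2621]
orientation: [-1.639, -1.561, -0.922]
contact_force: [0.8, 1.0, -1.3]
grip_width: 0.0257
```

```bash

python3 -c "
from h import *
st();plan([.401,.2555,.25],frame(1.55,np.radians(30)),flip=False,step=42)
"
```

```text
t 14.05 p [0.4256 0.1263 0.2621] x [0.03 0.51 0.86] y [ 1.   -0.05 -0.  ] z [ 0.04  0.86 -0.52] w 0.0257 F [ 0.8  1.  -1.3] j [ 0.68  0.33 -0.54  2.18 -0.99  1.11  0.78]
n 4 dist 0.1321 ang 0.031
[13.8, -7.6, 29.0, 0.005, 0.004, -0.004]
[13.8, -7.4, 29.1, 0.005, 0.004, -0.004]
[13.7, -7.2, 29.2, 0.005, 0.004, -0.004]
[13.6, -7.0, 29.3, 0.005, 0.004, -0.004]
```

```bash
cat > pl.py <<'E'
from h import *
import sys
# bottle axis x y, base z, heading deg, [off=.0056] [hgt=.108] pitch
a=list(map(float,sys.argv[1:]))
x,y,bz,hd=a[:4];off=a[4] if len(a)>4 else .0056;hg=a[5] if len(a)>5 else .108;pt=a[6] if len(a)>6 else 30; step=a[7] if len(a)>7 else 40
hd=np.radians(hd);R=frame(hd,np.radians(pt));h=np.array([np.cos(hd),np.sin(hd),0])
T=np.array([x,y,bz+hg])-off*h+.019*R[:,2]
st();print("target",T.round(4));plan(T,R,step=step,flip=False)
E
python3 pl.py .4 .245 .15 65
```

```text
t 14.05 p [0.4256 0.1263 0.2621] x [0.03 0.51 0.86] y [ 1.   -0.05 -0.  ] z [ 0.04  0.86 -0.52] w 0.0257 F [ 0.8  1.  -1.3] j [ 0.68  0.33 -0.54  2.18 -0.99  1.11  0.78]
target [0.4046 0.2548 0.2485]
n 4 dist 0.131 ang 0.391
[13.5, -6.7, 29.1, -0.085, 0.005, 0.048]
[12.9, -9.8, 28.4, -0.085, 0.005, 0.048]
[12.3, -12.8, 27.5, -0.085, 0.005, 0.048]
[11.4, -15.6, 26.4, -0.085, 0.005, 0.048]
```

Call:
{"fn": "play_rows", "kwargs": {"increments": [[13,-7,29,-0.085,0.005,0.048,255],[13,-10,28,-0.085,0.005,0.048,255],[12,-13,27,-0.085,0.005,0.048,255],[11,-15,20,-0.085,0.005,0.048,255],[0,0,0,0,0,0,255]]}}

```text
clock: 14.55
tcp_pos: [0.4006, 0.2235, 0.2313]
orientation: [-1.867, -1.381, -1.009]
contact_force: [0.3, -0.5, -1.5]
grip_width: 0.0255
```

```bash
python3 pl.py .4 .245 .08 65
```

```text
t 14.55 p [0.4006 0.2235 0.2313] x [0.17 0.5  0.85] y [ 0.96 -0.28 -0.03] z [ 0.22  0.82 -0.53] w 0.0255 F [ 0.3 -0.5 -1.5] j [ 0.95  0.37 -1.11  2.4  -1.35  0.62  0.81]
target [0.4046 0.2548 0.1785]
n 2 dist 0.0615 ang 0.161
[-14.1, -1.7, 27.3, -0.073, 0.019, 0.028]
[-14.7, -3.3, 26.8, -0.073, 0.019, 0.028]
```

```bash
python3 pl.py .45 .20 .12 110
```

```text
t 14.55 p [0.4006 0.2235 0.2313] x [0.17 0.5  0.85] y [ 0.96 -0.28 -0.03] z [ 0.22  0.82 -0.53] w 0.0255 F [ 0.3 -0.5 -1.5] j [ 0.95  0.37 -1.11  2.4  -1.35  0.62  0.81]
target [0.4463 0.2102 0.2185]
n 5 dist 0.0493 ang 0.633
[-2.0, 9.6, 1.2, 0.106, 0.005, -0.07]
[-2.6, 9.5, 0.2, 0.106, 0.005, -0.07]
[-3.3, 9.3, -0.8, 0.106, 0.005, -0.07]
[-3.9, 8.9, -1.8, 0.106, 0.005, -0.07]
[-4.5, 8.3, -2.7, 0.106, 0.005, -0.07]
```

Call:
{"fn": "play_rows", "kwargs": {"increments": [[3,10,1,0.106,0.005,-0.07,255],[0,10,0,0.106,0.005,-0.07,255],[-3,9,-1,0.106,0.005,-0.07,255],[-4,9,-2,0.106,0.005,-0.07,255],[-4,8,-3,0.106,0.005,-0.07,255]]}}

```text
clock: 15.05
tcp_pos: [0.4455, 0.2062, 0.2216]
orientation: [-1.239, -1.813, -0.683]
contact_force: [0.9, 0.5, -0.7]
grip_width: 0.0258
```

```bash
python3 pl.py .45 .238 .09 110
```

```text
t 15.05 p [0.4455 0.2062 0.2216] x [-0.18  0.49  0.85] y [ 0.93  0.37 -0.01] z [-0.32  0.79 -0.52] w 0.0258 F [ 0.9  0.5 -0.7] j [ 0.62  0.65 -0.84  1.94 -0.6   1.09  0.58]
target [0.4463 0.2482 0.1885]
n 2 dist 0.0535 ang 0.039
[-4.0, 8.3, 25.1, -0.016, 0.011, 0.002]
[-4.3, 7.9, 25.2, -0.016, 0.011, 0.002]
```

Call:
{"fn": "play_rows", "kwargs": {"increments": [[-2,5,13,-0.005,0.005,0,255],[-4,8,20,-0.01,0.005,0,255],[-4,8,12,0,0,0,255],[0,0,0,0,0,0,255],[0,0,0,0,0,0,255]]}}

```text
clock: 15.55
tcp_pos: [0.458, 0.2428, 0.1851]
orientation: [-1.25, -1.816, -0.69]
contact_force: [0.1, -0.4, -1.8]
grip_width: 0.0257
```

```bash
python3 pl.py .45 .238 .06 110; python3 -c "
from h import *
s=grab_frame('side');cv2.imwrite('pics/d7.png',cv2.resize(s['color'][150:350,230:490],None,fx=3,fy=3))
s=grab_frame('scene');cv2.imwrite('pics/s7.png',cv2.resize(s['color'][100:250,280:480],None,fx=3,fy=3))"
```

```text
t 15.55 p [0.458  0.2428 0.1851] x [-0.18  0.49  0.85] y [ 0.93  0.36 -0.01] z [-0.31  0.79 -0.52] w 0.0257 F [ 0.1 -0.4 -1.8] j [ 0.55  0.72 -0.84  1.93 -0.6   0.98  0.57]
target [0.4463 0.2482 0.1585]
n 1 dist 0.0296 ang 0.035
[-17.9, -8.8, 21.9, -0.02, 0.028, 0.004]
```

View pics/d7.png

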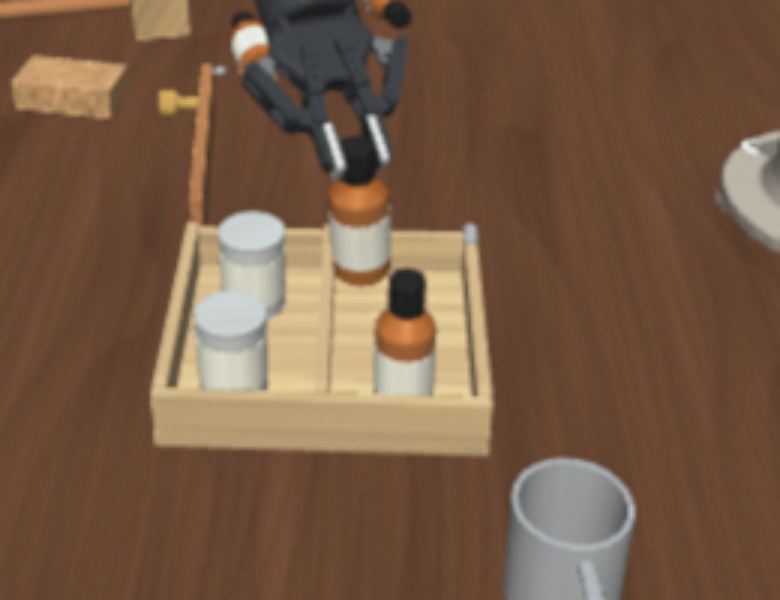

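View pics/s7.png

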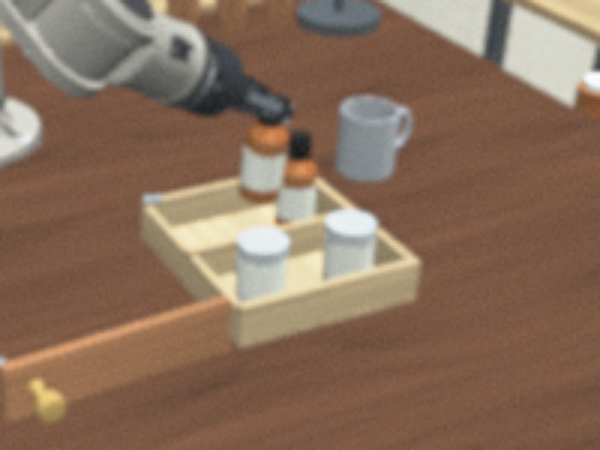

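B is held above the bottle bay (side crop (360,235)). Measuring its actual axis by a circle fit before lowering.

```bash
cat >> h.py <<'E'
from scipy.optimize import least_squares
def circ(z0,z1,box,rad,fs=None):
    if fs is None: fs=[grab_frame("scene"),grab_frame("side")]
    P,C=pts(z0,z1,box,fs)
    # drop dark (gripper) and wood
    k=C.max(1)>100; hsv=cv2.cvtColor(C[None].astype(np.uint8),cv2.COLOR_BGR2HSV)[0]
    P=P[k]
    f=lambda q:np.hypot(P[:,0]-q[0],P[:,1]-q[1])-rad
    s=least_squares(f,P[:,:2].mean(0)+np.array([-.005,-.01]),loss="soft_l1",f_scale=.002)
    print("n",len(P),"c",s.x.round(4),"rms",np.sqrt(np.mean(f(s.x)**2)).round(4),"zrange",P[:,2].min().round(3),P[:,2].max().round(3))
E
python3 -c "
from h import *
fs=[grab_frame('scene'),grab_frame('side')]
circ(.10,.15,(.40,.50,.19,.275),.023,fs)
circ(.10,.125,(.40,.50,.19,.275),.023,fs)
circ(.13,.155,(.40,.50,.19,.275),.023,fs)
circ(.06,.08,(.38,.47,.26,.34),.023,fs)
"
```

```text
n 523 c [0.4589 0.2287] rms 0.0016 zrange 0.1 0.15
n 252 c [0.4582 0.2279] rms 0.0014 zrange 0.1 0.125
n 275 c [0.4597 0.2294] rms 0.0015 zrange 0.13 0.155
n 211 c [0.4233 0.2965] rms 0.0016 zrange 0.06 0.08
```

```bash
cat > dl.py <<'E'
from h import *
import sys
a=list(map(float,sys.argv[1:]))
o=r.get_obs();st();plan(o["tcp_pos"]+np.array(a[:3]),None,step=a[3] if len(a)>3 else 20)
E
python3 dl.py -.011 .0075 -.03
```

```text
t 15.75 p [0.4587 0.2425 0.1856] x [-0.18  0.49  0.85] y [ 0.93  0.36 -0.01] z [-0.31  0.79 -0.52] w 0.0258 F [ 0.3  0.4 -2. ] j [ 0.55  0.72 -0.84  1.93 -0.6   0.98  0.57]
n 2 dist 0.0328 ang 0.0
[-9.9, -3.7, 12.5, 0.0, 0.0, 0.0]
[-9.9, -3.7, 12.5, 0.0, 0.0, 0.0]
```

Call:
{"fn": "play_rows", "kwargs": {"increments": [[-6,-4,10,0,0,0,255],[-8,-4,10,0,0,0,255],[-4,-2,4,0,0,0,255],[0,0,0,0,0,0,255]]}}

```text
clock: 16.15
tcp_pos: [0.444, 0.2483, 0.1554]
orientation: [-1.254, -1.815, -0.693]
contact_force: [0.4, 0.4, -1.4]
grip_width: 0.0257
```

```bash
python3 -c "
from h import *
st()
circ(.08,.12,(.39,.50,.19,.275),.023)"; python3 dl.py 0 0 -.04
```

```text
t 16.15 p [0.444  0.2483 0.1554] x [-0.18  0.49  0.85] y [ 0.93  0.36 -0.01] z [-0.31  0.79 -0.52] w 0.0257 F [ 0.4  0.4 -1.4] j [ 0.54  0.76 -0.84  1.98 -0.6   0.91  0.61]
n 361 c [0.4449 0.2345] rms 0.0021 zrange 0.08 0.12
t 16.25 p [0.4448 0.2484 0.1562] x [-0.18  0.49  0.85] y [ 0.93  0.36 -0.  ] z [-0.31  0.79 -0.52] w 0.0261 F [-0.4 -0.5 -2.1] j [ 0.54  0.76 -0.84  1.98 -0.6   0.91  0.61]
n 3 dist 0.04 ang 0.0
[-11.3, 0.1, 7.0, 0.0, 0.0, 0.0]
[-11.3, 0.1, 7.0, 0.0, 0.0, 0.0]
[-11.3, 0.1, 7.0, 0.0, 0.0, 0.0]
```

Call:
{"fn": "play_rows", "kwargs": {"increments": [[-9,1,5,0,0,0,255],[-10,1,6,0,0,0,255],[-10,1,6,0,0,0,255],[-5,0,3,0,0,0,255],[0,0,0,0,0,0,255]]}}

```text
clock: 16.75
tcp_pos: [0.4496, 0.2485, 0.1132]
orientation: [-1.255, -1.816, -0.696]
contact_force: [-0.2, -0.4, -1.0]
grip_width: 0.0257
```

```bash
python3 dl.py 0 0 -.01; python3 -c "
from h import *
circ(.06,.08,(.39,.50,.19,.275),.023)"
```

```text
t 16.75 p [0.4496 0.2485 0.1132] x [-0.18  0.49  0.85] y [ 0.93  0.35 -0.  ] z [-0.3   0.79 -0.53] w 0.0257 F [-0.2 -0.4 -1. ] j [ 0.52  0.84 -0.81  1.97 -0.57  0.86  0.65]
n 1 dist 0.01 ang 0.0
[-8.5, 0.0, 5.3, 0.0, 0.0, 0.0]
n 176 c [0.4509 0.2352] rms 0.0038 zrange 0.06 0.08
```

Lower the last millimetres, watching the force.

Call:
{"fn": "play_rows", "kwargs": {"increments": [[-3,-1,2,0,0,0,255],[-3,-1,2,0,0,0,255],[-2,0,1,0,0,0,255],[0,0,0,0,0,0,255]]}}

```text
clock: 17.25
tcp_pos: [0.4485, 0.2526, 0.114]
orientation: [-1.241, -1.811, -0.706]
contact_force: [0.8, -0.2, -2.3]
grip_width: 0.026
```

```bash
python3 -c "
from h import *
st()"
```

```text
t 17.25 p [0.4485 0.2526 0.114 ] x [-0.19  0.48  0.86] y [0.93 0.36 0.  ] z [-0.31  0.8  -0.51] w 0.026 F [ 0.8 -0.2 -2.3] j [ 0.52  0.85 -0.81  1.97 -0.58  0.85  0.66]
```

Call:
{"fn": "play_rows", "kwargs": {"increments": [[-6,0,3,0,0,0,255],[-6,0,3,0,0,0,255],[0,0,0,0,0,0,255]]}}

```text
clock: 17.55
tcp_pos: [0.4474, 0.2582, 0.113]
orientation: [-1.22, -1.8, -0.715]
contact_force: [-0.2, -0.6, -2.4]
grip_width: 0.0257
```

```bash
python3 -c "
from h import *
st()
circ(.06,.08,(.39,.50,.19,.275),.023)
s=grab_frame('side');cv2.imwrite('pics/d8.png',cv2.resize(s['color'][150:350,230:490],None,fx=3,fy=3))"
```

```text
t 17.55 p [0.4474 0.2582 0.113 ] x [-0.19  0.46  0.87] y [0.93 0.37 0.01] z [-0.32  0.81 -0.5 ] w 0.0257 F [-0.2 -0.6 -2.4] j [ 0.52  0.87 -0.82  1.97 -0.58  0.86  0.67]
n 165 c [0.4514 0.248 ] rms 0.0017 zrange 0.061 0.08
```

View pics/d8.png

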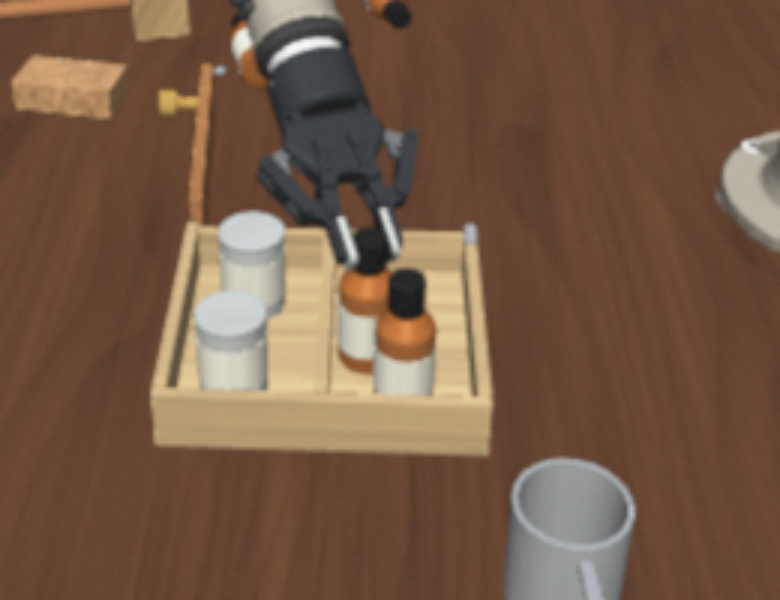

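```bash
python3 -c "
from h import *
st();print(r.get_obs()['tau'].round(1))
for n in ('side','scene'):
  f=grab_frame(n)
  for nm,b in (('B',(.42,.48,.21,.27)),('keep',(.39,.45,.275,.33))):
    P,C=pts(.03,.16,b,[f]);hsv=cv2.cvtColor(C[None].astype(np.uint8),cv2.COLOR_BGR2HSV)[0]
    w=(hsv[:,1]<60)&(hsv[:,2]>140)&(P[:,2]>.04);o=(hsv[:,1]>150)&(hsv[:,2]>90)&(hsv[:,0]<18)&(P[:,2]>.04)
    print(n,nm,'white',np.percentile(P[w,2],[2,98]).round(4) if w.any() else 0,'orange',np.percentile(P[o,2],[2,98]).round(4) if o.any() else 0)
"
```

```text
t 17.7 p [0.4476 0.2573 0.1115] x [-0.19  0.46  0.87] y [0.93 0.37 0.01] z [-0.32  0.81 -0.5 ] w 0.0256 F [ 0.5  0.4 -2.9] j [ 0.52  0.87 -0.82  1.97 -0.58  0.86  0.67]
[ -0.2 -55.5 -17.7 -12.   -2.6   2.7  -0. ]
side B white [0.042  0.1406] orange [0.0737 0.1004]
side keep white [0.0409 0.0711] orange [0.0731 0.1194]
scene B white [0.0456 0.0727] orange [0.0861 0.1045]
scene keep white [0.0407 0.071 ] orange [0.0809 0.1001]
```

B's label top is at 72.7 mm against the kept bottle's 71 mm, so it is essentially on the floor. Releasing with a small opening.

Call:
{"fn": "play_rows", "kwargs": {"increments": [[0,0,0,0,0,0,165],[0,0,0,0,0,0,135],[0,0,0,0,0,0,130],[0,0,0,0,0,0,130]]}}

```text
clock: 18.2
tcp_pos: [0.4473, 0.2571, 0.111]
orientation: [-1.224, -1.799, -0.713]
contact_force: [-0.3, -0.7, 0.1]
grip_width: 0.042
```

```bash
python3 -c "
from h import *
st()
circ(.06,.08,(.39,.50,.19,.275),.023)
s=grab_frame('side');cv2.imwrite('pics/d9.png',cv2.resize(s['color'][150:350,230:490],None,fx=3,fy=3))"
```

```text
t 18.2 p [0.4473 0.2571 0.111 ] x [-0.18  0.46  0.87] y [0.93 0.37 0.  ] z [-0.32  0.81 -0.5 ] w 0.042 F [-0.3 -0.7  0.1] j [ 0.52  0.87 -0.82  1.97 -0.58  0.86  0.67]
n 171 c [0.4517 0.2457] rms 0.0017 zrange 0.06 0.08
```

View pics/d9.png

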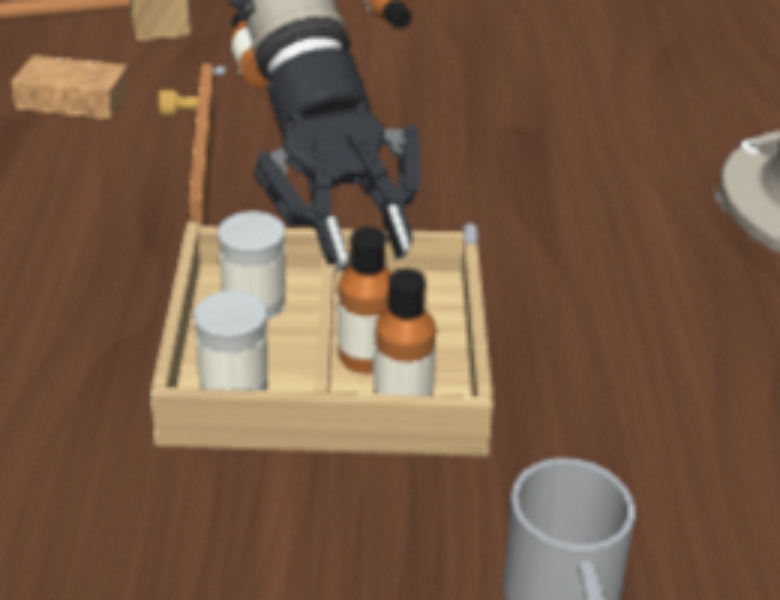

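B stands free at (0.452, 0.246) with the fingers open around its cap. Backing out along the tool axis, then tilting back to vertical.

Call:
{"fn": "play_rows", "kwargs": {"increments": [[0,0,-15,0,0,0,130],[0,0,-30,0,0,0,130],[0,0,-40,0,0,0,80],[10,0,-40,0,0,0,0],[20,0,-30,0,-0.1,0,0]]}}

```text
clock: 18.85
tcp_pos: [0.488, 0.1418, 0.212]
orientation: [-1.277, -1.87, -0.651]
contact_force: [0.6, -0.7, -0.4]
grip_width: 0.0827
```

```bash
python3 -c "
from h import *
st()
plan([.45,-.15,.28],frame(np.radians(110),np.radians(90)),flip=False)
s=grab_frame('scene');cv2.imwrite('pics/s10.png',s['color'])
fs=[s,grab_frame('side')]
for nm,b in dict(A=(.55,.65,-.33,-.18),C=(.40,.50,-.46,-.31)).items():
    for f in [fs,fs[:1],fs[1:]]:
        try: print(nm,axisfit(b,f))
        except Exception as e: print(e)
"
```

```text
t 18.85 p [0.488  0.1418 0.212 ] x [-0.21  0.54  0.82] y [ 0.93  0.37 -0.01] z [-0.31  0.76 -0.58] w 0.0827 F [ 0.6 -0.7 -0.4] j [ 0.64  0.67 -0.77  1.83 -0.49  1.18  0.56]
n 7 dist 0.302 ang 0.957
[-13.4, -20.5, -35.5, -0.003, -0.137, 0.003]
[-18.2, -20.3, -33.4, -0.003, -0.137, 0.003]
[-22.6, -20.2, -30.7, -0.003, -0.137, 0.003]
[-26.7, -20.0, -27.4, -0.003, -0.137, 0.003]
[-30.2, -19.8, -23.6, -0.003, -0.137, 0.003]
[-33.2, -19.7, -19.3, -0.003, -0.137, 0.003]
[-35.6, -19.5, -14.6, -0.003, -0.137, 0.003]
A (array([ 0.58992605, -0.2478213 ]), array([ 0.25710464, -0.96638357]), array([-0.05304247,  0.07076728]), array([ 0.60765931, -0.30582834]), ((400, 3), np.int64(96), np.float64(0.04987433620063924)))
A (array([ 0.59212214, -0.25197977]), array([ 0.21561337, -0.97647881]), array([-0.05213141,  0.06658462]), array([ 0.60754695, -0.30583787]), ((333, 3), np.int64(94), np.float64(0.04997461773876441)))
A (array([ 0.57901116, -0.22715308]), array([ 0.35529478, -0.93475431]), array([-0.0319455 ,  0.05829627]), array([ 0.61294044, -0.30538064]), ((67, 3), np.int64(2), np.float64(0.047570948690012146)))
C (array([ 0.44487716, -0.39050272]), array([-0.36395674,  0.93141585]), array([-0.05352994,  0.06914814]), array([ 0.42725952, -0.33486014]), ((363, 3), np.int64(120), np.float64(0.04975436302706937)))
C (array([ 0.44885388, -0.39731788]), array([-0.33223818,  0.94319552]), array([-0.04593921,  0.07262214]), array([ 0.43201983, -0.33844191]), ((293, 3), np.int64(60), np.float64(0.049804837635293114)))
C (array([ 0.42823177, -0.3619764 ]), array([-0.12661137,  0.9919524 ]), array([-0.04235434,  0.0389779 ]), array([ 0.4224992 , -0.33127837]), ((70, 3), np.int64(60), np.float64(0.04904251045720396)))
```

View pics/s10.png

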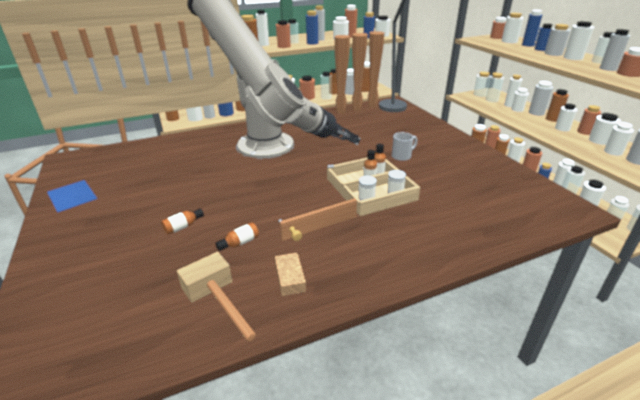

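B is standing next to the kept bottle (scene (371,168)). C's heading matches the placement heading, so C goes next.

```bash
python3 g.py .428 -.337 .027 -.345 .938 60 .15
```

```text
t 18.95 p [0.4906 0.1462 0.2195] x [-0.22  0.54  0.81] y [0.93 0.37 0.01] z [-0.3   0.76 -0.58] w 0.0853 F [-0.   1.4 -0.1] j [ 0.63  0.66 -0.78  1.82 -0.5   1.18  0.56]
n 11 dist 0.4375 ang 1.473
[-24.8, -21.5, -22.4, -0.0, -0.134, 0.003]
[-27.6, -21.4, -18.9, -0.0, -0.134, 0.003]
[-30.0, -21.4, -15.1, -0.0, -0.134, 0.003]
[-31.8, -21.3, -10.9, -0.0, -0.134, 0.003]
[-33.0, -21.2, -6.6, -0.0, -0.134, 0.003]
[-33.7, -21.1, -2.1, -0.0, -0.134, 0.003]
[-33.7, -21.0, 2.4, -0.0, -0.134, 0.003]
[-33.2, -20.9, 6.9, -0.0, -0.134, 0.003]
[-32.0, -20.8, 11.2, -0.0, -0.134, 0.003]
[-30.3, -20.7, 15.4, -0.0, -0.134, 0.003]
[-28.0, -20.6, 19.3, -0.0, -0.134, 0.003]
```

Call:
{"fn": "play_rows", "kwargs": {"increments": [[-20,-20,-30,0,-0.134,0.003,0],[-25,-21,-25,0,-0.134,0.003,0],[-30,-21,-16,0,-0.134,0.003,0],[-32,-21,-11,0,-0.134,0.003,0],[-33,-21,-7,0,-0.134,0.003,0]]}}

```text
clock: 19.45
tcp_pos: [0.457, -0.0558, 0.1995]
orientation: [-1.645, -2.41, -0.214]
contact_force: [0.5, -0.1, -0.5]
grip_width: 0.0857
```

```bash
python3 g.py .428 -.337 .027 -.345 .938 60 .14
```

```text
t 19.45 p [ 0.457  -0.0558  0.1995] x [-0.35  0.9   0.26] y [ 0.93  0.36 -0.  ] z [-0.1   0.24 -0.97] w 0.0857 F [ 0.5 -0.1 -0.5] j [ 0.65  0.31 -0.6   1.97 -0.07  1.03  0.48]
n 6 dist 0.2397 ang 0.785
[-33.6, -21.4, 2.7, 0.0, -0.131, 0.004]
[-33.1, -21.2, 7.1, 0.0, -0.131, 0.004]
[-31.9, -21.1, 11.4, 0.0, -0.131, 0.004]
[-30.3, -21.0, 15.4, 0.0, -0.131, 0.004]
[-28.1, -20.9, 19.3, 0.0, -0.131, 0.004]
[-25.4, -20.8, 22.8, 0.0, -0.131, 0.004]
```

Call:
{"fn": "play_rows", "kwargs": {"increments": [[-33,-21,0,0,-0.131,0.004,0],[-33,-21,5,0,-0.131,0.004,0],[-32,-21,9,0,-0.131,0.004,0],[-30,-21,13,0,-0.131,0.004,0],[-28,-21,16,0,-0.131,0.004,0]]}}

```text
clock: 19.95
tcp_pos: [0.4165, -0.2428, 0.1611]
orientation: [1.593, 2.29, -0.319]
contact_force: [-0.8, -2.0, -0.2]
grip_width: 0.0856
```

```bash
python3 g.py .428 -.337 .027 -.345 .938 60 .10
```

```text
t 19.95 p [ 0.4165 -0.2428  0.1611] x [-0.32  0.86 -0.39] y [0.94 0.35 0.01] z [ 0.14 -0.37 -0.92] w 0.0856 F [-0.8 -2.  -0.2] j [ 0.51  0.17 -0.38  2.27  0.74  0.64 -0.09]
n 2 dist 0.0851 ang 0.12
[-11.3, -11.1, 39.5, 0.003, -0.06, 0.0]
[-8.9, -11.0, 40.2, 0.003, -0.06, 0.0]
```

Call:
{"fn": "play_rows", "kwargs": {"increments": [[-11,-11,25,0,-0.06,0,0],[-9,-11,30,0,-0.06,0,0],[0,0,10,0,0,0,0],[0,0,0,0,0,0,0]]}}

```text
clock: 20.35
tcp_pos: [0.4085, -0.2915, 0.1114]
orientation: [1.529, 2.206, -0.406]
contact_force: [-0.6, -0.2, -0.5]
grip_width: 0.0857
```

```bash
python3 g.py .428 -.337 .027 -.345 .938 60 .05; python3 -c "
from h import *
w=grab_frame('wrist');cv2.imwrite('pics/w11.png',w['color'])
print(axisfit((.38,.50,-.46,-.29),[w]))"
```

```text
t 20.35 p [ 0.4085 -0.2915  0.1114] x [-0.3   0.81 -0.5 ] y [0.94 0.35 0.  ] z [ 0.18 -0.47 -0.87] w 0.0857 F [-0.6 -0.2 -0.5] j [ 0.45  0.28 -0.26  2.35  1.21  0.54 -0.51]
n 2 dist 0.0668 ang 0.007
[-0.4, 1.1, 33.4, 0.002, -0.002, 0.002]
[-0.4, 1.2, 33.4, 0.002, -0.002, 0.002]
(array([ 0.43631866, -0.38862884]), array([-0.29474613,  0.9555756 ]), array([-0.05191847,  0.06377343]), array([ 0.41937764, -0.33478857]), ((2023, 3), np.int64(1106), np.float64(0.046219294979700065)))
```

View pics/w11.png

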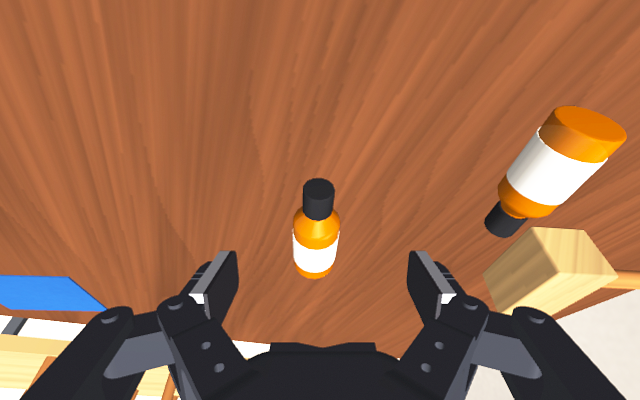

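C is centred in the wrist view, cap at (318,197). Descending.

Call:
{"fn": "play_rows", "kwargs": {"increments": [[0,1,25,0,0,0,0],[0,1,30,0,0,0,0],[0,1,25,0,0,0,0],[0,0,15,0,0,0,0],[0,0,0,0,0,0,0]]}}

```text
clock: 20.9
tcp_pos: [0.4343, -0.3341, 0.0313]
orientation: [1.524, 2.2, -0.397]
contact_force: [0.1, -0.7, 0.2]
grip_width: 0.0851
```

```bash
python3 g.py .428 -.337 .027 -.345 .938 60 0 12
```

```text
t 20.9 p [ 0.4343 -0.3341  0.0313] x [-0.3   0.81 -0.5 ] y [0.94 0.35 0.01] z [ 0.19 -0.47 -0.87] w 0.0851 F [ 0.1 -0.7  0.2] j [ 0.47  0.51 -0.19  2.31  1.62  0.49 -0.86]
n 3 dist 0.0241 ang 0.014
[0.6, -2.4, 7.6, 0.005, 0.0, 0.001]
[0.6, -2.4, 7.6, 0.005, 0.0, 0.001]
[0.6, -2.3, 7.7, 0.005, 0.0, 0.001]
```

Call:
{"fn": "play_rows", "kwargs": {"increments": [[1,-4,10,0,0,0,0],[1,-4,10,0,0,0,0],[0,0,4,0,0,0,0],[0,0,0,0,0,0,0]]}}

```text
clock: 21.3
tcp_pos: [0.4338, -0.3454, 0.0131]
orientation: [1.521, 2.196, -0.393]
contact_force: [-0.3, 0.3, -0.0]
grip_width: 0.0855
```

```bash
python3 g.py .428 -.337 .027 -.345 .938 60 0 12;python3 -c "
from h import *
w=grab_frame('wrist');cv2.imwrite('pics/w12.png',w['color'])"
```

```text
t 21.3 p [ 0.4338 -0.3454  0.0131] x [-0.3   0.81 -0.5 ] y [0.93 0.36 0.02] z [ 0.19 -0.47 -0.86] w 0.0855 F [-0.3  0.3 -0. ] j [ 0.5   0.55 -0.2   2.3   1.73  0.49 -0.95]
n 1 dist 0.0036 ang 0.019
[1.6, -2.6, 1.9, 0.019, 0.004, 0.002]
```

View pics/w12.png

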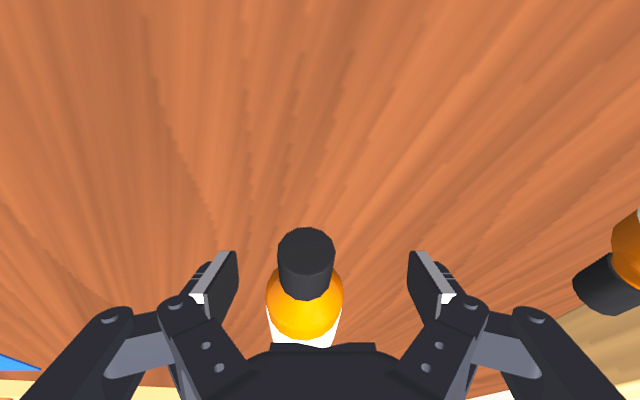

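The cap is between the pads (305,260). Closing.

Call:
{"fn": "play_rows", "kwargs": {"increments": [[1,-3,2,0,0,0,150],[0,0,0,0,0,0,255],[0,0,0,0,0,0,255],[0,0,0,0,0,0,255],[0,0,0,0,0,0,255]]}}

```text
clock: 21.85
tcp_pos: [0.4322, -0.3461, 0.0131]
orientation: [1.519, 2.194, -0.391]
contact_force: [0.0, -0.4, 0.0]
grip_width: 0.0262
```

Call:
{"fn": "play_rows", "kwargs": {"increments": [[-6,0,-10,0,0,0,255],[-15,0,-27,0,0,0,255],[-15,0,-27,0,0,0,255],[-15,0,-27,0,0,0,255],[-15,0,-27,0,0,0,255]]}}

```text
clock: 22.35
tcp_pos: [0.4262, -0.3415, 0.1464]
orientation: [1.522, 2.208, -0.39]
contact_force: [0.0, -0.5, -0.4]
grip_width: 0.0262
```

```bash
python3 -c "
from h import *
st();plan([.46,-.30,.26],frame(np.radians(110),np.radians(30)),flip=False,rs=.12)
s=grab_frame('scene');cv2.imwrite('pics/s12.png',cv2.resize(s['color'][80:280,100:400],None,fx=2.5,fy=2.5))"
```

```text
t 22.35 p [ 0.4262 -0.3415  0.1464] x [-0.31  0.81 -0.49] y [0.93 0.36 0.01] z [ 0.19 -0.46 -0.87] w 0.0262 F [ 0.  -0.5 -0.4] j [ 0.5   0.25 -0.19  2.26  1.04  0.51 -0.21]
n 14 dist 0.1256 ang 1.565
[-2.3, 3.4, -8.0, 0.0, 0.112, 0.002]
[-1.4, 3.4, -8.2, 0.0, 0.112, 0.002]
[-0.5, 3.4, -8.3, 0.0, 0.112, 0.002]
[0.4, 3.4, -8.3, 0.0, 0.112, 0.002]
[1.3, 3.4, -8.2, 0.0, 0.112, 0.002]
[2.3, 3.4, -8.0, 0.0, 0.112, 0.002]
[3.1, 3.4, -7.7, 0.0, 0.112, 0.002]
[4.0, 3.4, -7.3, 0.0, 0.112, 0.002]
[4.8, 3.4, -6.8, 0.0, 0.112, 0.002]
[5.5, 3.3, -6.2, 0.0, 0.112, 0.002]
[6.2, 3.3, -5.6, 0.0, 0.112, 0.002]
[6.8, 3.3, -4.9, 0.0, 0.112, 0.002]
[7.3, 3.3, -4.1, 0.0, 0.112, 0.002]
[7.7, 3.3, -3.2, 0.0, 0.112, 0.002]
```

View pics/s12.png

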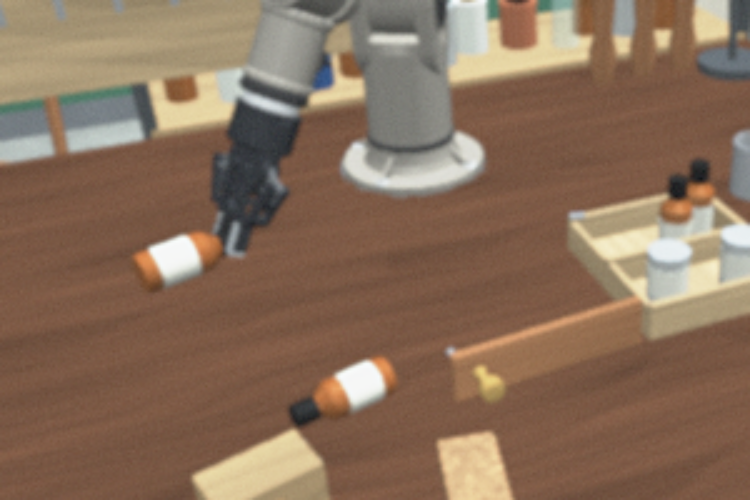

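C is lifted and level (crop (178,260)). Rotating it upright while moving outward.

Call:
{"fn": "play_rows", "kwargs": {"increments": [[-2,4,-8,0,0.12,0,255],[-1,4,-8,0,0.12,0,255],[0,4,-8,0,0.12,0,255],[0,4,-8,0,0.12,0,255],[1,4,-8,0,0.12,0,255]]}}

```text
clock: 22.9
tcp_pos: [0.4352, -0.3251, 0.1817]
orientation: [1.779, 2.583, -0.002]
contact_force: [0.0, 0.3, -2.0]
grip_width: 0.026
```

Call:
{"fn": "play_rows", "kwargs": {"increments": [[2,3,-8,0,0.12,0,255],[3,3,-8,0,0.12,0,255],[4,3,-7,0,0.12,0,255],[5,3,-7,0,0.12,0,255],[6,3,-6,0,0.12,0,255]]}}

```text
clock: 23.4
tcp_pos: [0.4451, -0.3109, 0.225]
orientation: [-1.472, -2.137, -0.474]
contact_force: [1.5, -0.1, -0.9]
grip_width: 0.0261
```

```bash
python3 -c "
from h import *
st();plan([.46,-.27,.26],frame(np.radians(110),np.radians(30)),flip=False,rs=.12)"
```

```text
t 23.4 p [ 0.4451 -0.3109  0.225 ] x [-0.29  0.76  0.58] y [0.93 0.36 0.  ] z [-0.2   0.54 -0.82] w 0.0261 F [ 1.5 -0.1 -0.9] j [ 0.95  0.63 -0.42  1.51 -0.13  1.55  0.94]
n 4 dist 0.0559 ang 0.429
[11.8, 7.2, -2.3, -0.002, 0.107, 0.003]
[12.0, 7.1, -1.1, -0.002, 0.107, 0.003]
[12.0, 7.1, 0.2, -0.002, 0.107, 0.003]
[12.0, 7.0, 1.5, -0.002, 0.107, 0.003]
```

```bash
python3 -c "
from h import *
plan([.45,.10,.26],frame(np.radians(112),np.radians(30)),flip=False,step=42)"
```

```text
n 10 dist 0.4124 ang 0.43
[33.2, 15.1, 19.3, 0.002, 0.043, -0.001]
[32.3, 15.1, 20.7, 0.002, 0.043, -0.001]
[31.3, 15.2, 22.1, 0.002, 0.043, -0.001]
[30.4, 15.3, 23.4, 0.002, 0.043, -0.001]
[29.3, 15.4, 24.6, 0.002, 0.043, -0.001]
[28.2, 15.5, 25.8, 0.002, 0.043, -0.001]
[27.1, 15.5, 27.0, 0.002, 0.043, -0.001]
[25.9, 15.6, 28.1, 0.002, 0.043, -0.001]
[24.6, 15.7, 29.1, 0.002, 0.043, -0.001]
[23.3, 15.8, 30.1, 0.002, 0.043, -0.001]
```

Call:
{"fn": "play_rows", "kwargs": {"increments": [[25,10,14,0,0.043,0,255],[32,15,20,0,0.043,0,255],[32,15,22,0,0.043,0,255],[31,15,23,0,0.043,0,255],[30,15,24,0,0.043,0,255]]}}

```text
clock: 23.9
tcp_pos: [0.446, -0.121, 0.2384]
orientation: [-1.37, -1.943, -0.606]
contact_force: [0.9, 0.2, -1.2]
grip_width: 0.0262
```

Call:
{"fn": "play_rows", "kwargs": {"increments": [[29,15,25,0,0.043,0,255],[28,15,26,0,0.043,0,255],[26,15,28,0,0.043,0,255],[25,15,29,0,0.043,0,255],[15,10,18,0,0.043,0,255]]}}

```text
clock: 24.4
tcp_pos: [0.4503, 0.0754, 0.2582]
orientation: [-1.249, -1.763, -0.717]
contact_force: [-0.2, -0.5, -0.9]
grip_width: 0.0259
```

```bash
python3 pl.py .41 .19 .12 115 .005 .105 30 30;  python3 -c "
from h import *
s=grab_frame('scene');cv2.imwrite('pics/s13.png',cv2.resize(s['color'][80:280,180:480],None,fx=2.5,fy=2.5))"
```

```text
t 24.4 p [0.4503 0.0754 0.2582] x [-0.15  0.46  0.87] y [ 0.94  0.34 -0.02] z [-0.3   0.82 -0.49] w 0.0259 F [-0.2 -0.5 -0.9] j [ 0.73  0.59 -0.66  1.86 -0.6   1.37  0.7 ]
target [0.4052 0.2004 0.2155]
n 5 dist 0.1396 ang 0.093
[5.4, 0.1, 27.4, 0.014, -0.004, -0.012]
[5.5, 0.6, 27.4, 0.014, -0.004, -0.012]
[5.6, 1.0, 27.3, 0.014, -0.004, -0.012]
[5.7, 1.5, 27.3, 0.014, -0.004, -0.012]
[5.8, 1.9, 27.2, 0.014, -0.004, -0.012]
```

View pics/s13.png

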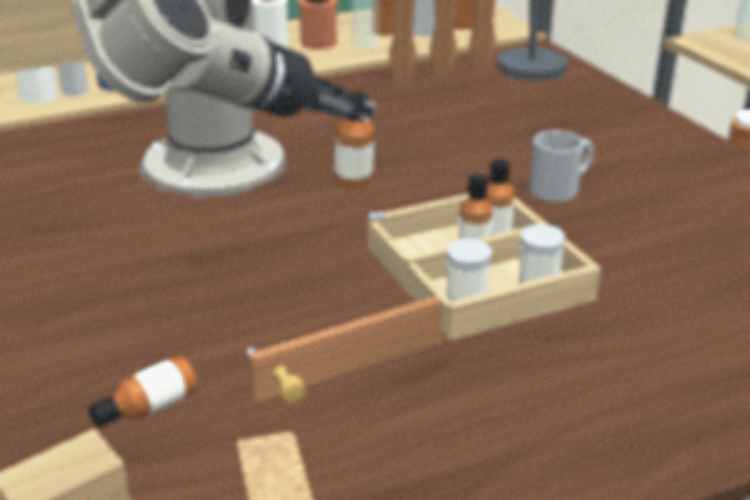

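C is upright at (355,150) in the crop. Moving it over the bay.

Call:
{"fn": "play_rows", "kwargs": {"increments": [[6,0,27,0.014,0,-0.012,255],[6,0,27,0.014,0,-0.012,255],[6,0,27,0.014,0,-0.012,255],[6,0,25,0.014,0,-0.012,255],[2,0,12,0.014,0,-0.012,255]]}}

```text
clock: 24.95
tcp_pos: [0.4048, 0.1866, 0.2194]
orientation: [-1.153, -1.817, -0.676]
contact_force: [0.2, 0.3, -1.0]
grip_width: 0.0265
```

Call:
{"fn": "play_rows", "kwargs": {"increments": [[0,0,0,0,0,0,255],[0,0,0,0,0,0,255]]}}

```text
clock: 25.15
tcp_pos: [0.4043, 0.1865, 0.2186]
orientation: [-1.151, -1.817, -0.674]
contact_force: [0.1, -0.2, -1.8]
grip_width: 0.0261
```

```bash
python3 -c "
from h import *
st();p=r.get_obs()['tcp_pos'];b=(p[0]-.05,p[0]+.05,p[1]-.06,p[1]+.03)
fs=[grab_frame('scene'),grab_frame('side')]
circ(p[2]-.09,p[2]-.06,b,.023,fs);circ(p[2]-.06,p[2]-.04,b,.023,fs)"
```

```text
t 25.15 p [0.4043 0.1865 0.2186] x [-0.21  0.44  0.87] y [ 0.9   0.43 -0.  ] z [-0.38  0.79 -0.49] w 0.0261 F [ 0.1 -0.2 -1.8] j [ 0.59  0.61 -0.74  2.   -0.65  1.18  0.72]
n 308 c [0.4017 0.1762] rms 0.0016 zrange 0.129 0.158
n 216 c [0.4039 0.1765] rms 0.0017 zrange 0.159 0.178
```

```bash
python3 dl.py -.002 .039 -.06 18
```

```text
t 25.25 p [0.4047 0.1862 0.2188] x [-0.21  0.44  0.87] y [ 0.9   0.43 -0.  ] z [-0.38  0.79 -0.49] w 0.0264 F [-0.8 -0.1 -0.3] j [ 0.59  0.61 -0.74  2.   -0.65  1.18  0.72]
n 4 dist 0.0716 ang 0.0
[-8.7, 3.8, 15.2, 0.0, 0.0, 0.0]
[-8.7, 3.8, 15.2, 0.0, 0.0, 0.0]
[-8.7, 3.8, 15.2, 0.0, 0.0, 0.0]
[-8.7, 3.8, 15.2, 0.0, 0.0, 0.0]
```

Call:
{"fn": "play_rows", "kwargs": {"increments": [[-6,4,15,0,0,0,255],[-9,4,15,0,0,0,255],[-9,4,15,0,0,0,255],[-9,4,15,0,0,0,255],[0,0,0,0,0,0,255]]}}

```text
clock: 25.75
tcp_pos: [0.4104, 0.2209, 0.1586]
orientation: [-1.168, -1.817, -0.682]
contact_force: [-0.3, -0.2, -1.7]
grip_width: 0.0259
```

```bash
cat > m.py <<'E'
from h import *
st();p=r.get_obs()['tcp_pos'];b=(p[0]-.05,p[0]+.05,p[1]-.06,p[1]+.03)
fs=[grab_frame('scene'),grab_frame('side')]
circ(max(.056,p[2]-.09),p[2]-.04,b,.023,fs)
for n,f in zip(('scene','side'),fs):
    P,C=pts(.03,.25,(p[0]-.035,p[0]+.03,p[1]-.035,p[1]+.0),[f]);hsv=cv2.cvtColor(C[None].astype(np.uint8),cv2.COLOR_BGR2HSV)[0]
    w=(hsv[:,1]<60)&(hsv[:,2]>140)&(P[:,2]>.045)&(P[:,2]<p[2]-.02)
    print(n,'white z',np.percentile(P[w,2],[2,98]).round(4) if w.any() else 0,"(standing: top .071)")
E
python3 m.py;python3 dl.py 0 0 -.04
```

```text
t 25.75 p [0.4104 0.2209 0.1586] x [-0.2   0.45  0.87] y [0.91 0.42 0.  ] z [-0.36  0.79 -0.49] w 0.0259 F [-0.3 -0.2 -1.7] j [ 0.52  0.72 -0.73  2.02 -0.66  1.02  0.76]
n 472 c [0.4099 0.2109] rms 0.0073 zrange 0.069 0.118
scene white z [0.0766 0.1203] (standing: top .071)
side white z [0.0805 0.118 ] (standing: top .071)
t 25.85 p [0.4113 0.2203 0.1597] x [-0.21  0.45  0.87] y [0.91 0.41 0.  ] z [-0.36  0.79 -0.49] w 0.0262 F [ 1.1 -0.3 -0.4] j [ 0.52  0.71 -0.73  2.02 -0.66  1.02  0.76]
n 3 dist 0.04 ang 0.0
[-11.6, -0.0, 6.6, 0.0, 0.0, 0.0]
[-11.6, -0.0, 6.6, 0.0, 0.0, 0.0]
[-11.6, -0.0, 6.6, 0.0, 0.0, 0.0]
```

Call:
{"fn": "play_rows", "kwargs": {"increments": [[-8,-5,7,0,0,0,255],[-11,-4,7,0,0,0,255],[-11,-1,7,0,0,0,255],[-5,0,3,0,0,0,255],[0,0,0,0,0,0,255]]}}

```text
clock: 26.35
tcp_pos: [0.4017, 0.2168, 0.1145]
orientation: [-1.175, -1.82, -0.686]
contact_force: [-0.3, 0.2, -1.6]
grip_width: 0.026
```

```bash
python3 m.py;python3 dl.py 0 0 -.01
```

```text
t 26.35 p [0.4017 0.2168 0.1145] x [-0.21  0.45  0.87] y [0.91 0.41 0.  ] z [-0.36  0.79 -0.5 ] w 0.026 F [-0.3  0.2 -1.6] j [ 0.52  0.79 -0.71  2.04 -0.64  0.95  0.82]
n 133 c [0.4015 0.2067] rms 0.0054 zrange 0.056 0.074
scene white z [0.046  0.0773] (standing: top .071)
side white z [0.0465 0.0713] (standing: top .071)
t 26.45 p [0.402  0.217  0.1153] x [-0.21  0.45  0.87] y [0.91 0.41 0.  ] z [-0.35  0.79 -0.5 ] w 0.0263 F [ 0.6  0.5 -0.8] j [ 0.52  0.79 -0.71  2.04 -0.64  0.95  0.82]
n 1 dist 0.01 ang 0.0
[-8.7, -0.0, 5.0, 0.0, 0.0, 0.0]
```

About 3–4 mm remain.

Call:
{"fn": "play_rows", "kwargs": {"increments": [[-5,0,2,0,0,0,255],[-4,0,2,0,0,0,255],[0,0,0,0,0,0,255]]}}

```text
clock: 26.75
tcp_pos: [0.4022, 0.2181, 0.1082]
orientation: [-1.167, -1.819, -0.689]
contact_force: [-0.4, 0.6, -1.7]
grip_width: 0.026
```

```bash
python3 m.py
```

```text
t 26.75 p [0.4022 0.2181 0.1082] x [-0.21  0.44  0.87] y [0.91 0.41 0.01] z [-0.36  0.79 -0.49] w 0.026 F [-0.4  0.6 -1.7] j [ 0.51  0.8  -0.7   2.04 -0.64  0.94  0.83]
n 84 c [0.4054 0.211 ] rms 0.0049 zrange 0.056 0.068
scene white z [0.0476 0.0712] (standing: top .071)
side white z 0 (standing: top .071)
```

Call:
{"fn": "play_rows", "kwargs": {"increments": [[-4,0,2,0,0,0,255],[0,0,0,0,0,0,165],[0,0,0,0,0,0,135],[0,0,0,0,0,0,130],[0,0,0,0,0,0,130]]}}

```text
clock: 27.35
tcp_pos: [0.4014, 0.2197, 0.1072]
orientation: [-1.16, -1.815, -0.691]
contact_force: [0.2, -0.4, -0.6]
grip_width: 0.0421
```

```bash
python3 m.py; python3 -c "
from h import *
s=grab_frame('side');cv2.imwrite('pics/d14.png',cv2.resize(s['color'][150:350,230:490],None,fx=3,fy=3))"
```

```text
t 27.35 p [0.4014 0.2197 0.1072] x [-0.21  0.44  0.87] y [0.91 0.42 0.01] z [-0.36  0.8  -0.49] w 0.0421 F [ 0.2 -0.4 -0.6] j [ 0.51  0.81 -0.71  2.04 -0.64  0.94  0.83]
n 77 c [0.405  0.2113] rms 0.0048 zrange 0.056 0.067
scene white z [0.0464 0.0719] (standing: top .071)
side white z [0.0554 0.0667] (standing: top .071)
```

View pics/d14.png

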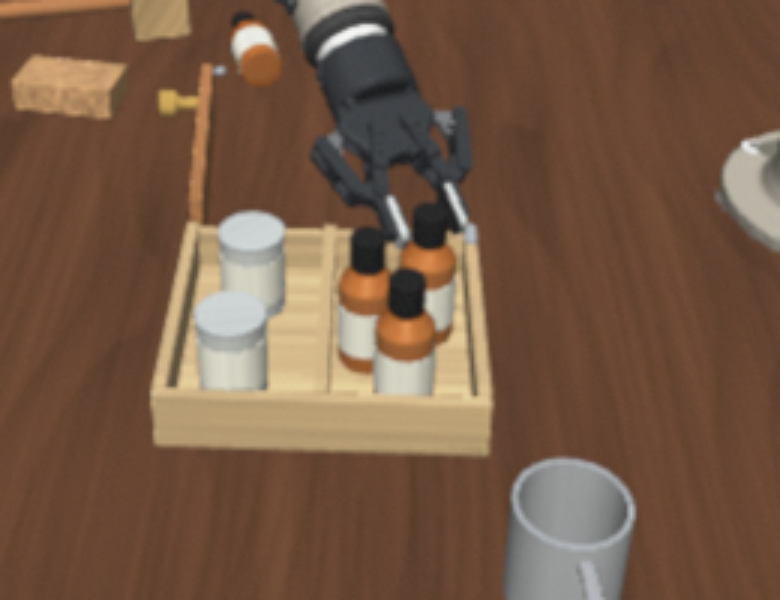

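C is free and upright behind the other two bottles (crop (430,275)). Retreating, then on to bottle A.

Call:
{"fn": "play_rows", "kwargs": {"increments": [[0,0,-15,0,0,0,130],[0,0,-30,0,0,0,130],[0,0,-40,0,0,0,80],[10,0,-40,0,0,0,0],[20,0,-30,0,-0.1,0,0]]}}

```text
clock: 28.0
tcp_pos: [0.4489, 0.1055, 0.2067]
orientation: [-1.212, -1.887, -0.633]
contact_force: [0.3, -0.4, -1.3]
grip_width: 0.0823
```

```bash
python3 g.py .607 -.306 .027 .235 -.972 60 .15; python3 -c "
from h import *
fs=[grab_frame('scene'),grab_frame('side')]
circ(.055,.08,(.39,.43,.18,.25),.023,fs)
circ(.055,.08,(.43,.48,.21,.275),.023,fs)
circ(.056,.08,(.39,.46,.27,.34),.023,fs)
print(axisfit((.55,.65,-.33,-.18),fs[:1]),axisfit((.55,.65,-.33,-.18),fs[1:]))
cv2.imwrite('pics/d15.png',fs[1]['color'])"
```

```text
t 28.0 p [0.4489 0.1055 0.2067] x [-0.23  0.51  0.83] y [ 0.91  0.42 -0.01] z [-0.35  0.75 -0.56] w 0.0823 F [ 0.3 -0.4 -1.3] j [ 0.62  0.62 -0.64  1.88 -0.53  1.26  0.72]
n 12 dist 0.5102 ang 0.487
[-28.3, -3.4, -31.6, -0.011, -0.037, 0.012]
[-29.5, -2.7, -30.5, -0.011, -0.037, 0.012]
[-30.6, -2.0, -29.4, -0.011, -0.037, 0.012]
[-31.7, -1.3, -28.3, -0.011, -0.037, 0.012]
[-32.7, -0.6, -27.1, -0.011, -0.037, 0.012]
[-33.7, 0.1, -25.9, -0.011, -0.037, 0.012]
[-34.7, 0.8, -24.6, -0.011, -0.037, 0.012]
[-35.5, 1.4, -23.3, -0.011, -0.037, 0.012]
[-36.4, 2.1, -21.9, -0.011, -0.037, 0.012]
[-37.1, 2.8, -20.5, -0.011, -0.037, 0.012]
[-37.8, 3.5, -19.1, -0.011, -0.037, 0.012]
[-38.5, 4.1, -17.7, -0.011, -0.037, 0.012]
n 138 c [0.4037 0.2112] rms 0.0018 zrange 0.055 0.08
n 210 c [0.4519 0.2456] rms 0.0015 zrange 0.055 0.08
n 235 c [0.4234 0.2967] rms 0.0031 zrange 0.056 0.08
(array([ 0.59152567, -0.25090894]), array([ 0.19701678, -0.98040012]), array([-0.05031089,  0.06789803]), array([ 0.60753856, -0.30583648]), ((334, 3), np.int64(94), np.float64(0.0500831886664575))) (array([ 0.58359064, -0.23828417]), array([ 0.28763554, -0.95773994]), array([-0.04212837,  0.07583765]), array([ 0.60364024, -0.30216429]), ((173, 3), np.int64(17), np.float64(0.05009339138035897)))
```

View pics/d15.png

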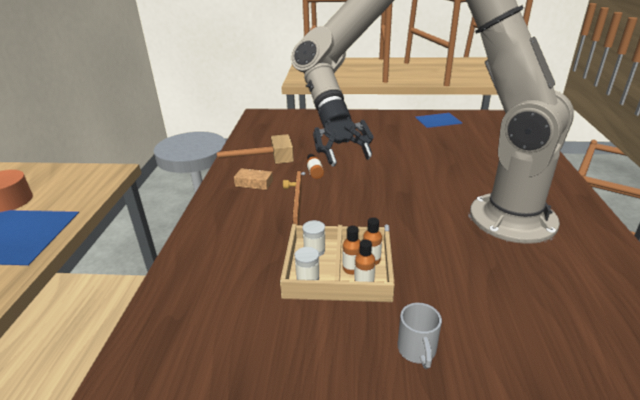

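Call:
{"fn": "play_rows", "kwargs": {"increments": [[-25,-3,-31,-0.011,-0.037,0.012,0],[-29,-3,-31,-0.011,-0.037,0.012,0],[-31,-2,-30,-0.011,-0.037,0.012,0],[-32,-1,-28,-0.011,-0.037,0.012,0],[-33,0,-27,-0.011,-0.037,0.012,0]]}}

```text
clock: 28.6
tcp_pos: [0.5257, -0.0863, 0.1915]
orientation: [-1.386, -2.016, -0.564]
contact_force: [0.5, 0.9, -1.3]
grip_width: 0.0851
```

Call:
{"fn": "play_rows", "kwargs": {"increments": [[-34,0,-26,-0.011,-0.037,0.012,0],[-35,1,-25,-0.011,-0.037,0.012,0],[-36,2,-23,-0.011,-0.037,0.012,0],[-36,2,-22,-0.011,-0.037,0.012,0],[-37,3,-20,-0.011,-0.037,0.012,0]]}}

```text
clock: 29.1
tcp_pos: [0.6039, -0.2895, 0.1635]
orientation: [-1.58, -2.111, -0.479]
contact_force: [1.2, -0.5, -0.2]
grip_width: 0.0854
```

```bash
python3 g.py .606 -.304 .027 .235 -.972 60 .12
```

```text
t 29.1 p [ 0.6039 -0.2895  0.1635] x [-0.24  0.8   0.55] y [0.96 0.28 0.  ] z [-0.15  0.53 -0.83] w 0.0854 F [ 1.2 -0.5 -0.2] j [ 0.74  0.82 -0.36  1.27 -0.17  1.49  0.77]
n 2 dist 0.0815 ang 0.076
[-40.6, -2.3, 2.6, -0.011, -0.03, 0.021]
[-40.5, -1.5, 3.8, -0.011, -0.03, 0.021]
```

Call:
{"fn": "play_rows", "kwargs": {"increments": [[-35,-2,-5,-0.011,-0.03,0.021,0],[-35,-2,-2,-0.011,-0.03,0.021,0],[-8,0,0,0,0,0,0],[0,0,0,0,0,0,0]]}}

```text
clock: 29.5
tcp_pos: [0.6191, -0.3637, 0.1232]
orientation: [-1.675, -2.117, -0.445]
contact_force: [0.1, 0.3, 0.1]
grip_width: 0.0856
```

```bash
python3 -c "
from h import *
w=grab_frame('wrist');cv2.imwrite('pics/w16.png',w['color'])
print(axisfit((.55,.65,-.33,-.18),[w]))";python3 g.py .605 -.304 .027 .235 -.972 60 .08
```

```text
(array([ 0.58274008, -0.24995995]), array([ 0.26977166, -0.96292432]), array([-0.04713429,  0.07017756]), array([ 0.59836619, -0.30724866]), ((3813, 3), np.int64(784), np.float64(0.04701781092760234)))
t 29.55 p [ 0.6189 -0.3633  0.1234] x [-0.2   0.84  0.5 ] y [ 0.97  0.23 -0.  ] z [-0.11  0.48 -0.87] w 0.0854 F [-0.3  0.1 -0.2] j [ 0.76  0.9  -0.31  1.16 -0.13  1.47  0.78]
n 2 dist 0.0531 ang 0.006
[2.3, 0.1, 26.5, 0.001, 0.002, -0.002]
[2.3, 0.2, 26.5, 0.001, 0.002, -0.002]
```

View pics/w16.png

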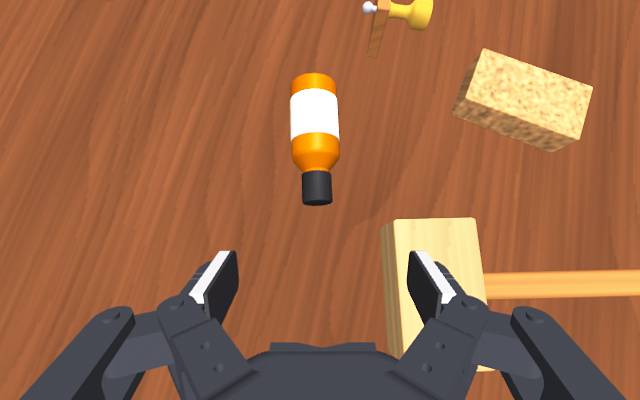

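A is centred in the wrist view (317,188), but the mallet is close to the right finger (395,220). Checking the clearance.

```bash
python3 -c "
from h import *
for n in ('scene','wrist'):
  P,C=pts(.05,.075,(.62,.80,-.5,-.28),[grab_frame(n)])
  hull=cv2.boxPoints(cv2.minAreaRect(P[:,:2].astype(np.float32)));print(n,hull.round(3).tolist(),P[:,0].min())
"
```

```text
scene [[0.6629999876022339, -0.3240000009536743], [0.6919999718666077, -0.4309999942779541], [0.7590000033378601, -0.4129999876022339], [0.7300000190734863, -0.3059999942779541]] 0.6682006682188366
wrist [[0.6639999747276306, -0.3230000138282776], [0.6919999718666077, -0.42800000309944153], [0.7549999952316284, -0.41200000047683716], [0.7269999980926514, -0.3059999942779541]] 0.6653878533266698
```

```bash
python3 g.py .603 -.301 .027 .235 -.972 72 .06
```

```text
t 29.65 p [ 0.6197 -0.3622  0.1249] x [-0.2   0.84  0.5 ] y [0.97 0.23 0.  ] z [-0.11  0.48 -0.87] w 0.0857 F [ 0.7 -0.4  0.5] j [ 0.76  0.9  -0.31  1.16 -0.13  1.47  0.78]
n 2 dist 0.0778 ang 0.205
[7.4, -1.0, 38.2, 0.001, -0.103, -0.001]
[11.3, -1.0, 37.2, 0.001, -0.103, -0.001]
```

Call:
{"fn": "play_rows", "kwargs": {"increments": [[12,-2,15,0,-0.1,0,110],[14,-1,18,0,-0.1,0,110],[5,0,15,0,0,0,110],[0,0,0,0,0,0,110],[0,0,0,0,0,0,110]]}}

```text
clock: 30.15
tcp_pos: [0.6071, -0.3083, 0.0966]
orientation: [-1.776, -2.271, -0.29]
contact_force: [-0.3, -0.4, 0.6]
grip_width: 0.0487
```

```bash
python3 g.py .603 -.301 .027 .235 -.972 72 .04;python3 -c "
from h import *
w=grab_frame('wrist');cv2.imwrite('pics/w17.png',w['color'])"
```

```text
t 30.15 p [ 0.6071 -0.3083  0.0966] x [-0.23  0.92  0.31] y [0.97 0.24 0.01] z [-0.07  0.3  -0.95] w 0.0487 F [-0.3 -0.4  0.6] j [ 0.68  0.76 -0.3   1.44 -0.05  1.16  0.7 ]
n 2 dist 0.0497 ang 0.008
[-7.0, -1.3, 23.8, 0.002, -0.001, 0.003]
[-7.0, -1.2, 23.8, 0.002, -0.001, 0.003]
```

View pics/w17.png

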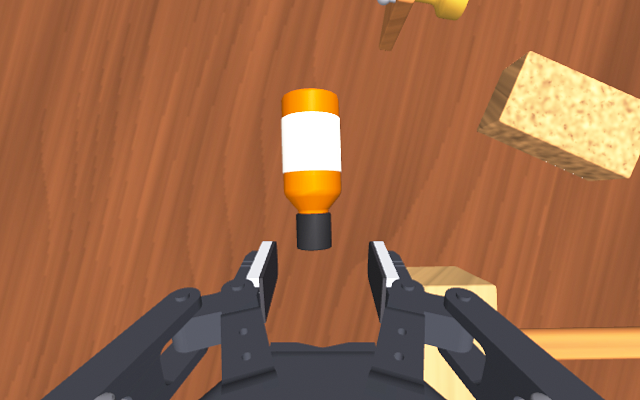

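The cap is at (313,230), about 6 mm left of the finger centre line. Descending with a correction.

Call:
{"fn": "play_rows", "kwargs": {"increments": [[-6,-3,20,0,0,0,110],[-6,-2,25,0,0,0,110],[-5,-1,20,0,0,0,110],[0,0,0,0,0,0,110]]}}

```text
clock: 30.6
tcp_pos: [0.604, -0.3118, 0.0311]
orientation: [-1.786, -2.273, -0.293]
contact_force: [-0.9, 0.9, 0.3]
grip_width: 0.0486
```

```bash
python3 g.py .602 -.301 .027 .235 -.972 72 .0 12;python3 -c "
from h import *
w=grab_frame('wrist');cv2.imwrite('pics/w18.png',w['color'])"
```

```text
t 30.6 p [ 0.604  -0.3118  0.0311] x [-0.23  0.92  0.31] y [0.97 0.23 0.01] z [-0.06  0.3  -0.95] w 0.0486 F [-0.9  0.9  0.3] j [ 0.68  0.83 -0.29  1.48 -0.04  1.05  0.72]
n 3 dist 0.0278 ang 0.013
[3.1, 0.1, 8.8, 0.004, 0.001, 0.001]
[3.1, 0.1, 8.8, 0.004, 0.001, 0.001]
[3.1, 0.2, 8.8, 0.004, 0.001, 0.001]
```

View pics/w18.png

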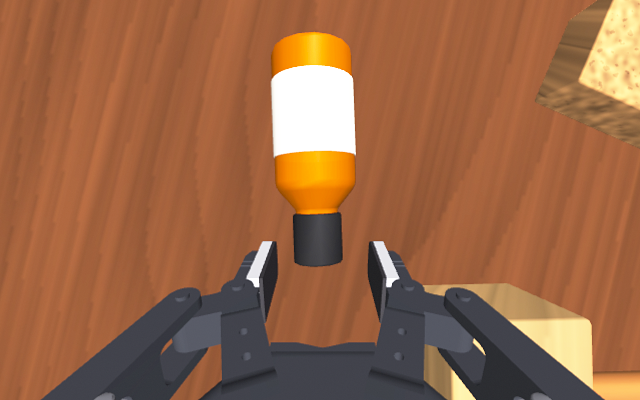

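The cap is centred at (318,240). Moving the last 26 mm along the plan, then closing.

Call:
{"fn": "play_rows", "kwargs": {"increments": [[4,0,10,0,0,0,110],[4,-1,10,0,0,0,110],[2,0,5,0,0,0,110],[0,0,0,0,0,0,110]]}}

```text
clock: 31.05
tcp_pos: [0.6027, -0.2966, 0.0141]
orientation: [-1.792, -2.278, -0.297]
contact_force: [0.6, 0.1, 0.2]
grip_width: 0.0488
```

```bash
python3 g.py .602 -.301 .027 .235 -.972 72 .0 12
```

```text
t 31.05 p [ 0.6027 -0.2966  0.0141] x [-0.23  0.93  0.3 ] y [0.97 0.23 0.02] z [-0.05  0.3  -0.95] w 0.0488 F [0.6 0.1 0.2] j [ 0.67  0.84 -0.29  1.52 -0.04  0.99  0.71]
n 1 dist 0.0057 ang 0.021
[0.1, -1.8, 5.4, 0.018, 0.009, 0.003]
```

Call:
{"fn": "play_rows", "kwargs": {"increments": [[-1,-1,7,0.01,0,0,110],[0,0,0,0,0,0,180],[0,0,0,0,0,0,255],[0,0,0,0,0,0,255],[0,0,0,0,0,0,255]]}}

```text
clock: 31.55
tcp_pos: [0.6023, -0.2956, 0.008]
orientation: [-1.787, -2.277, -0.285]
contact_force: [-0.0, 0.6, -0.4]
grip_width: 0.0264
```

Call:
{"fn": "play_rows", "kwargs": {"increments": [[0,0,0,0,0,0,255],[3,0,-15,0,0,0,255],[8,0,-27,0,0,0,255],[8,0,-27,0,0,0,255],[8,0,-27,0,0,0,255]]}}

```text
clock: 32.05
tcp_pos: [0.5991, -0.2987, 0.108]
orientation: [-1.784, -2.27, -0.28]
contact_force: [0.6, 0.4, -0.6]
grip_width: 0.0263
```

```bash
python3 -c "
from h import *
st()
s=grab_frame('scene');cv2.imwrite('pics/s19.png',cv2.resize(s['color'][80:320,100:400],None,fx=2.5,fy=2.5))"
```

```text
t 32.05 p [ 0.5991 -0.2987  0.108 ] x [-0.23  0.93  0.3 ] y [0.97 0.24 0.  ] z [-0.07  0.3  -0.95] w 0.0263 F [ 0.6  0.4 -0.6] j [ 0.67  0.73 -0.3   1.48 -0.05  1.15  0.69]
```

View pics/s19.png

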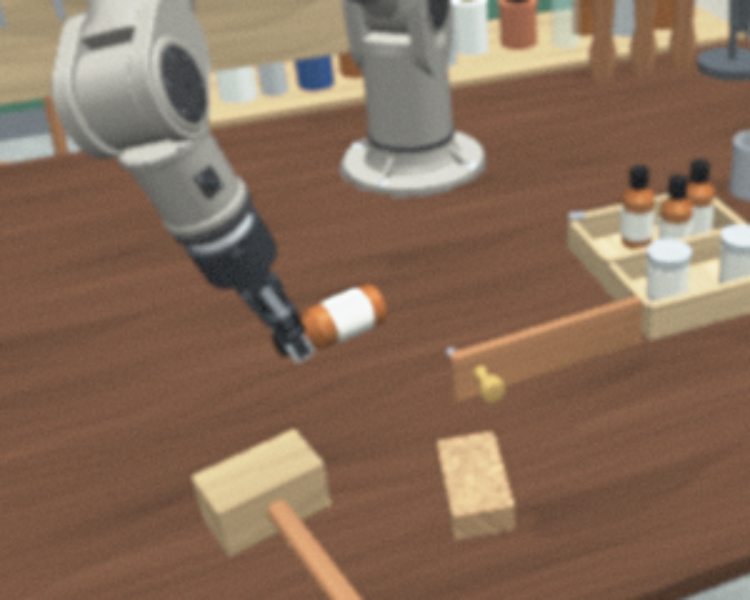

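A is lifted level and the mallet is untouched (crop (262,490)). Next I'll bring the tool vertical, yaw it half a turn, then finish the tilt.

```bash
python3 -c "
from h import *
plan([.56,-.24,.26],frame(np.radians(104),np.radians(90)),flip=False,step=40)"
```

```text
n 5 dist 0.1635 ang 0.304
[21.8, -5.1, -23.9, 0.002, -0.061, -0.001]
[20.3, -5.1, -25.1, 0.002, -0.061, -0.001]
[18.7, -5.1, -26.3, 0.002, -0.061, -0.001]
[17.1, -5.2, -27.4, 0.002, -0.061, -0.001]
[15.4, -5.2, -28.4, 0.002, -0.061, -0.001]
```

Call:
{"fn": "play_rows", "kwargs": {"increments": [[15,-5,-24,0,-0.061,0,255],[20,-5,-25,0,-0.061,0,255],[19,-5,-26,0,-0.061,0,255],[17,-5,-27,0,-0.061,0,255],[15,-5,-28,0,-0.061,0,255]]}}

```text
clock: 32.6
tcp_pos: [0.5597, -0.2504, 0.2618]
orientation: [1.944, 2.447, -0.003]
contact_force: [0.2, 0.2, -0.7]
grip_width: 0.0265
```

Call:
{"fn": "play_rows", "kwargs": {"increments": [[0,0,0,0,0,0.07,255],[0,0,0,0,0,0.13,255],[0,0,0,0,0,0.14,255],[0,0,0,0,0,0.14,255],[0,0,0,0,0,0.14,255]]}}

```text
clock: 33.1
tcp_pos: [0.5618, -0.2454, 0.2753]
orientation: [2.599, 1.71, 0.021]
contact_force: [0.4, -0.2, -0.9]
grip_width: 0.026
```

```bash
python3 -c "
from h import *
st()"
```

```text
t 33.1 p [ 0.5618 -0.2454  0.2753] x [ 0.4   0.92 -0.01] y [ 0.92 -0.4   0.03] z [ 0.03 -0.02 -1.  ] w 0.026 F [ 0.4 -0.2 -0.9] j [ 0.42  0.33 -0.15  1.68  0.06  1.11 -0.15]
```

```bash
python3 -c "
from h import *
plan([.49,-.05,.27],frame(np.radians(110),np.radians(90))@np.diag([-1,-1,1.]),flip=False)"
```

```text
n 17 dist 0.2082 ang 2.386
[8.9, -8.4, -0.0, 0.001, -0.002, 0.14]
[7.6, -9.6, -0.0, 0.001, -0.002, 0.14]
[6.2, -10.6, -0.0, 0.001, -0.002, 0.14]
[4.7, -11.3, -0.0, 0.001, -0.002, 0.14]
[3.0, -11.9, -0.0, 0.001, -0.002, 0.14]
[1.3, -12.2, -0.0, 0.001, -0.002, 0.14]
[-0.4, -12.2, 0.0, 0.001, -0.002, 0.14]
[-2.1, -12.1, 0.0, 0.001, -0.002, 0.14]
[-3.7, -11.7, 0.1, 0.001, -0.002, 0.14]
[-5.3, -11.0, 0.1, 0.001, -0.002, 0.14]
[-6.8, -10.2, 0.1, 0.001, -0.002, 0.14]
[-8.2, -9.1, 0.1, 0.001, -0.002, 0.14]
[-9.4, -7.9, 0.2, 0.001, -0.002, 0.14]
[-10.4, -6.5, 0.2, 0.001, -0.002, 0.14]
[-11.2, -5.0, 0.2, 0.001, -0.002, 0.14]
[-11.8, -3.4, 0.3, 0.001, -0.002, 0.14]
```

Call:
{"fn": "play_rows", "kwargs": {"increments": [[9,-8,0,0,0,0.14,255],[8,-10,0,0,0,0.14,255],[6,-11,0,0,0,0.14,255],[5,-11,0,0,0,0.14,255],[3,-12,0,0,0,0.14,255]]}}

```text
clock: 33.6
tcp_pos: [0.5403, -0.1871, 0.2782]
orientation: [3.043, 0.664, 0.043]
contact_force: [0.2, 0.7, -1.4]
grip_width: 0.0261
```

Call:
{"fn": "play_rows", "kwargs": {"increments": [[1,-12,0,0,0,0.14,255],[0,-12,0,0,0,0.14,255],[-2,-12,0,0,0,0.14,255],[-4,-12,0,0,0,0.14,255],[-5,-11,0,0,0,0.14,255]]}}

```text
clock: 34.1
tcp_pos: [0.5203, -0.1262, 0.2808]
orientation: [3.092, -0.469, 0.062]
contact_force: [-0.4, 1.1, -0.9]
grip_width: 0.0262
```

```bash
python3 -c "
from h import *
st();plan([.47,0,.27],frame(np.radians(110),np.radians(60))@np.diag([-1,-1,1.]),flip=False)"
```

```text
t 34.1 p [ 0.5203 -0.1262  0.2808] x [ 0.95 -0.3   0.04] y [-0.3  -0.95  0.01] z [ 0.04 -0.02 -1.  ] w 0.0262 F [-0.4  1.1 -0.9] j [ 0.11  0.18 -0.    1.86  0.02  1.06 -1.77]
n 8 dist 0.1363 ang 1.071
[-10.7, -13.2, 0.8, 0.029, -0.066, 0.113]
[-12.1, -11.9, 1.9, 0.029, -0.066, 0.113]
[-13.2, -10.4, 3.1, 0.029, -0.066, 0.113]
[-14.0, -8.7, 4.2, 0.029, -0.066, 0.113]
[-14.6, -7.0, 5.4, 0.029, -0.066, 0.113]
[-14.9, -5.1, 6.6, 0.029, -0.066, 0.113]
[-14.9, -3.3, 7.7, 0.029, -0.066, 0.113]
[-14.6, -1.4, 8.7, 0.029, -0.066, 0.113]
```

Call:
{"fn": "play_rows", "kwargs": {"increments": [[-11,-13,1,0.029,-0.066,0.113,255],[-12,-12,2,0.029,-0.066,0.113,255],[-13,-10,3,0.029,-0.066,0.113,255],[-14,-9,4,0.029,-0.066,0.113,255],[-14,-7,5,0.029,-0.066,0.113,255]]}}

```text
clock: 34.6
tcp_pos: [0.4885, -0.0416, 0.2807]
orientation: [-2.636, 1.253, 0.387]
contact_force: [0.1, -0.4, -2.1]
grip_width: 0.0263
```

```bash
python3 -c "
from h import *
st();plan([.47,.05,.27],frame(np.radians(112),np.radians(20))@np.diag([-1,-1,1.]),flip=False)"
```

```text
t 34.6 p [ 0.4885 -0.0416  0.2807] x [ 0.61 -0.73 -0.32] y [-0.78 -0.62 -0.06] z [-0.15  0.29 -0.95] w 0.0263 F [ 0.1 -0.4 -2.1] j [ 0.11  0.25  0.03  1.81 -0.28  1.29 -2.21]
n 7 dist 0.094 ang 0.934
[-10.7, -6.0, 5.6, 0.023, -0.126, 0.037]
[-10.1, -5.4, 7.0, 0.023, -0.126, 0.037]
[-9.3, -4.9, 8.4, 0.023, -0.126, 0.037]
[-8.3, -4.4, 9.6, 0.023, -0.126, 0.037]
[-7.2, -3.8, 10.7, 0.023, -0.126, 0.037]
[-5.9, -3.3, 11.6, 0.023, -0.126, 0.037]
[-4.5, -2.9, 12.3, 0.023, -0.126, 0.037]
```

Call:
{"fn": "play_rows", "kwargs": {"increments": [[-11,-6,5,0.023,-0.126,0.037,255],[-10,-5,7,0.023,-0.126,0.037,255],[-9,-5,8,0.023,-0.126,0.037,255],[-8,-4,9,0.023,-0.126,0.037,255],[-7,-4,10,0.023,-0.126,0.037,255]]}}

```text
clock: 35.1
tcp_pos: [0.478, 0.0256, 0.2832]
orientation: [-2.031, 1.228, 1.041]
contact_force: [0.7, -0.6, -1.8]
grip_width: 0.0265
```

```bash
python3 -c "
from h import *
st();plan([.47,.06,.26],frame(np.radians(112),np.radians(20))@np.diag([-1,-1,1.]),flip=False)
s=grab_frame('side');cv2.imwrite('pics/d20.png',s['color'])"
```

```text
t 35.1 p [0.478  0.0256 0.2832] x [ 0.28 -0.48 -0.83] y [-0.9  -0.44 -0.06] z [-0.34  0.76 -0.55] w 0.0265 F [ 0.7 -0.6 -1.8] j [ 0.26  0.5   0.    1.75 -0.71  1.63 -2.15]
n 2 dist 0.0422 ang 0.253
[0.3, -3.3, 20.9, 0.018, -0.118, 0.041]
[2.6, -2.9, 20.8, 0.018, -0.118, 0.041]
```

View pics/d20.png

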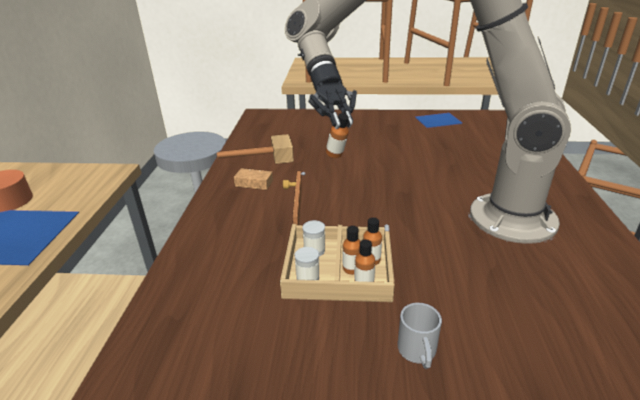

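Call:
{"fn": "play_rows", "kwargs": {"increments": [[0,-3,21,0.018,-0.1,0.04,255],[2,-3,21,0.018,-0.1,0.04,255],[2,-2,21,0,0,0,255],[0,0,0,0,0,0,255],[0,0,0,0,0,0,255]]}}

```text
clock: 35.65
tcp_pos: [0.4645, 0.0775, 0.2479]
orientation: [-1.808, 1.227, 1.221]
contact_force: [0.9, 0.1, -1.6]
grip_width: 0.0262
```

```bash
cat > ax.py <<'E'
from h import *
st();p=r.get_obs()['tcp_pos'];b=(p[0]-.06,p[0]+.06,p[1]-.06,p[1]+.03)
fs=[grab_frame('scene'),grab_frame('side')]
for d in (.095,.075,.055):circ(p[2]-d,p[2]-d+.02,b,.023,fs)
cv2.imwrite('pics/ax_%d.png'%(r.get_obs()['clock']*100),cv2.resize(np.hstack([fs[0]['color'][60:260,220:470],fs[1]['color'][100:300,230:480]]),None,fx=1.6,fy=1.6))
E
python3 ax.py; ls -t pics|head -1
```

```text
t 35.65 p [0.4645 0.0775 0.2479] x [ 0.14 -0.35 -0.93] y [-0.93 -0.37  0.  ] z [-0.34  0.86 -0.37] w 0.0262 F [ 0.9  0.1 -1.6] j [ 0.27  0.6  -0.04  1.84 -0.85  1.61 -2.13]
n 171 c [0.4771 0.0587] rms 0.0017 zrange 0.154 0.173
n 214 c [0.476  0.0607] rms 0.0017 zrange 0.173 0.193
n 218 c [0.4745 0.0616] rms 0.0017 zrange 0.193 0.213
ax_3575.png
```

```bash
python3 -c "
from h import *
p=r.get_obs()['tcp_pos']
plan(p+[-.026,.117,-.03],frame(np.radians(112),np.radians(17))@np.diag([-1,-1,1.]),flip=False,step=30)"
```

```text
n 5 dist 0.1236 ang 0.087
[-3.3, -3.8, 24.2, -0.001, -0.017, -0.0]
[-2.9, -3.8, 24.2, -0.001, -0.017, -0.0]
[-2.4, -3.9, 24.3, -0.001, -0.017, -0.0]
[-2.0, -3.9, 24.3, -0.001, -0.017, -0.0]
[-1.6, -3.9, 24.3, -0.001, -0.017, -0.0]
```

Call:
{"fn": "play_rows", "kwargs": {"increments": [[-3,-4,18,0,-0.017,0,255],[-3,-4,24,0,-0.017,0,255],[-3,-4,24,0,-0.017,0,255],[-2,-4,24,0,-0.017,0,255],[-1,-4,14,0,-0.017,0,255]]}}

```text
clock: 36.25
tcp_pos: [0.4491, 0.1817, 0.2256]
orientation: [-1.74, 1.178, 1.268]
contact_force: [0.3, -0.3, -1.1]
grip_width: 0.026
```

Call:
{"fn": "play_rows", "kwargs": {"increments": [[0,0,0,0,0,0,255],[0,0,0,0,0,0,255]]}}

```text
clock: 36.45
tcp_pos: [0.4485, 0.1833, 0.2257]
orientation: [-1.742, 1.175, 1.271]
contact_force: [-0.0, -0.7, -1.4]
grip_width: 0.026
```

```bash
python3 ax.py; ls -t pics|head -1
```

```text
t 36.45 p [0.4485 0.1833 0.2257] x [ 0.12 -0.27 -0.95] y [-0.93 -0.37 -0.01] z [-0.35  0.89 -0.3 ] w 0.026 F [-0.  -0.7 -1.4] j [ 0.17  0.63 -0.12  1.95 -1.    1.49 -2.1 ]
n 192 c [0.4591 0.1713] rms 0.0015 zrange 0.131 0.151
n 222 c [0.4585 0.1713] rms 0.0016 zrange 0.151 0.17
n 229 c [0.4576 0.1707] rms 0.0016 zrange 0.171 0.191
ax_3654.png
```

```bash
python3 dl.py -.010 .006 -.06 16; python3 -c "
from h import *
for n in ('scene','side'):
    P,C=pts(.09,.25,(.43,.48,.14,.195),[grab_frame(n)]);hsv=cv2.cvtColor(C[None].astype(np.uint8),cv2.COLOR_BGR2HSV)[0]
    w=(hsv[:,1]<60)&(hsv[:,2]>140);print(n,np.percentile(P[w,2],[2,98]))"
```

```text
t 36.55 p [0.4488 0.1829 0.2257] x [ 0.12 -0.27 -0.95] y [-0.93 -0.37 -0.01] z [-0.35  0.89 -0.3 ] w 0.026 F [-0.3 -0.9  0.1] j [ 0.17  0.63 -0.12  1.95 -1.    1.49 -2.1 ]
n 4 dist 0.0611 ang 0.0
[13.6, 1.9, 6.7, 0.0, 0.0, 0.0]
[13.6, 1.9, 6.7, 0.0, 0.0, 0.0]
[13.6, 1.9, 6.7, 0.0, 0.0, 0.0]
[13.6, 1.9, 6.7, 0.0, 0.0, 0.0]
scene [0.14767439 0.24239901]
side [0.14699379 0.24785828]
```

View pics/ax_3654.png

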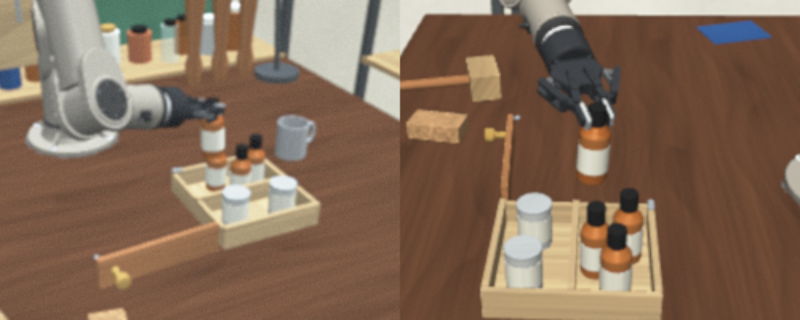

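Call:
{"fn": "play_rows", "kwargs": {"increments": [[10,3,6,0,0,0,255],[14,3,7,0,0,0,255],[14,2,7,0,0,0,255],[14,2,7,0,0,0,255],[0,0,0,0,0,0,255]]}}

```text
clock: 37.15
tcp_pos: [0.4358, 0.1874, 0.1619]
orientation: [-1.74, 1.18, 1.267]
contact_force: [-0.1, -0.8, -1.2]
grip_width: 0.0262
```

```bash
python3 ax.py; python3 dl.py 0 0 -.04
```

```text
t 37.15 p [0.4358 0.1874 0.1619] x [ 0.12 -0.28 -0.95] y [-0.93 -0.36 -0.01] z [-0.34  0.89 -0.3 ] w 0.0262 F [-0.1 -0.8 -1.2] j [ 0.17  0.73 -0.13  1.98 -1.    1.41 -1.99]
n 104 c [0.4467 0.1762] rms 0.0111 zrange 0.068 0.087
n 189 c [0.4452 0.1758] rms 0.0152 zrange 0.087 0.107
n 214 c [0.4446 0.1749] rms 0.0047 zrange 0.107 0.126
t 37.25 p [0.4368 0.1873 0.1637] x [ 0.12 -0.28 -0.95] y [-0.93 -0.36 -0.01] z [-0.34  0.89 -0.3 ] w 0.0262 F [-0.1 -0.2 -0.7] j [ 0.17  0.73 -0.13  1.98 -1.    1.41 -1.99]
n 3 dist 0.04 ang 0.0
[12.7, 0.2, 4.0, 0.0, 0.0, 0.0]
[12.7, 0.2, 4.0, 0.0, 0.0, 0.0]
[12.7, 0.2, 4.0, 0.0, 0.0, 0.0]
```

Call:
{"fn": "play_rows", "kwargs": {"increments": [[10,0,4,0,0,0,255],[13,0,4,0,0,0,255],[13,0,4,0,0,0,255],[5,0,2,0,0,0,255],[0,0,0,0,0,0,255]]}}

```text
clock: 37.75
tcp_pos: [0.4382, 0.1885, 0.117]
orientation: [-1.742, 1.178, 1.261]
contact_force: [0.1, 0.9, -1.1]
grip_width: 0.0263
```

```bash
cat > lab.py <<'E'
from h import *
st();p=r.get_obs()['tcp_pos']
for n in ('scene','side'):
    f=grab_frame(n);P,C=pts(.055,.25,(.425,.475,.145,.2),[f]);hsv=cv2.cvtColor(C[None].astype(np.uint8),cv2.COLOR_BGR2HSV)[0]
    w=(hsv[:,1]<60)&(hsv[:,2]>140)&(P[:,2]<p[2]-.025);o=(hsv[:,1]>150)&(hsv[:,2]>90)&(hsv[:,0]<18)
    print(n,'white',np.percentile(P[w,2],[2,98]) if w.any() else 0,'orange top',np.percentile(P[o,2],98) if o.any() else 0)
    if n=='scene': circ(.056,.075,(.42,.48,.14,.205),.023,[f])
    cv2.imwrite('pics/lab_%s_%d.png'%(n,r.get_obs()['clock']*100),cv2.resize(f['color'][110:310,250:450],None,fx=3,fy=3))
E
python3 lab.py; python3 dl.py 0 0 -.01; ls -t pics|head -2
```

```text
t 37.75 p [0.4382 0.1885 0.117 ] x [ 0.12 -0.28 -0.95] y [-0.93 -0.36 -0.01] z [-0.34  0.89 -0.3 ] w 0.0263 F [ 0.1  0.9 -1.1] j [ 0.17  0.81 -0.13  1.97 -1.01  1.36 -1.93]
scene white [0.05526471 0.08311794] orange top 0.10540943155482085
n 64 c [0.4478 0.1749] rms 0.0017 zrange 0.056 0.075
side white [0.05730464 0.07857834] orange top 0.11060425592202773
t 37.85 p [0.4384 0.1885 0.1177] x [ 0.12 -0.28 -0.95] y [-0.93 -0.36 -0.02] z [-0.34  0.89 -0.3 ] w 0.0264 F [-0.4 -0.3 -1.1] j [ 0.17  0.81 -0.13  1.97 -1.01  1.36 -1.93]
n 1 dist 0.01 ang 0.0
[9.5, 0.2, 3.0, 0.0, 0.0, 0.0]
lab_side_3785.png
lab_scene_3779.png
```

Label top is at about 0.080, so 8–9 mm remain.

Call:
{"fn": "play_rows", "kwargs": {"increments": [[5,0,1.5,0,0,0,255],[5,0,1.5,0,0,0,255],[0,0,0,0,0,0,255]]}}

```text
clock: 38.15
tcp_pos: [0.4391, 0.1886, 0.1078]
orientation: [-1.742, 1.175, 1.259]
contact_force: [-0.0, -0.8, -0.1]
grip_width: 0.0261
```

```bash
python3 lab.py
```

```text
t 38.15 p [0.4391 0.1886 0.1078] x [ 0.13 -0.28 -0.95] y [-0.93 -0.36 -0.02] z [-0.34  0.89 -0.3 ] w 0.0261 F [-0.  -0.8 -0.1] j [ 0.17  0.83 -0.13  1.97 -1.01  1.35 -1.91]
scene white [0.05667511 0.0747539 ] orange top 0.09536062528458097
n 67 c [0.4477 0.1756] rms 0.0017 zrange 0.057 0.075
side white [0.05669294 0.06993677] orange top 0.1039230966611909
```

Call:
{"fn": "play_rows", "kwargs": {"increments": [[3.5,0,1,0,0,0,255],[0,0,0,0,0,0,165],[0,0,0,0,0,0,140],[0,0,0,0,0,0,135],[0,0,0,0,0,0,135]]}}

```text
clock: 38.75
tcp_pos: [0.4395, 0.1893, 0.1072]
orientation: [-1.74, 1.17, 1.26]
contact_force: [0.1, -0.5, -0.5]
grip_width: 0.0398
```

```bash
python3 lab.py;ls -t pics|head -2
```

```text
t 38.75 p [0.4395 0.1893 0.1072] x [ 0.13 -0.27 -0.95] y [-0.93 -0.36 -0.02] z [-0.34  0.89 -0.3 ] w 0.0398 F [ 0.1 -0.5 -0.5] j [ 0.17  0.84 -0.13  1.96 -1.01  1.35 -1.91]
scene white [0.05539561 0.07310054] orange top 0
n 64 c [0.4461 0.1772] rms 0.0019 zrange 0.056 0.075
side white [0.05894618 0.06927717] orange top 0.10103474190836731
lab_side_3885.png
lab_scene_3879.png
```

View pics/lab_side_3885.png

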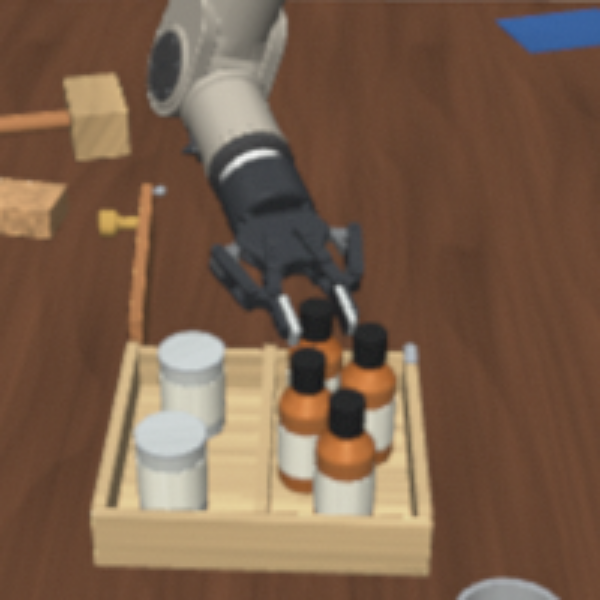

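View pics/lab_scene_3879.png

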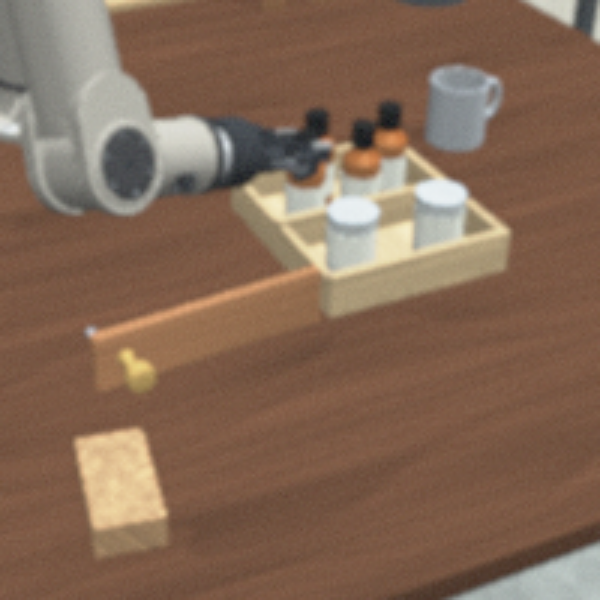

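All four bottles and two tins are standing in their bays. Backing out.

Call:
{"fn": "play_rows", "kwargs": {"increments": [[0,0,-15,0,0,0,135],[0,0,-30,0,0,0,130],[-5,0,-40,0,0,0,130],[-25,0,-35,0,0.1,0,130],[-30,0,-30,0,0.13,0,200]]}}

```text
clock: 39.35
tcp_pos: [0.4808, 0.0679, 0.2063]
orientation: [-1.919, 1.313, 1.099]
contact_force: [1.4, -0.2, 1.0]
grip_width: 0.0282
```

```bash
python3 -c "
from h import *
st()
s=grab_frame('scene');d=grab_frame('side');fs=[s,d]
circ(.055,.075,(.42,.475,.15,.2),.023,fs)
circ(.055,.08,(.385,.427,.18,.25),.023,fs)
circ(.055,.08,(.43,.48,.21,.275),.023,fs)
circ(.056,.08,(.39,.46,.27,.34),.023,fs)
circ(.058,.08,(.51,.6,.145,.23),.027,fs)
circ(.058,.08,(.51,.6,.245,.34),.027,fs)
for f in fs:
    P,C=pts(.055,.07,(.55,.66,-.16,.125),[f]);hs=cv2.minAreaRect(P[:,:2].astype(np.float32));print('door',cv2.boxPoints(hs).round(3).tolist())
    P,C=pts(.02,.045,(.625,.7,-.16,.0),[f]);print('knob',P.mean(0),P[:,0].max())
cv2.imwrite('pics/fin1.png',cv2.resize(np.hstack([s['color'][110:310,250:450],d['color'][150:350,250:450]]),None,fx=2,fy=2))
"
```

```text
t 39.35 p [0.4808 0.0679 0.2063] x [ 0.18 -0.47 -0.86] y [-0.93 -0.36 -0.  ] z [-0.31  0.8  -0.51] w 0.0282 F [ 1.4 -0.2  1. ] j [ 0.21  0.6   0.01  1.84 -0.81  1.5  -2.13]
n 101 c [0.446  0.1766] rms 0.0016 zrange 0.055 0.075
n 93 c [0.4042 0.2109] rms 0.0027 zrange 0.055 0.08
n 203 c [0.4518 0.2458] rms 0.0016 zrange 0.055 0.08
n 232 c [0.4229 0.2964] rms 0.0026 zrange 0.056 0.08
n 260 c [0.548  0.1805] rms 0.0016 zrange 0.058 0.08
n 280 c [0.5548 0.2862] rms 0.0014 zrange 0.058 0.08
door [[0.5960000157356262, 0.10899999737739563], [0.6050000190734863, -0.13899999856948853], [0.6299999952316284, -0.1379999965429306], [0.6209999918937683, 0.10999999940395355]]
knob [ 0.64425879 -0.11429352  0.03574549] 0.6716671500949862
door [[0.5989999771118164, 0.11299999803304672], [0.6039999723434448, -0.1379999965429306], [0.6269999742507935, -0.1379999965429306], [0.6230000257492065, 0.11400000005960464]]
knob [ 0.64904122 -0.09823281  0.0385134 ] 0.6669615615853295
```

View pics/fin1.png

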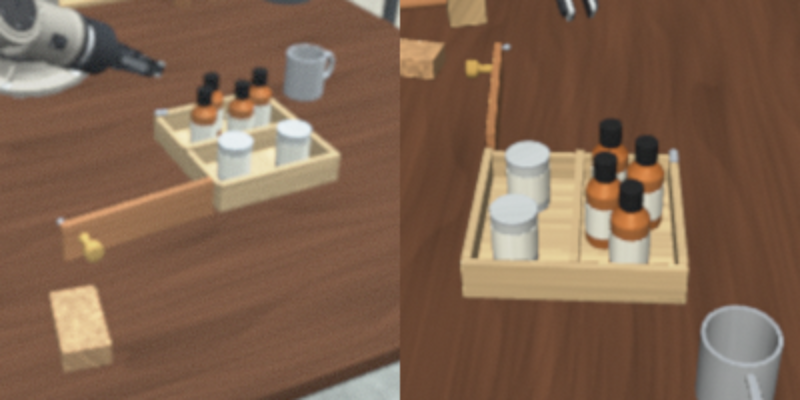

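Everything is stowed and upright: bottles at (.446,.177), (.404,.211), (.452,.246) and (.423,.296), tins at (.548,.181) and (.555,.286). The door is still open. Now close the fingers, point the tool down, and move to the door's outer side.

```bash
python3 -c "
from h import *
plan([.60,.0,.25],DOWN,flip=False)"
```

```text
n 11 dist 0.1395 ang 1.533
[2.2, -7.6, -9.9, -0.057, 0.081, -0.098]
[3.7, -6.7, -10.1, -0.057, 0.081, -0.098]
[5.2, -5.7, -10.1, -0.057, 0.081, -0.098]
[6.5, -4.6, -9.9, -0.057, 0.081, -0.098]
[7.7, -3.3, -9.6, -0.057, 0.081, -0.098]
[8.7, -2.0, -9.0, -0.057, 0.081, -0.098]
[9.5, -0.6, -8.4, -0.057, 0.081, -0.098]
[10.1, 0.8, -7.6, -0.057, 0.081, -0.098]
[10.6, 2.2, -6.6, -0.057, 0.081, -0.098]
[10.8, 3.6, -5.6, -0.057, 0.081, -0.098]
[10.8, 5.0, -4.5, -0.057, 0.081, -0.098]
```

Call:
{"fn": "play_rows", "kwargs": {"increments": [[2,-8,-10,-0.057,0.081,-0.098,255],[4,-7,-10,-0.057,0.081,-0.098,255],[5,-6,-10,-0.057,0.081,-0.098,255],[6,-5,-10,-0.057,0.081,-0.098,255],[8,-3,-9.5,-0.057,0.081,-0.098,255]]}}

```text
clock: 39.95
tcp_pos: [0.5392, 0.0286, 0.2338]
orientation: [-2.62, 0.806, 0.653]
contact_force: [0.2, 0.6, 0.0]
grip_width: -0.0001
```

Call:
{"fn": "play_rows", "kwargs": {"increments": [[9,-2,-9,-0.057,0.081,-0.098,255],[9.5,0,-8,-0.057,0.081,-0.098,255],[10,1,-7.5,-0.057,0.081,-0.098,255],[10.5,2,-6.5,-0.057,0.081,-0.098,255],[11,4,-5.5,-0.057,0.081,-0.098,255]]}}

```text
clock: 40.45
tcp_pos: [0.596, -0.0079, 0.2554]
orientation: [-3.109, 0.114, 0.077]
contact_force: [0.0, 0.3, 1.3]
grip_width: 0.0001
```

```bash
python3 -c "
from h import *
st();plan([.66,-.066,.15],DOWN,flip=False,step=30)"
```

```text
t 40.45 p [ 0.596  -0.0079  0.2554] x [ 1.   -0.07 -0.05] y [-0.07 -1.   -0.03] z [-0.05  0.03 -1.  ] w 0.0001 F [0.  0.3 1.3] j [-0.05  0.35 -0.03  1.68 -0.03  1.15 -1.71]
n 5 dist 0.1363 ang 0.093
[14.6, 11.2, 20.1, -0.006, 0.01, -0.015]
[14.3, 11.3, 20.3, -0.006, 0.01, -0.015]
[13.9, 11.4, 20.5, -0.006, 0.01, -0.015]
[13.5, 11.5, 20.7, -0.006, 0.01, -0.015]
[13.2, 11.5, 20.9, -0.006, 0.01, -0.015]
```

Call:
{"fn": "play_rows", "kwargs": {"increments": [[14,11,15,-0.006,0.01,-0.015,255],[14,11,20,-0.006,0.01,-0.015,255],[14,11,20,-0.006,0.01,-0.015,255],[13,11,15,-0.006,0.01,-0.015,255],[6,8,0,-0.006,0.01,-0.015,255]]}}

```text
clock: 40.95
tcp_pos: [0.6546, -0.0633, 0.1859]
orientation: [3.136, 0.016, 0.012]
contact_force: [0.4, -0.6, 0.6]
grip_width: 0.0
```

```bash
python3 -c "
from h import *
st();plan([.66,-.066,.04],DOWN,flip=False,step=25)
w=grab_frame('wrist');cv2.imwrite('pics/w21.png',w['color'])
P,C=pts(.055,.075,(.58,.66,-.16,.1),[w])
for y in (-.12,-.08,-.04,0,.04,.08):
    k=abs(P[:,1]-y)<.01
    if k.sum()>5: print(y,k.sum(),np.percentile(P[k,0],[2,50,98]).round(4))
"
```

```text
t 40.95 p [ 0.6546 -0.0633  0.1859] x [1.   0.01 0.01] y [ 0.01 -1.    0.01] z [ 0.01 -0.01 -1.  ] w 0.0 F [ 0.4 -0.6  0.6] j [ 0.01  0.49 -0.01  1.65  0.01  1.   -1.57]
n 6 dist 0.146 ang 0.014
[0.7, 0.3, 24.3, 0.001, -0.001, 0.002]
[0.7, 0.3, 24.3, 0.001, -0.001, 0.002]
[0.8, 0.4, 24.3, 0.001, -0.001, 0.002]
[0.8, 0.4, 24.3, 0.001, -0.001, 0.002]
[0.8, 0.4, 24.3, 0.001, -0.001, 0.002]
[0.9, 0.4, 24.3, 0.001, -0.001, 0.002]
-0.12 292 [0.6139 0.6216 0.6261]
-0.08 287 [0.6113 0.619  0.6231]
-0.04 284 [0.6087 0.616  0.6202]
0 291 [0.6054 0.6131 0.6174]
0.04 282 [0.6028 0.6105 0.6146]
0.08 287 [0.6001 0.6073 0.6116]
```

View pics/w21.png

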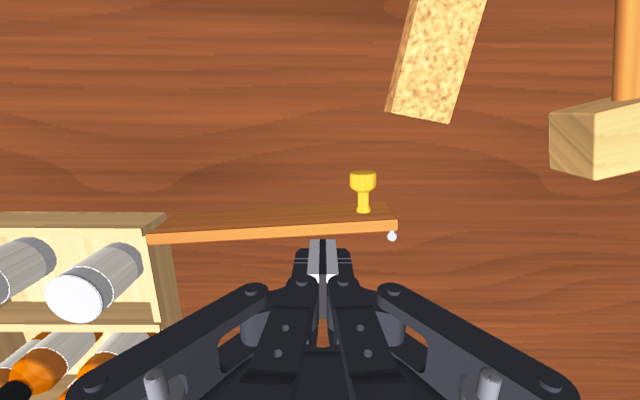

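The door's outer face is at x≈0.622 near y=−0.06, hinge about (0.610, 0.113), angle about 1.64. Descending on the outer side.

Call:
{"fn": "play_rows", "kwargs": {"increments": [[2,0,22,0,0,0,255],[2,0,30,0,0,0,255],[1,0,30,0,0,0,255],[1,0,30,0,0,0,255],[0,0,18,0,0,0,255]]}}

```text
clock: 41.5
tcp_pos: [0.6684, -0.0686, 0.0641]
orientation: [3.134, 0.007, 0.037]
contact_force: [-0.5, -0.6, -0.0]
grip_width: -0.0001
```

Call:
{"fn": "play_rows", "kwargs": {"increments": [[0,0,0,0,0,0,255]]}}

```text
clock: 41.6
tcp_pos: [0.6668, -0.0687, 0.0626]
orientation: [3.134, 0.006, 0.03]
contact_force: [0.3, -0.1, 0.2]
grip_width: 0.0001
```

```bash
python3 -c "
from h import *
st()
H=np.array([.61,.113]);s=.013
for th in (1.64,1.5,1.3,1.1,.9,.7,.5,.35,.2,.1,.05,0):
    for rho in (.175,): print(th,(H+rho*np.array([-np.cos(th),-np.sin(th)])+s*np.array([np.sin(th),-np.cos(th)])).round(3))
d=grab_frame('scene');cv2.imwrite('pics/s22.png',cv2.resize(d['color'][130:330,200:450],None,fx=3,fy=3))"
```

```text
t 41.6 p [ 0.6668 -0.0687  0.0626] x [1.   0.   0.02] y [ 0.   -1.    0.01] z [ 0.02 -0.01 -1.  ] w 0.0001 F [ 0.3 -0.1  0.2] j [ 0.02  0.64 -0.01  1.71  0.02  0.77 -1.58]
1.64 [ 0.635 -0.061]
1.5 [ 0.611 -0.062]
1.3 [ 0.576 -0.059]
1.1 [ 0.542 -0.049]
0.9 [ 0.511 -0.032]
0.7 [ 0.485 -0.01 ]
0.5 [0.463 0.018]
0.35 [0.45  0.041]
0.2 [0.441 0.065]
0.1 [0.437 0.083]
0.05 [0.436 0.091]
0 [0.435 0.1  ]
```

View pics/s22.png

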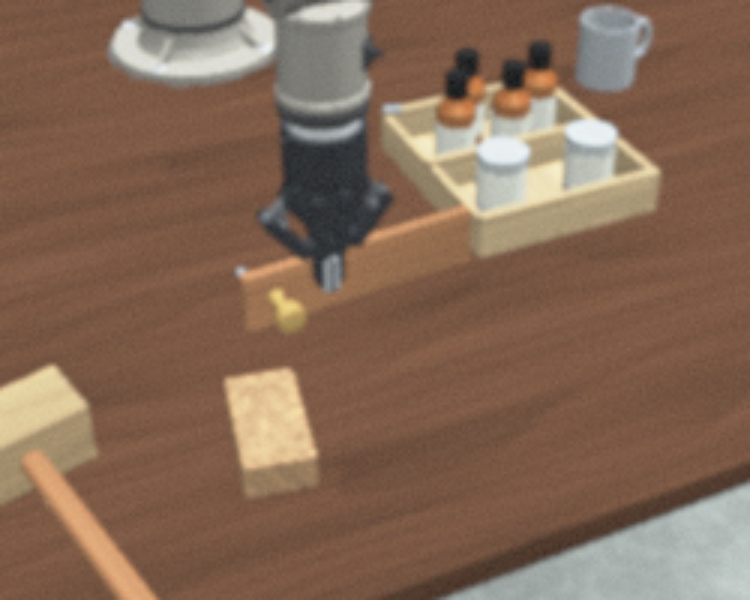

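The finger is on the outer side of the door, beside the knob (crop (330,270)). Lowering further, then a gentle push.

Call:
{"fn": "play_rows", "kwargs": {"increments": [[0,-5,18,0,0,0,255],[-6,-3,12,0,0,0,255],[-8,0,0,0,0,0,255],[-8,0,0,0,0,0,255],[0,0,0,0,0,0,255]]}}

```text
clock: 42.15
tcp_pos: [0.6471, -0.0603, 0.0368]
orientation: [3.134, 0.006, 0.044]
contact_force: [-0.3, 0.5, -0.9]
grip_width: 0.0001
```

```bash
python3 -c "
from h import *
st()"
```

```text
t 42.15 p [ 0.6471 -0.0603  0.0368] x [1.   0.   0.03] y [ 0.   -1.    0.01] z [ 0.03 -0.01 -1.  ] w 0.0001 F [-0.3  0.5 -0.9] j [ 0.    0.65 -0.02  1.78  0.03  0.69 -1.6 ]
```

Call:
{"fn": "play_rows", "kwargs": {"increments": [[-10,0,0,0,0,0,255],[-12,0,0,0,0,0,255],[-12,0,0,0,0,0,255],[-12,0,0,0,0,0,255],[-12,-1,0,0,0,0,255]]}}

```text
clock: 42.65
tcp_pos: [0.5871, -0.0601, 0.0374]
orientation: [3.133, 0.004, 0.053]
contact_force: [0.5, 0.5, -0.2]
grip_width: -0.0001
```

```bash
cat > door.py <<'E'
from h import *
st()
d=grab_frame('side');f=grab_frame('scene')
for n,g in (('side',d),('scene',f)):
    P,C=pts(.058,.072,(.34,.66,-.16,.118),[g])
    hsv=cv2.cvtColor(C[None].astype(np.uint8),cv2.COLOR_BGR2HSV)[0]
    k=(hsv[:,1]>90)&(hsv[:,2]>110)&(hsv[:,0]<20)
    P=P[k]
    if len(P)>10:
        q=cv2.fitLine(P[:,:2].astype(np.float32),cv2.DIST_HUBER,0,.01,.01).ravel();v=q[:2]
        if v[0]>0 or (abs(v[0])<.2 and v[1]>0):v=-v
        print(n,len(P),'angle',np.arctan2(-v[1],-v[0]).round(3))
cv2.imwrite('pics/door_%d.png'%(r.get_obs()['clock']*100),cv2.resize(np.hstack([f['color'][110:310,220:440],d['color'][120:320,220:440]]),None,fx=1.8,fy=1.8))
E
python3 door.py;ls -t pics|head -1
```

```text
t 42.65 p [ 0.5871 -0.0601  0.0374] x [1.   0.   0.03] y [ 0.   -1.    0.01] z [ 0.03 -0.01 -1.  ] w -0.0001 F [ 0.5  0.5 -0.2] j [ 0.01  0.57 -0.02  1.93  0.03  0.61 -1.6 ]
side 253 angle 1.364
scene 298 angle 1.33
door_4275.png
```

The door is moving, now at about 1.35 rad. Continuing along the arc.

Call:
{"fn": "play_rows", "kwargs": {"increments": [[-12,-2,0,0,0,0,255],[-12,-2,0,0,0,0,255],[-12,-3,0,0,0,0,255],[-12,-4,0,0,0,0,255],[-11,-5,0,0,0,0,255]]}}

```text
clock: 43.25
tcp_pos: [0.5268, -0.0444, 0.0364]
orientation: [3.133, 0.002, 0.058]
contact_force: [0.7, 0.2, 0.1]
grip_width: -0.0001
```

Call:
{"fn": "play_rows", "kwargs": {"increments": [[-11,-7,0,0,0,0,255],[-10,-8,0,0,0,0,255],[-9,-9,0,0,0,0,255],[-8,-9,0,0,0,0,255],[-7,-10,0,0,0,0,255]]}}

```text
clock: 43.75
tcp_pos: [0.4775, 0.0018, 0.0345]
orientation: [3.133, 0.002, 0.059]
contact_force: [0.1, -0.7, -0.1]
grip_width: -0.0
```

```bash
python3 door.py;ls -t pics|head -1
```

```text
t 43.75 p [0.4775 0.0018 0.0345] x [1.   0.   0.04] y [ 0.   -1.    0.01] z [ 0.04 -0.01 -1.  ] w -0.0 F [ 0.1 -0.7 -0.1] j [-0.13  0.45 -0.01  2.19  0.04  0.47 -1.75]
side 403 angle 0.598
scene 211 angle 0.542
door_4385.png
```

View pics/door_4385.png

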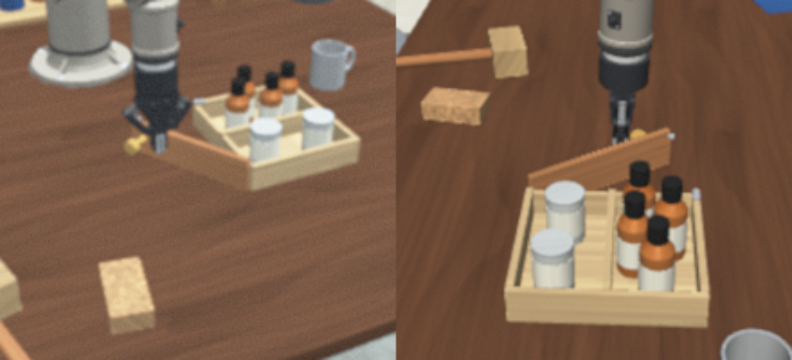

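The door is at about 0.57 rad, its free end near (670,135) in the side crop. Continuing slowly.

Call:
{"fn": "play_rows", "kwargs": {"increments": [[-5,-10,0,0,0,0,255],[-5,-10,0,0,0,0,255],[-4,-10,0,0,0,0,255],[-3,-10,0,0,0,0,255],[-3,-10,0,0,0,0,255]]}}

```text
clock: 44.35
tcp_pos: [0.4564, 0.0556, 0.0332]
orientation: [3.133, 0.003, 0.059]
contact_force: [-0.3, -0.4, -1.0]
grip_width: 0.0002
```

```bash
python3 door.py;ls -t pics|head -1
```

```text
t 44.35 p [0.4564 0.0556 0.0332] x [1.   0.   0.04] y [ 0.   -1.    0.01] z [ 0.04 -0.01 -1.  ] w 0.0002 F [-0.3 -0.4 -1. ] j [-0.26  0.43 -0.01  2.23  0.05  0.45 -1.88]
side 393 angle 0.243
scene 185 angle 0.216
door_4445.png
```

Call:
{"fn": "play_rows", "kwargs": {"increments": [[-1,-8,0,0,0,0,255],[-1,-8,0,0,0,0,255],[0,-8,0,0,0,0,255],[0,-5,0,0,0,0,255],[0,-4,0,0,0,0,255]]}}

```text
clock: 44.95
tcp_pos: [0.4541, 0.0912, 0.0327]
orientation: [3.133, 0.005, 0.058]
contact_force: [1.2, -12.3, 2.7]
grip_width: 0.0001
```

```bash
python3 door.py;ls -t pics|head -1
```

```text
t 44.95 p [0.4541 0.0912 0.0327] x [1.   0.   0.04] y [ 0.   -1.    0.01] z [ 0.04 -0.01 -1.  ] w 0.0001 F [  1.2 -12.3   2.7] j [-0.35  0.44 -0.    2.22  0.05  0.45 -1.96]
side 175 angle 0.019
scene 134 angle 0.023
door_4505.png
```

The catch is resisting at about 12 N. Pushing steadily through it.

Call:
{"fn": "play_rows", "kwargs": {"increments": [[0,-6,0,0,0,0,255],[0,-6,0,0,0,0,255],[0,-6,0,0,0,0,255],[0,-6,0,0,0,0,255]]}}

```text
clock: 45.45
tcp_pos: [0.4535, 0.0969, 0.0327]
orientation: [3.113, -0.025, 0.049]
contact_force: [1.9, -19.4, 7.4]
grip_width: 0.0004
```

```bash
python3 door.py;ls -t pics|head -1
```

```text
t 45.45 p [0.4535 0.0969 0.0327] x [ 1.   -0.02  0.03] y [-0.02 -1.    0.03] z [ 0.03 -0.03 -1.  ] w 0.0004 F [  1.9 -19.4   7.4] j [-0.39  0.44  0.02  2.22  0.06  0.47 -2.01]
side 84 angle -0.003
scene 118 angle 0.004
door_4555.png
```

Call:
{"fn": "play_rows", "kwargs": {"increments": [[0,-7,0,0,0,0,255],[0,-7,0,0,0,0,255]]}}

```text
clock: 45.75
tcp_pos: [0.4531, 0.0966, 0.0328]
orientation: [3.098, -0.048, 0.041]
contact_force: [-0.2, -23.6, 13.5]
grip_width: -0.0003
```

```bash
python3 door.py;ls -t pics|head -1
```

```text
t 45.75 p [0.4531 0.0966 0.0328] x [ 1.   -0.03  0.03] y [-0.03 -1.    0.04] z [ 0.03 -0.04 -1.  ] w -0.0003 F [ -0.2 -23.6  13.5] j [-0.41  0.44  0.04  2.21  0.07  0.48 -2.04]
side 80 angle 0.002
scene 116 angle 0.006
door_4585.png
```

TCP y stays at 0.0966–0.0969 while the force rises to 24 N, so the door is against its stop. Backing off and rising clear.

Call:
{"fn": "play_rows", "kwargs": {"increments": [[0,8,0,0,0,0,255],[0,15,0,0.02,0.02,0,255],[0,20,0,0.02,0,0,255],[5,20,-10,0,0,0,255],[5,20,-30,0,0,0,255]]}}

```text
clock: 46.35
tcp_pos: [0.4571, 0.0121, 0.0732]
orientation: [3.138, -0.043, 0.068]
contact_force: [0.1, -0.1, -0.3]
grip_width: 0.0002
```

Call:
{"fn": "play_rows", "kwargs": {"increments": [[10,30,-40,0,0,0,255],[10,40,-40,0,0,0,255],[10,40,-30,0,0,0,255],[0,30,0,0,0,0,255],[0,0,0,0,0,0,255]]}}

```text
clock: 46.85
tcp_pos: [0.4807, -0.1291, 0.1872]
orientation: [3.138, -0.045, 0.084]
contact_force: [-0.1, -0.0, -1.3]
grip_width: 0.0002
```

```bash
python3 door.py; python3 -c "
from h import *
st();s=grab_frame('scene');d=grab_frame('side');w=grab_frame('wrist');fs=[s,d]
cv2.imwrite('pics/fin_w.png',w['color'])
cv2.imwrite('pics/fin2.png',cv2.resize(np.hstack([s['color'][110:310,250:450],d['color'][150:350,250:450]]),None,fx=2,fy=2))
circ(.055,.08,(.385,.427,.18,.25),.023,fs)
circ(.055,.08,(.43,.48,.21,.275),.023,fs)
circ(.056,.08,(.39,.46,.27,.34),.023,fs)
circ(.067,.08,(.42,.475,.15,.2),.023,fs)
circ(.058,.08,(.51,.6,.145,.23),.027,fs)
circ(.058,.08,(.51,.6,.245,.34),.027,fs)
for n,g in (('w',w),('d',d)):
    P,C=pts(.058,.072,(.36,.62,.06,.14),[g])
    for x in (.39,.44,.5,.56,.6):
        k=abs(P[:,0]-x)<.012
        if k.sum()>3: print(n,x,k.sum(),np.percentile(P[k,1],[5,50,95]).round(4))
"
```

```text
t 46.85 p [ 0.4807 -0.1291  0.1872] x [ 1.   -0.03  0.05] y [-0.03 -1.    0.  ] z [ 0.05 -0.   -1.  ] w 0.0002 F [-0.1 -0.  -1.3] j [ 0.09  0.21  0.05  2.06 -0.02  0.82 -1.44]
side 85 angle 0.006
scene 167 angle 0.006
t 46.95 p [ 0.481  -0.1251  0.1865] x [ 1.   -0.02  0.05] y [-0.02 -1.   -0.  ] z [ 0.05 -0.   -1.  ] w 0.0002 F [ 1.1  0.3 -0.5] j [ 0.09  0.21  0.05  2.06 -0.02  0.82 -1.44]
n 92 c [0.4039 0.2109] rms 0.003 zrange 0.055 0.08
n 207 c [0.4517 0.2458] rms 0.0019 zrange 0.055 0.08
n 236 c [0.4233 0.2967] rms 0.0038 zrange 0.056 0.08
n 79 c [0.4462 0.1768] rms 0.0017 zrange 0.067 0.08
n 265 c [0.5481 0.1804] rms 0.0015 zrange 0.058 0.08
n 285 c [0.5546 0.2862] rms 0.0016 zrange 0.058 0.08
w 0.39 336 [0.1099 0.1127 0.1204]
w 0.44 388 [0.1098 0.113  0.121 ]
w 0.5 464 [0.1103 0.1132 0.1208]
w 0.56 532 [0.1106 0.1135 0.1213]
w 0.6 502 [0.1106 0.1139 0.1212]
d 0.39 13 [0.113  0.1211 0.1243]
d 0.44 5 [0.117  0.1207 0.1228]
d 0.5 50 [0.1121 0.1213 0.1245]
d 0.56 32 [0.1138 0.12   0.1265]
d 0.6 40 [0.1145 0.1223 0.1256]
```

View pics/fin2.png

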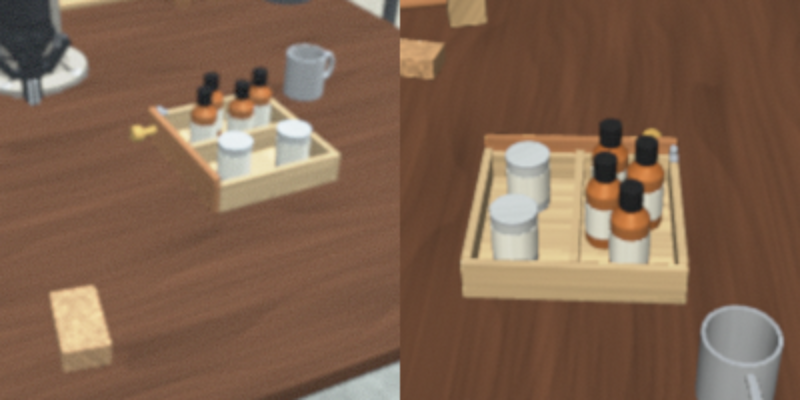

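View pics/fin_w.png

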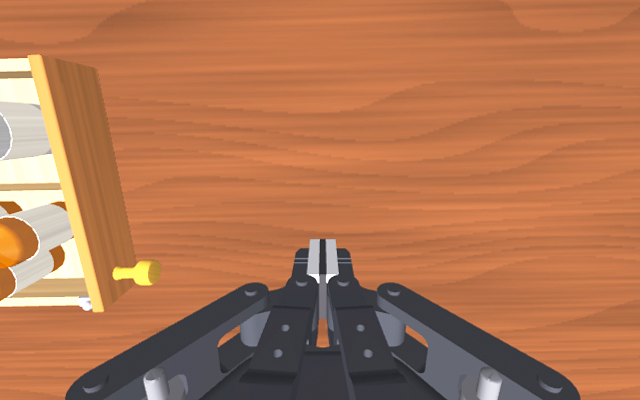

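```bash
python3 -c "
from h import *
cv2.imwrite('pics/fin3.png',grab_frame('scene')['color'])
P,C=pts(.05,.075,(.62,.80,-.5,-.28),[grab_frame('scene')])
print(cv2.boxPoints(cv2.minAreaRect(P[:,:2].astype(np.float32))).round(3).tolist())"
```

```text
[[0.6650000214576721, -0.3230000138282776], [0.6940000057220459, -0.4300000071525574], [0.7599999904632568, -0.41200000047683716], [0.7310000061988831, -0.3050000071525574]]
```

View pics/fin3.png

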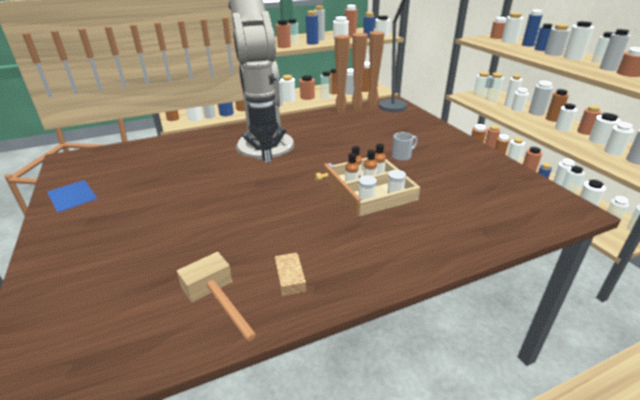

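The bench is clear except for the mallet, sanding block and mug, which are where they started. The door at (340,180) is shut. Handing in.

```bash
python3 -c "
from bench import r
print(r.hand_in())"
```

```text
the job is handed in; nothing more can be done
None
```

The three fallen bottles and the one loose tin (only one was on the bench) are stowed in their bays, the door is shut, and the job is handed in at about 47 s of the 210 s. No verdict was reported.

**How it went:** I carried the tin upright. I gripped each fallen bottle by its cap, turned it upright in the air and set it beside the standing bottle. I then pushed the door round with closed fingers until it seated, and moved the arm clear.

**Last checks:**
- **Contents:** All four bottles and both tins measured as standing in their own bays, at the same places before and after the door was closed.
- **Door:** The cameras read it at 0.006 rad after I let go. It had pushed through the catch at about 12 N, then held at its stop with the force rising to about 24 N. Camera noise and the locker's own slight yaw leave about ±0.01 rad of doubt, and I had no direct reading of the joint.
- **Bystanders:** The mallet measured within about 2 mm of an earlier reading. The mug and sanding block look unmoved in the pictures, but I did not measure them.
- **Disagreement:** The scene and side cameras differed by 4 to 8 mm on the lying bottles, so I averaged them and corrected with the wrist camera.

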